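# Set up and load the bobbin rack on a fabric-shop counter

## Robot

A 7-joint arm with a two-finger parallel gripper is mounted at the origin on the work surface. World frame = base frame: x ahead of the robot, y to its left, z up, the work surface at z = 0. Lengths are in m, angles in rad, forces in N, time in s.
With the tool pointing down it reaches from about 0.4 to 0.875 m from the base axis. Payload 19.3 kg.
Tool frame: the origin (TCP) lies at the very end of the fingers, on their centre line; the grasp point (between the pads) lies 19 mm behind it; z points along the fingers, y is the direction in which the jaws open and shut (so a half turn about z gives the same grasp; the last joint's range is limited). The gripper opens to 85 mm and grips with 20 to 120 N. Pads are 22 mm wide; open, the fingers measure 114 mm over their backs; the gripper's body (76 mm by 85 mm) begins 54 mm behind the grasp point. The pads swing forward as they close: fully open they stand 13 mm farther back than shut.
Start: joints at [1.098, 0.521, -0.036, 1.599, 0.021, 1.021, -0.113], TCP at [0.245, -0.575, 0.231] pointing down, gripper open.
Joint ranges: [-2.91, 2.91], [-0.3, 2.13], [-1.5, 1.42], [0.17, 2.43], [-1.26, 4.41], [0.16, 1.93], [-2.52, 2.52]. Speed limits (rad/s): [1.89, 1.89, 2.39, 2.39, 3.01, 3.01, 3.01].

## Interface

Orientations are given as [roll, pitch, yaw] about the fixed x, y, z axes, in that order (R = Rz(yaw) Ry(pitch) Rx(roll)).
In Python, from workcell import telemetry, imaging, ticket gives the robot as it stands.
- The arm moves only by the tool carry_out, never from a script. Its argument "series" is a list of rows, each a list of 7 numbers: the shift along the tool's x, y, z in m, then the turn, a rotation vector about the tool's x, y, z in rad, then the closure in counts, from 0 (fully open) to 255 (shut). In form: [[tx, ty, tz, ax, ay, az, jaw], ...]. A call has 1 to 10 rows; each row is the pose to reach, as a shift and turn from the pose commanded when the call began, along the tool's axes at that moment; what a row does not reach only later rows make up. A row lasts 1/8 s, in which the tool goes at most 62.5 mm and 10.7 degrees, less where a joint would pass 70% of its speed; a pose out of reach is approached as far as the arm can. A call with a gripper value outside its range is refused whole. The fingers move at their own pace and stop on an object; "force" is the grip in N (left out, the last holds). Time passes only in rows, so rows that repeat a pose let the fingers close. It gives the time, the measured TCP pose, the force and the opening at its end, in the units of the state.
- telemetry.observe(): the state, without advancing time (a new reading comes with each control period).
- imaging.grab_frame(name): name is "side" or "top"; returns (picture, depth): 480x640x3 uint8, blue, green, red; 480x640 float32, m along the optical axis (not along the pixel's ray), 0 where there is no reading.
- imaging.camera_info(name): a dict with "mtx" (3x3 intrinsics, pixels), "extrinsics" (4x4, takes a point from camera to world coordinates). Camera axes: x right, y down, z forward; pixel columns grow to the right and rows downward; lengths in m; the calibration is good to about 2 mm. A picture is of the moment at which its call begins. camera_info takes no time and is no camera call.
- ticket.job_done(): hands the job in, once; it reports no verdict.
The state is a dict: "clock": time; "qpos": joint angles; "qd": joint speeds; "joint_efforts": joint torques, N m; "position": TCP position; "tool_rot": TCP orientation; "force": force on the tool from outside, world axes, zero at the start; "moment": the same for the moment, N m; "grip_width": finger opening in m.
Only numpy, scipy, OpenCV 4.12 (cv2) and the standard library are available. Lean on these libraries where they do the work, as an engineer would, in place of code of your own. Each camera call takes 0.05 s, during which the arm holds its last target.

## Task

Set up the bobbin rack on the shop counter: lift the gate out of its wooden stand, lower it so that both of its knuckles drop fully over the two hinge pins of the rack with the gate standing wide open, and let go. Then lay every empty wooden bobbin squarely across the narrow raised rail, with the rail between the bobbin's two end flanges, all of them while the gate stays wide open. Last, swing the gate shut against its stop post and leave the tape-measure case, pin tin, tea glass and calculator where they are.

Things in the scene. Friction and masses are not known exactly. Their poses are not given: they have to be found in the camera images.
- rack: fixed steel bobbin rack, sizes in mm; origin on the counter below the middle of its rail, x pointing away from the robot (the gate side is -x), y along the rail to the left, z up. Base plate 12 thick, x -118 to 90, y -165 to 210. Hinge post 25 x 25 at x -100, y 197, up to z 190. Place and yaw vary.
- rail_top (a point): middle of the rail's top face, 100 above the counter; axes as the rack's. The rail is a wooden bar along y, 36 wide, 260 long between two end uprights (40 x 18, 25 higher than the rail), with room for four bobbins side by side, 66 apart. A bobbin lying on it has its origin 14 above this face. A tray board 30 lower (x -88 to 90) catches what falls.
- hinge_seat (a point): on the rack's hinge axis (rack x -100, y 155), at the foot of the lower pin, 55 above the counter; axes as the rack's. The pin stands upright on a bracket 8 thick and 18 wide at most, which comes from the hinge post on the +y side; pin diameter 10, 18 tall, rounded tip. A hung gate has its origin here.
- upper_seat (a point): foot of the upper pin, straight above the lower one: 140 above the counter, 85 above hinge_seat. Its pin and bracket are the same as the lower ones.
- stop_post (a point): centre of the top of the square stop post (20 x 20, 162 high; rack x -82, y -118) on whose -x face the free end of the shut gate comes to rest.
- gate: loose wooden gate, 0.3 to 0.5 kg, that starts upright in the stand. Origin on its hinge axis, level with its lower edge; z up. Panel from y -15 to y -285, 12 thick (x), 110 tall (z 0 to 110). Shut, its axes are parallel to the rack's; it opens clockwise seen from above, its free end coming towards -x. Hung, it swings with slight friction and sags by up to 2.5 degrees.
- upper_knuckle (a point): underside of the gate's upper knuckle, on the z axis at z 85; the lower one's underside is at the gate's origin. Steel tubes, 21 outside, 13 inside, 20 long. To hang the gate bring it in sideways, 20 to 50 above its seat, the lower knuckle between the two brackets, until both knuckles are over their pins; then straight down until they rest on the brackets.
- gate_grip (a point): in the wooden grip on the middle of the gate's top edge (gate x 0, y -150, z 135); axes as the gate's. The grip is 16 thick (x), 50 long (y), from z 110 to z 152; the gate balances under it. Pinch it across x from above.
- stand: fixed wooden stand, 200 long (y), 70 wide (x), 57 high, origin at the centre of its underside; a slot 16 wide along y, its floor 12 above the counter, holds the gate upright. Lift the gate 50 straight up to leave it. Its place and yaw vary.
- bobbin0: empty wooden bobbin, one of three or four alike, lying on the counter; None if absent. Origin at its centre, x along its length, 105 overall: square core 28 x 28, 65 long, and at each end a square flange 54 x 54, 20 thick. All four long faces are alike. On the counter its origin is 27 up and its core's underside 13 up. 0.12 kg. Grip it across the core.
- bobbin1: empty wooden bobbin, one of three or four alike, lying on the counter; None if absent. Origin at its centre, x along its length, 105 overall: square core 28 x 28, 65 long, and at each end a square flange 54 x 54, 20 thick. All four long faces are alike. On the counter its origin is 27 up and its core's underside 13 up. 0.12 kg. Grip it across the core.
- bobbin2: empty wooden bobbin, one of three or four alike, lying on the counter; None if absent. Origin at its centre, x along its length, 105 overall: square core 28 x 28, 65 long, and at each end a square flange 54 x 54, 20 thick. All four long faces are alike. On the counter its origin is 27 up and its core's underside 13 up. 0.12 kg. Grip it across the core.
- bobbin3: empty wooden bobbin, one of three or four alike, lying on the counter; None if absent. Origin at its centre, x along its length, 105 overall: square core 28 x 28, 65 long, and at each end a square flange 54 x 54, 20 thick. All four long faces are alike. On the counter its origin is 27 up and its core's underside 13 up. 0.12 kg. Grip it across the core.
- tape_case: bystander: grey disc-shaped tape-measure case, 60 diameter, 20 high; leave alone. Origin under its centre.
- pin_tin: bystander: steel tin, 56 diameter, 50 high; leave alone. Origin under its centre.
- tea_glass: bystander: small glass, 64 diameter, 85 high; leave alone. Origin under its centre.
- calculator: bystander: grey desk calculator 130 x 80 x 18; leave alone. Origin under its centre.
Not all that is in view belongs to the job. Leave any turquoise look-alike of the bobbin1 alone.

How it is judged:
By the outcome, as a careful person would: the job done as asked, in the order asked, and still so for the second after the job is handed in, with the robot touching nothing.
Of bobbin0, bobbin1, bobbin2, bobbin3 only 3 to 4 are there at a start; the rules pass over those that are not, and their reading is None.
At some moment in a run one of bobbin0, bobbin1, bobbin2, bobbin3 may be knocked a few centimetres aside while the robot is not near it.
It also fails if it takes over 210 s, if anything falls off the work surface, if the arm or the gripper's body presses on something with over 40 N, if the wrist force passes 120 N, or if a joint passes its speed limit or range.

## Working session

There is one attempt and no reset: what is moved stays moved. The work goes in short steps, Python scripts to look and compute and a tool call to move; the robot and the scene stay as the last step left them, time stands still between calls to the robot, and variables do not carry over. Pictures are saved under pics/ and viewed, and the job is handed in when it is done.

Besides the shell and the picture viewer there is one more tool, called after "Request:" by a JSON object that holds its "name" and its "arguments", one argument or row to a line. carry_out: Moves the arm, as the interface text tells. Its arguments: {"type":"object","properties":{"series":{"type":"array"},"force":{"type":"number"}},"required":["series"]}

```bash
ls; mkdir -p pics; python3 - <<'E'
from workcell import telemetry, imaging
import cv2, numpy as np
print(telemetry.observe())
for n in ("side","top"):
    i=imaging.camera_info(n); print(n,i)
    p,d=imaging.grab_frame(n); cv2.imwrite(f"pics/{n}0.png",p); np.savez(f"/tmp/{n}0.npz",p=p,d=d)
E
```

```text
pics
{'clock': 0.0, 'qpos': array([ 1.09780287,  0.52199395, -0.03632481,  1.60000595,  0.02118554,
        1.02110648, -0.1127723 ]), 'qd': array([-6.61726675e-04, -9.92345436e-04,  1.26350670e-04,  1.89042215e-04,
        3.66317698e-05,  1.86492632e-03, -1.55361087e-04]), 'joint_efforts': array([-2.43359784e-03, -9.27120709e+01,  1.97912358e+00, -3.69928873e+01,
        1.77513255e-02,  8.19961773e-03, -2.64477524e-05]), 'position': array([ 0.24482809, -0.57468152,  0.230739  ]), 'tool_rot': array([-3.14046555e+00,  7.01373060e-05,  4.02801379e-01]), 'force': array([ 0.37751404, -0.17567043,  0.54177653]), 'moment': array([-0.02579933, -0.02308446,  0.03088881]), 'grip_width': 0.08532647240171598}
side {'mtx': array([[488.62719747,   0.        , 319.25868743],
       [  0.        , 488.62719747, 238.70334372],
       [  0.        ,   0.        ,   1.        ]]), 'extrinsics': array([[-0.94629202, -0.24896131,  0.20627573,  0.25411296],
       [-0.32327901,  0.73787314, -0.59248115,  0.70407625],
       [-0.00470043, -0.6273448 , -0.77872743,  1.07692869],
       [ 0.        ,  0.        ,  0.        ,  1.        ]])}
top {'mtx': array([[471.23988886,   0.        , 326.91187351],
       [  0.        , 471.23988886, 241.14813353],
       [  0.        ,   0.        ,   1.        ]]), 'extrinsics': array([[ 0.0100752 , -0.99760928,  0.0683682 ,  0.44924638],
       [-0.99991622, -0.00949559,  0.00879751, -0.06027334],
       [-0.00812728, -0.06845111, -0.99762137,  1.33273819],
       [ 0.        ,  0.        ,  0.        ,  1.        ]])}
```

View pics/top0.png

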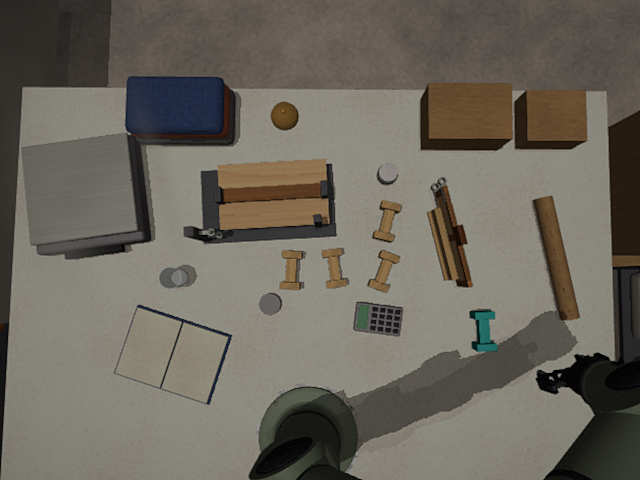

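View pics/side0.png

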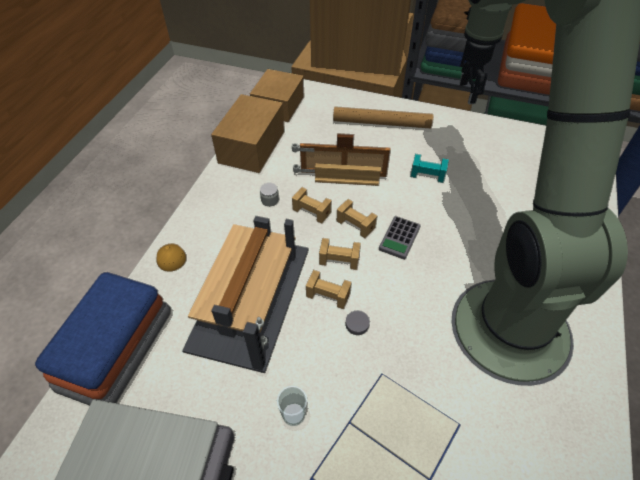

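```bash
cat > h.py <<'E'
import numpy as np, cv2
from workcell import telemetry, imaging
from scipy.spatial.transform import Rotation as R
def info(n):
    i=imaging.camera_info(n); return np.array(i['mtx']),np.array(i['extrinsics'])
def ray(n,u,v):
    K,E=info(n); d=np.linalg.inv(K)@np.array([u,v,1.]); return E[:3,3],E[:3,:3]@d
def plane(n,u,v,z):
    o,d=ray(n,u,v); return o+d*(z-o[2])/d[2]
def proj(n,P):
    K,E=info(n); P=np.atleast_2d(P); c=(P-E[:3,3])@E[:3,:3]; q=c@K.T; return q[:,:2]/q[:,2:]
def cloud(n,d):
    K,E=info(n); v,u=np.mgrid[0:480,0:640]; 
    c=np.stack([(u-K[0,2])/K[0,0]*d,(v-K[1,2])/K[1,1]*d,d],-1); return c@E[:3,:3].T+E[:3,3]
def tri(a,b):
    o1,d1=ray('side',*a);o2,d2=ray('top',*b);d1=d1/np.linalg.norm(d1);d2=d2/np.linalg.norm(d2)
    A=np.stack([d1,-d2],1);t=np.linalg.lstsq(A,o2-o1,rcond=None)[0]
    p=o1+d1*t[0];q=o2+d2*t[1];return (p+q)/2,np.linalg.norm(p-q)
def look(tag):
    o={}
    for n in ("side","top"):
        p,d=imaging.grab_frame(n); cv2.imwrite(f"pics/{n}{tag}.png",p); np.savez(f"/tmp/{n}{tag}.npz",p=p,d=d); o[n]=(p,d)
    return o
def ld(n,tag):
    z=np.load(f"/tmp/{n}{tag}.npz"); return z['p'],z['d']
def crop(n,tag,x,y,w,h,s,name):
    p,_=ld(n,tag); cv2.imwrite(f"pics/{name}.png",cv2.resize(p[y:y+h,x:x+w],None,fx=s,fy=s,interpolation=cv2.INTER_CUBIC))
E
python3 - <<'E'
from h import *
crop('top',0,170,150,180,110,4.4,'rackt'); crop('top',0,400,165,100,135,4.4,'standt')
crop('side',0,180,200,150,180,3.3,'racks'); crop('side',0,280,120,120,80,6,'stands')
p,d=ld('top',0); X=cloud('top',d)
for u,v in [(270,176),(270,190),(270,210),(270,234),(450,300),(437,240),(455,240),(460,232),(330,170)]: print(u,v,X[v,u].round(4))
# bobbins
hsv=cv2.cvtColor(p,cv2.COLOR_BGR2HSV)
m=((hsv[...,0]<25)&(hsv[...,1]>70)&(hsv[...,2]>80)).astype(np.uint8)
c,_=cv2.findContours(m,cv2.RETR_EXTERNAL,cv2.CHAIN_APPROX_NONE)
for k in c:
    if 200<cv2.contourArea(k)<3000: print(cv2.contourArea(k),cv2.minAreaRect(k))
E
```

```text
270 176 [0.7129 0.108  0.0637]
270 190 [0.6683 0.1028 0.0975]
270 210 [0.6183 0.1051 0.0724]
270 234 [0.5582 0.1115 0.0145]
450 300 [ 0.3785 -0.3949  0.0022]
437 240 [ 0.5459 -0.3573  0.0123]
455 240 [ 0.5387 -0.3803  0.1163]
460 232 [ 0.555  -0.3795  0.1669]
330 170 [ 0.7425 -0.0553  0.0109]
244.0 ((625.5, 261.0), (10.0, 27.0), 90.0)
479.5 ((383.8699035644531, 271.0137023925781), (19.662914276123047, 38.74061965942383), 20.556045532226562)
467.0 ((290.5259094238281, 269.59844970703125), (19.411252975463867, 38.91908645629883), 3.6913864612579346)
480.0 ((333.6947326660156, 267.8243103027344), (38.614105224609375, 19.932676315307617), 81.63410949707031)
429.5 ((445.5412292480469, 241.74481201171875), (76.87434387207031, 6.906115531921387), 75.67728424072266)
461.5 ((387.2719421386719, 220.44496154785156), (19.910924911499023, 38.01176071166992), 13.570435523986816)
1493.5 ((558.5559692382812, 257.6463623046875), (125.61483001708984, 14.2723970413208), 77.19573211669922)
427.0 ((283.0, 113.5), (23.0, 24.0), 90.0)
2914.0 ((556.5, 115.0), (50.0, 59.0), 90.0)
```

View pics/rackt.png

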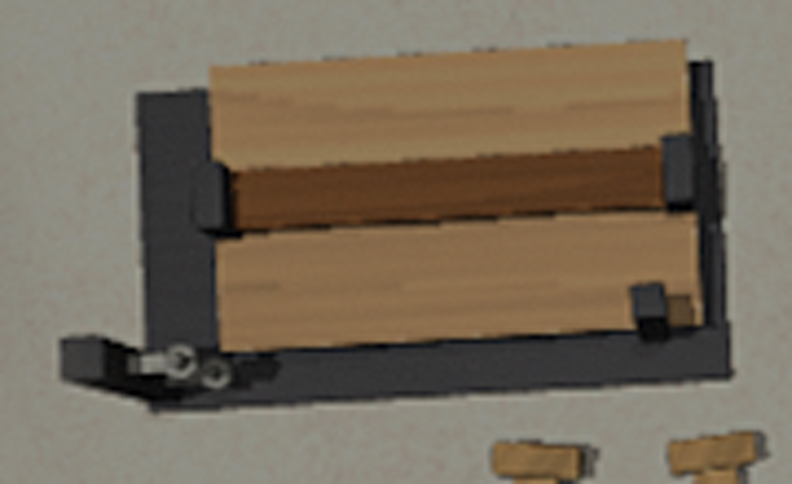

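View pics/standt.png

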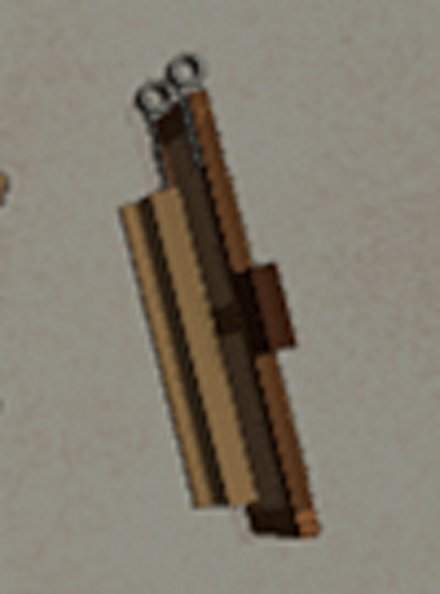

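View pics/racks.png

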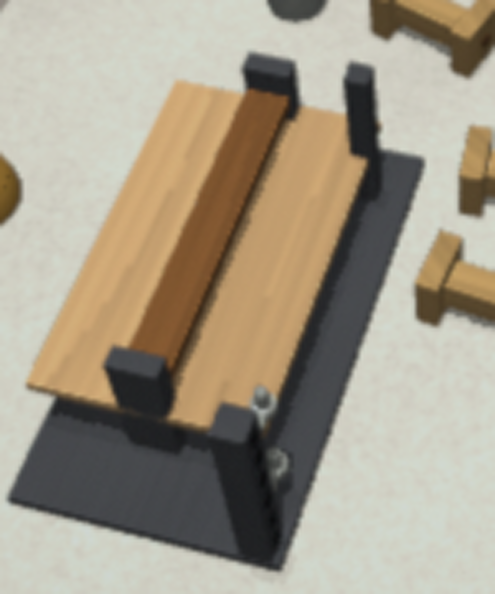

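View pics/stands.png

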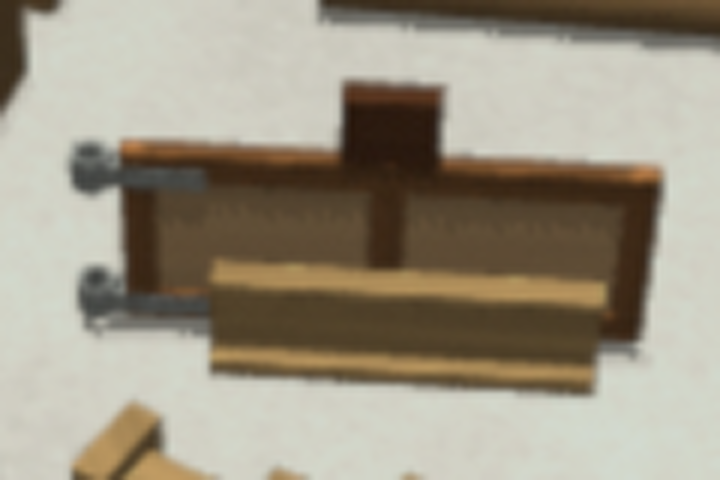

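```bash
python3 - <<'E'
from h import *
f=lambda x,y:(170+x/4.4,150+y/4.4)
print('upin',plane('top',*f(181,360),.158), 'lpin',plane('top',*f(216,374),.073))
g=lambda x,y:(180+x/3.3,200+y/3.3)
print('side upin',plane('side',*g(262,393),.158),'lpin',plane('side',*g(277,458),.073))
print(tri(g(262,393),f(181,360)),tri(g(277,458),f(216,374)))
# rack base corners
for n,q,z in [('BL base(-118,210)',f(152,409),.012),('BR(-118,-165)',f(731,376),.012),('TL(90,210)',f(137,93),.012),('tray FL',f(219,349),.07),('trayFR',f(697,324),.07)]: print(n,plane('top',*q,z))
h=lambda x,y:(400+x/4.4,165+y/4.4)
print('uknuck',plane('top',*h(185,70),.012+.105),'lknuck',plane('top',*h(152,98),.032))
# panel top edge ends
for q in [(199,92),(310,537)]: print(plane('top',*h(*q),.122))
for q in [(261,265),(296,347)]: print(plane('top',*h(*q),.164))
P,d=ld('top',0);X=cloud('top',d)
m=(X[...,2]>.15)&(X[...,2]<.18)&(X[...,0]>.45)&(X[...,0]<.65)&(X[...,1]<-.3)&(X[...,1]>-.45)
print('grip',m.sum(),X[m].mean(0))
m=(X[...,2]>.108)&(X[...,2]<.13)&(X[...,0]>.35)&(X[...,0]<.75)&(X[...,1]<-.28)&(X[...,1]>-.45)
q=X[m];c=q.mean(0);u,s,vt=np.linalg.svd(q[:,:2]-c[:2]);print('panel',m.sum(),c,vt[0],np.degrees(np.arctan2(vt[0][1],vt[0][0])))
# rail
m=(X[...,2]>.088)&(X[...,2]<.108)&(X[...,0]>.6)&(X[...,0]<.8)&(X[...,1]<.27)&(X[...,1]>-.1)
q=X[m];c=q.mean(0);u,s,vt=np.linalg.svd(q[:,:2]-c[:2]);print('rail',m.sum(),c,vt[0],np.degrees(np.arctan2(vt[0][1],vt[0][0])), cv2.minAreaRect((q[:,:2]*1000).astype(np.float32)))
E
```

```text
upin [0.55043588 0.24059517 0.158     ] lpin [0.54937838 0.24071711 0.073     ]
side upin [0.54735486 0.25420286 0.158     ] lpin [0.54466955 0.25592618 0.073     ]
(array([0.55250013, 0.24534889, 0.14016005]), np.float64(0.0011034227773504325)) (array([0.55112127, 0.24601643, 0.05078864]), np.float64(4.721043197374296e-05))
BL base(-118,210) [0.531384  0.2957286 0.012    ]
BR(-118,-165) [ 0.55604793 -0.07439683  0.012     ]
TL(90,210) [0.73596305 0.31115556 0.012     ]
tray FL [0.56499698 0.23998848 0.07      ]
trayFR [ 0.58308578 -0.05269331  0.07      ]
uknuck [ 0.69261947 -0.34773539  0.117     ] lknuck [ 0.69154542 -0.34688094  0.032     ]
[ 0.67858701 -0.3546938   0.122     ]
[ 0.41830709 -0.41709574  0.122     ]
[ 0.57214683 -0.37874109  0.164     ]
[ 0.52590604 -0.39799246  0.164     ]
grip 156 [ 0.54817725 -0.38230887  0.16227235]
panel 590 [ 0.55951555 -0.37952007  0.11954605] [-0.97082325 -0.23979621] -166.12548746148846
rail 1405 [0.66026543 0.10086942 0.09893381] [-0.06426089  0.99793313] 93.6844167501505 ((660.4276123046875, 99.96475219726562), (39.666046142578125, 295.11883544921875), 3.8837640285491943)
```

```bash
python3 - <<'E'
from h import *
crop('top',0,180,215,60,40,12,'pint'); crop('side',0,235,305,50,70,8,'pins')
crop('top',0,420,170,40,40,12,'knt'); 
P=np.array([[.552,.2445,z] for z in (.158,.14,.132,.073,.055,.047)])
print((proj('top',P)-[180,215])*12, (proj('side',P)-[235,305])*8)
E
```

```text
[[355.19259317 194.18681011]
 [376.95511521 201.78513139]
 [386.41959444 205.08962678]
 [452.53619418 228.17404529]
 [471.50097667 234.79554394]
 [479.76060326 237.67936855]] [[193.5227514   77.63791622]
 [200.16835973 111.13479889]
 [203.06605231 125.74048489]
 [223.43700539 228.41933558]
 [229.32195442 258.08215009]
 [231.8908613  271.03060693]]
```

View pics/pint.png

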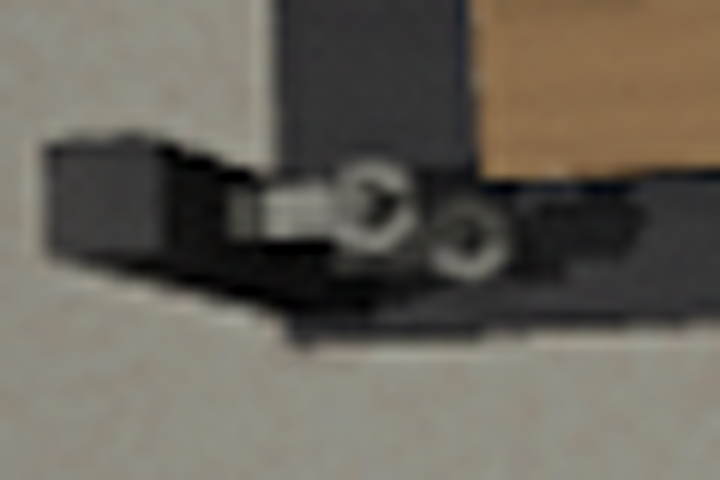

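View pics/pins.png

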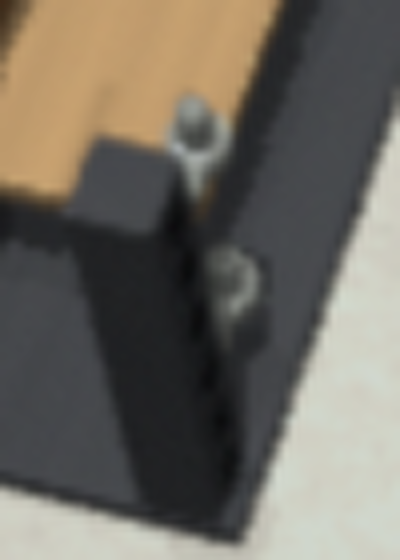

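View pics/knt.png

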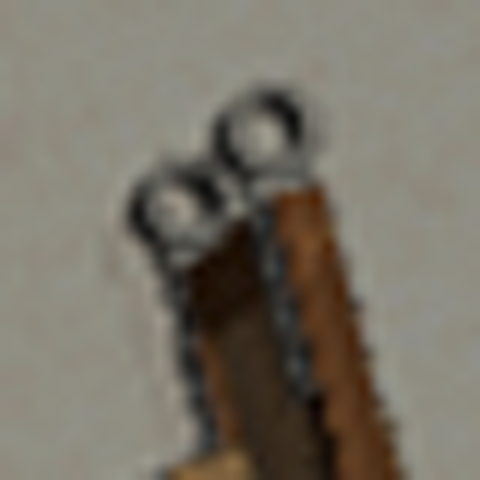

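```bash
python3 - <<'E'
from h import *
f=lambda x,y:(170+x/4.4,150+y/4.4); g=lambda x,y:(180+x/3.3,200+y/3.3)
print('BL',plane('side',*g(282,569),.012)); print('TL',plane('side',*g(10,500),.012)); print('BR',plane('side',*g(424,157),.012))
# bobbin contours in both at z~.04 ; tape disc, tin
for n in('top','side'):
    p,d=ld(n,0);hsv=cv2.cvtColor(p,cv2.COLOR_BGR2HSV)
    m=((hsv[...,0]<25)&(hsv[...,1]>70)&(hsv[...,2]>80)).astype(np.uint8)
    c,_=cv2.findContours(m,cv2.RETR_EXTERNAL,cv2.CHAIN_APPROX_NONE)
    for k in c:
        a=cv2.contourArea(k)
        if 300<a<1000:
            r=cv2.minAreaRect(k); print(n,a,r, plane(n,*r[0],.04).round(4))
    X=cloud(n,d)
    print(n,'counter z', [X[v,u].round(4) for u,v in ([(450,330),(300,340),(120,280)] if n=='top' else [(420,280),(280,270),(200,400)])])
E
```

```text
BL [0.52580379 0.30613735 0.012     ]
TL [0.73056705 0.32072132 0.012     ]
BR [ 0.55420162 -0.06691062  0.012     ]
top 479.5 ((383.8699035644531, 271.0137023925781), (19.662914276123047, 38.74061965942383), 20.556045532226562) [ 0.4574 -0.2055  0.04  ]
top 467.0 ((290.5259094238281, 269.59844970703125), (19.411252975463867, 38.91908645629883), 3.6913864612579346) [0.4588 0.05   0.04  ]
top 480.0 ((333.6947326660156, 267.8243103027344), (38.614105224609375, 19.932676315307617), 81.63410949707031) [ 0.4648 -0.0682  0.04  ]
top 429.5 ((445.5412292480469, 241.74481201171875), (76.87434387207031, 6.906115531921387), 75.67728424072266) [ 0.5393 -0.3744  0.04  ]
top 461.5 ((387.2719421386719, 220.44496154785156), (19.910924911499023, 38.01176071166992), 13.570435523986816) [ 0.5966 -0.2146  0.04  ]
top 427.0 ((283.0, 113.5), (23.0, 24.0), 90.0) [0.8954 0.0779 0.04  ]
top counter z [array([ 2.951e-01, -3.948e-01, -2.000e-04]), array([ 0.2623,  0.0242, -0.0037]), array([0.4249, 0.5354, 0.0007])]
side 385.0 ((73.08441925048828, 386.3511047363281), (64.76065826416016, 12.274896621704102), 13.
[... 488 characters left out ...]
060547) [ 0.4575 -0.1911  0.04  ]
side 492.0 ((310.9921875, 204.01626586914062), (40.31611251831055, 24.629610061645508), 25.64100456237793) [ 0.5931 -0.1991  0.04  ]
side 959.5 ((382.7969055175781, 115.6744613647461), (98.6273422241211, 11.27133560180664), 4.343239784240723) [ 0.4976 -0.6648  0.04  ]
side 371.0 ((525.3281860351562, 77.8398666381836), (50.00999450683594, 11.133124351501465), 11.560132026672363) [ 0.0539 -1.0508  0.04  ]
side 464.0 ((453.862060546875, 10.344829559326172), (30.082643508911133, 28.96847152709961), 21.801406860351562) [ 0.3861 -1.482   0.04  ]
side counter z [array([ 0.2413, -0.0691, -0.0019]), array([0.5815, 0.0659, 0.0709]), array([ 0.643 ,  0.4083, -0.0016])]
```

```bash
python3 - <<'E'
from h import *
for n,(x,y,w,h) in (('top',(195,140,150,110)),('side',(175,200,150,180))):
    p,d=ld(n,0); c=cv2.resize(p[y:y+h,x:x+w],None,fx=4,fy=4,interpolation=cv2.INTER_CUBIC)
    g=cv2.cvtColor(c,cv2.COLOR_BGR2GRAY)
    cv2.imwrite(f'pics/g_{n}.png',g)
    print(n,[int(v) for v in np.percentile(g,[5,20,50,80,95])])
E
```

```text
top [37, 56, 116, 141, 143]
side [40, 73, 176, 208, 211]
```

View pics/g_top.png

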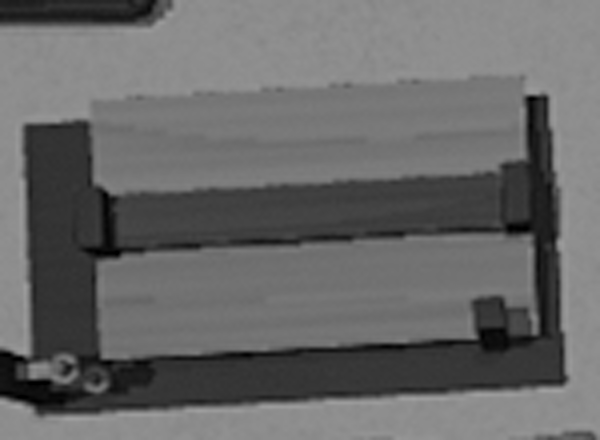

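View pics/g_side.png

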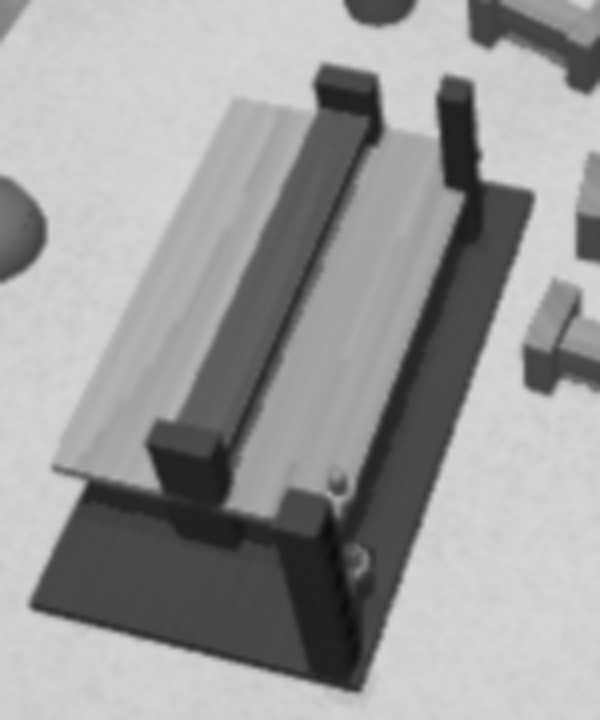

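```bash
cat >> h.py <<'E'
def goal(x,y,z,psi):
    s=telemetry.observe(); Rm=R.from_euler('xyz',s['tool_rot']).as_matrix()
    G=(R.from_euler('z',psi)*R.from_euler('x',np.pi)).as_matrix()
    dp=Rm.T@(np.array([x,y,z])-s['position']); rv=R.from_matrix(Rm.T@G).as_rotvec()
    print('shift',dp.round(4),'turn',rv.round(4),'| t',round(s['clock'],2),'pos',s['position'].round(4),'rpy',np.round(s['tool_rot'],4),'F',s['force'].round(1),'w',round(s['grip_width'],4))
def st():
    s=telemetry.observe(); print('t',round(s['clock'],2),'pos',s['position'].round(4),'rpy',np.round(s['tool_rot'],4),'F',s['force'].round(1),'M',s['moment'].round(2),'w',round(s['grip_width'],4),'q',s['qpos'].round(2))
E
python3 -c "
from h import *
goal(.5475,-.383,.26,.243)"
```

```text
shift [ 0.3536 -0.0578 -0.0291] turn [-1.000e-03  1.000e-04  1.598e-01] | t 0.1 pos [ 0.2449 -0.5747  0.2308] rpy [-3.1406e+00  1.0000e-04  4.0280e-01] F [-0.  -0.1 -0. ] w 0.0855
```

Request:
{"name": "carry_out", "arguments": {
  "series": [
    [0.05,-0.008,-0.029,0,0,0.02,0],
    [0.1,-0.016,-0.029,0,0,0.05,0],
    [0.15,-0.025,-0.029,0,0,0.08,0],
    [0.2,-0.033,-0.029,0,0,0.1,0],
    [0.25,-0.041,-0.029,0,0,0.12,0],
    [0.3,-0.05,-0.029,0,0,0.14,0],
    [0.3536,-0.0578,-0.029,-0.001,0,0.16,0],
    [0.3536,-0.0578,-0.029,-0.001,0,0.16,0],
    [0.3536,-0.0578,-0.029,-0.001,0,0.16,0],
    [0.3536,-0.0578,-0.029,-0.001,0,0.16,0]
  ]
}}

```text
clock: 1.35
position: [0.5466, -0.3842, 0.2603]
tool_rot: [3.14, 0.0, 0.241]
force: [0.1, -0.6, -0.3]
grip_width: 0.0855
```

```bash
python3 - <<'E'
from h import *
st(); look(1); 
crop('top',1,390,165,140,135,5,'a1t'); crop('side',1,270,60,140,140,4.2,'a1s')
s=telemetry.observe()['position']
print(s, (proj('top',s)-[390,165])*5, (proj('side',s)-[270,60])*4.2, proj('side',s))
E
```

```text
t 1.35 pos [ 0.5466 -0.3842  0.2603] rpy [3.1404e+00 4.0000e-04 2.4120e-01] F [ 0.1 -0.6 -0.3] M [-0.04  0.02  0.03] w 0.0855 q [ 0.56  0.57 -0.05  1.44  0.03  1.13 -0.83]
[ 0.54683302 -0.38403053  0.26044086] [[416.34486687 334.91655584]] [[327.18628057 194.15148413]] [[347.90149537 106.22654384]]
```

View pics/a1t.png

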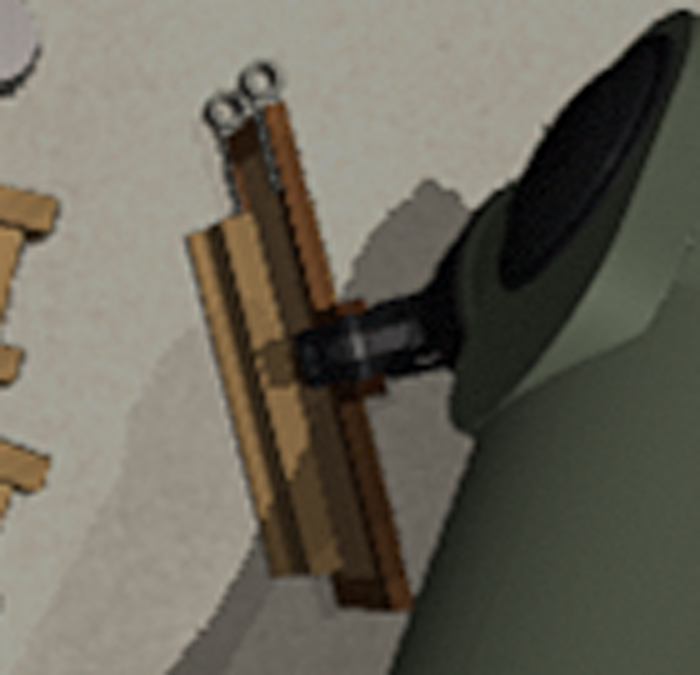

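View pics/a1s.png

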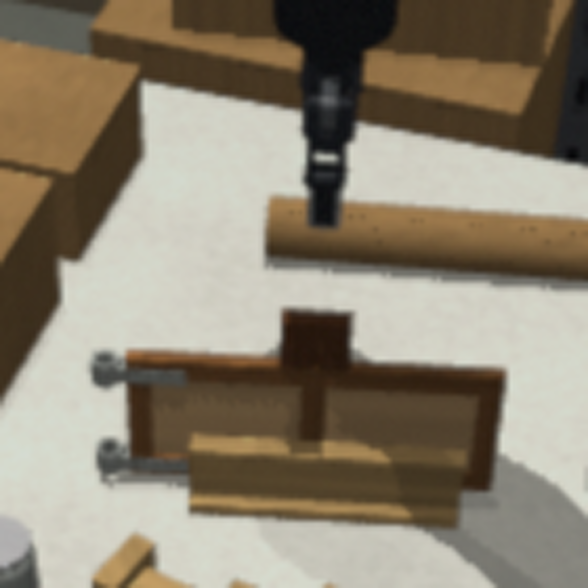

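```bash
python3 - <<'E'
from h import *
s=telemetry.observe()['position'];psi=.2412
n=np.array([-np.sin(psi),np.cos(psi),0])
for k in (.0427,.057):
    P=s+n*k+[0,0,.013]
    print(k,P,(proj('top',P)-[390,165])*5,(proj('side',P)-[270,60])*4.2)
    P=s+n*k
    print(k,P,(proj('top',P)-[390,165])*5,(proj('side',P)-[270,60])*4.2)
E
```

```text
0.0427 [ 0.53663336 -0.3425666   0.27344086] [[332.92618149 354.10137881]] [[324.57893944 217.76209621]]
0.0427 [ 0.53663336 -0.3425666   0.26044086] [[325.32322851 356.37690912]] [[323.76776963 234.6015484 ]]
0.057 [ 0.53321754 -0.32868056  0.27344086] [[302.05866033 361.37902512]] [[323.39927383 231.67073645]]
0.057 [ 0.53321754 -0.32868056  0.26044086] [[294.82796225 363.56683888]] [[322.59170252 248.51754599]]
```

```bash
python3 -c "
from h import *
goal(.5475,-.383,.129,.2426)"
```

```text
shift [ 0.0009 -0.001   0.1314] turn [ 0.0012  0.0001 -0.0013] | t 1.45 pos [ 0.5468 -0.384   0.2604] rpy [3.1404e+00 1.0000e-04 2.4130e-01] F [0.4 0.3 0.6] w 0.0855
```

Request:
{"name": "carry_out", "arguments": {
  "series": [
    [0.001,-0.001,0.03,0.001,0,0,0],
    [0.001,-0.001,0.06,0.001,0,0,0],
    [0.001,-0.001,0.09,0.001,0,0,0],
    [0.001,-0.001,0.115,0.001,0,0,0],
    [0.001,-0.001,0.131,0.001,0,0,0],
    [0.001,-0.001,0.131,0.001,0,0,0],
    [0.001,-0.001,0.131,0.001,0,0,130],
    [0.001,-0.001,0.131,0.001,0,0,170],
    [0.001,-0.001,0.131,0.001,0,0,190],
    [0.001,-0.001,0.131,0.001,0,0,190]
  ],
  "force": 40
}}

```text
clock: 2.7
position: [0.5485, -0.3822, 0.1296]
tool_rot: [3.141, -0.0, 0.243]
force: [-0.1, 0.5, -0.1]
grip_width: 0.0218
```

Request:
{"name": "carry_out", "arguments": {
  "series": [
    [0,0,0,0,0,0,230],
    [0,0,0,0,0,0,255],
    [0,0,0,0,0,0,255],
    [0,0,0,0,0,0,255],
    [0,0,0,0,0,0,255]
  ],
  "force": 60
}}

```text
clock: 3.32
position: [0.5485, -0.3823, 0.1296]
tool_rot: [3.141, -0.0, 0.243]
force: [-0.6, -0.7, 6.6]
grip_width: 0.0152
```

```bash
python3 -c "
from h import *
st()"
```

```text
t 3.33 pos [ 0.5485 -0.3823  0.1296] rpy [ 3.1411e+00 -4.0000e-04  2.4260e-01] F [-0.6 -0.7  6.6] M [-0.28  0.02  0.02] w 0.0152 q [ 0.56  0.7  -0.06  1.56  0.05  0.88 -0.84]
```

```bash
cat >> h.py <<'E'
def rows(wps):
    s=telemetry.observe(); Rm=R.from_euler('xyz',s['tool_rot']).as_matrix()
    for x,y,z,psi in wps:
        G=(R.from_euler('z',psi)*R.from_euler('x',np.pi)).as_matrix()
        dp=Rm.T@(np.array([x,y,z])-s['position']); rv=R.from_matrix(Rm.T@G).as_rotvec()
        print([round(float(v),3) for v in [*dp,*rv]])
E
python3 -c "
from h import *
rows([(.52,-.36,.22,.24),(.47,-.32,.22,.2),(.44,-.27,.22,.15),(.425,-.21,.22,.1),(.415,-.15,.22,.0654),(.408,-.10,.22,.0654)])"
```

```text
[-0.022, -0.029, -0.09, 0.001, -0.0, 0.003]
[-0.061, -0.079, -0.09, 0.0, -0.0, 0.043]
[-0.078, -0.135, -0.091, 0.0, -0.0, 0.093]
[-0.078, -0.197, -0.091, 0.0, -0.0, 0.143]
[-0.074, -0.258, -0.091, 0.0, -0.0, 0.177]
[-0.069, -0.308, -0.091, 0.0, -0.0, 0.177]
```

Request:
{"name": "carry_out", "arguments": {
  "series": [
    [0,0,-0.015,0,0,0,255],
    [0,0,-0.03,0,0,0,255],
    [0,0,-0.045,0,0,0,255],
    [0,0,-0.06,0,0,0,255],
    [0,0,-0.075,0,0,0,255],
    [0,0,-0.09,0,0,0,255],
    [0,0,-0.09,0,0,0,255],
    [0,0,-0.09,0,0,0,255]
  ],
  "force": 60
}}

```text
clock: 4.32
position: [0.5482, -0.382, 0.2188]
tool_rot: [-3.141, 0.0, 0.243]
force: [0.1, 0.5, -3.9]
grip_width: 0.0151
```

```bash
python3 -c "
from h import *
look(2);crop('top',2,390,165,140,135,5,'a2t'); crop('side',2,270,60,140,140,4.2,'a2s')
st()
rows([(.50,-.36,.22,.24),(.46,-.32,.22,.2),(.435,-.27,.22,.15),(.42,-.21,.22,.1),(.41,-.15,.22,.0654),(.408,-.10,.22,.0654)])"
```

```text
t 4.42 pos [ 0.5481 -0.3819  0.2186] rpy [-3.1407e+00  7.0000e-04  2.4280e-01] F [ 0.   0.2 -3.6] M [ 0.04 -0.02  0.02] w 0.0154 q [ 0.55  0.6  -0.05  1.49  0.04  1.05 -0.84]
[-0.041, -0.033, -0.001, -0.001, 0.001, 0.003]
[-0.071, -0.081, -0.001, -0.001, 0.001, 0.043]
[-0.083, -0.136, -0.001, -0.001, 0.001, 0.093]
[-0.083, -0.198, -0.001, -0.001, 0.001, 0.143]
[-0.078, -0.258, -0.001, -0.001, 0.001, 0.177]
[-0.068, -0.307, -0.001, -0.001, 0.001, 0.177]
```

View pics/a2t.png

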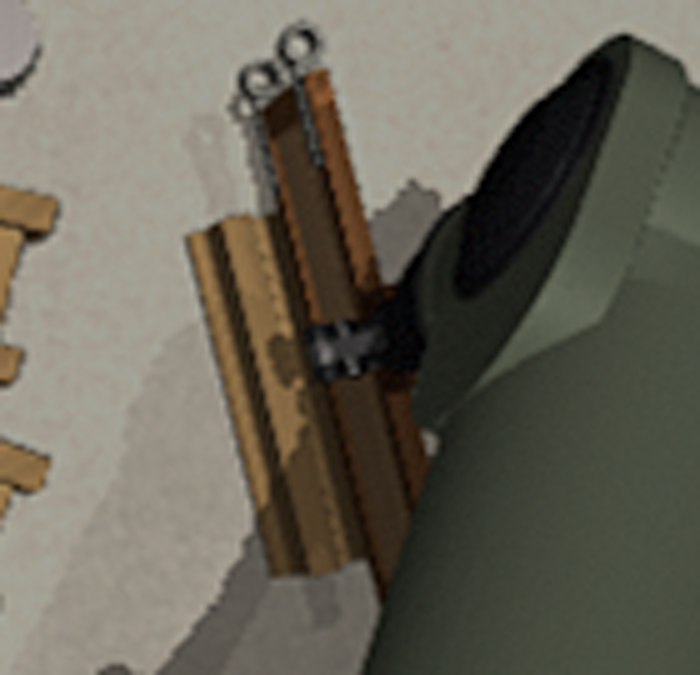

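View pics/a2s.png

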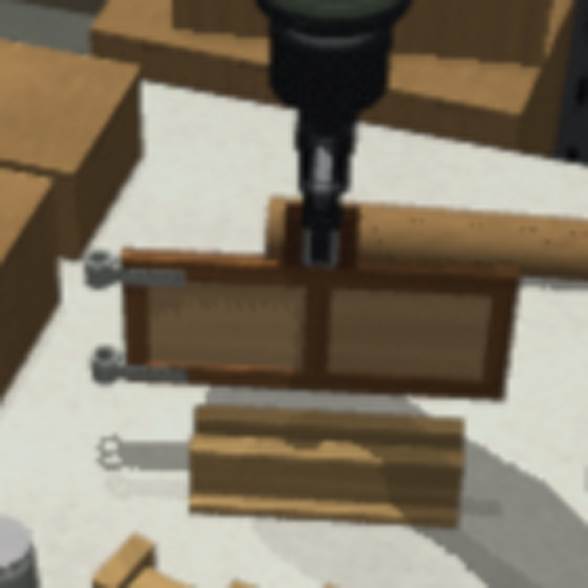

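Request:
{"name": "carry_out", "arguments": {
  "series": [
    [-0.02,-0.017,-0.001,0,0,0.001,255],
    [-0.041,-0.033,-0.001,0,0,0.003,255],
    [-0.056,-0.057,-0.001,0,0,0.02,255],
    [-0.071,-0.081,-0.001,0,0,0.043,255],
    [-0.083,-0.136,-0.001,0,0,0.093,255],
    [-0.084,-0.17,-0.001,0,0,0.12,255],
    [-0.083,-0.198,-0.001,0,0,0.143,255],
    [-0.078,-0.258,-0.001,0,0,0.177,255],
    [-0.068,-0.307,-0.001,0,0,0.177,255],
    [-0.068,-0.307,-0.001,0,0,0.177,255]
  ]
}}

```text
clock: 5.68
position: [0.4085, -0.0974, 0.2203]
tool_rot: [-3.141, -0.0, 0.071]
force: [0.5, -0.3, -3.4]
grip_width: 0.0151
```

```bash
python3 -c "
from h import *
st()
rows([(.405,-.06,.22,.0654),(.405,-.03,.22,.0654),(.407,.01,.22,.0654),(.408,.05,.22,.0654),(.405,.10,.22,.0654),(.395,.14,.22,.0654),(.393,.17,.22,.0654)])"
```

```text
t 5.67 pos [ 0.4085 -0.0974  0.2203] rpy [-3.1409e+00 -2.0000e-04  7.0700e-02] F [ 0.5 -0.3 -3.4] M [-0.08  0.01 -0.02] w 0.0151 q [ 0.2   0.21 -0.13  2.12  0.04  0.81 -1.45]
[-0.001, -0.038, 0.0, -0.001, -0.0, 0.005]
[0.001, -0.067, 0.0, -0.001, -0.0, 0.005]
[0.006, -0.107, 0.0, -0.001, -0.0, 0.005]
[0.01, -0.147, 0.0, -0.001, -0.0, 0.005]
[0.01, -0.197, 0.0, -0.001, -0.0, 0.005]
[0.003, -0.238, 0.0, -0.001, -0.0, 0.005]
[0.003, -0.268, 0.001, -0.001, -0.0, 0.005]
```

Request:
{"name": "carry_out", "arguments": {
  "series": [
    [-0.001,-0.02,0,0,0,0.003,255],
    [-0.001,-0.04,0,0,0,0.005,255],
    [0.001,-0.067,0,0,0,0.005,255],
    [0.006,-0.107,0,0,0,0.005,255],
    [0.01,-0.147,0,0,0,0.005,255],
    [0.01,-0.172,0,0,0,0.005,255],
    [0.01,-0.197,0,0,0,0.005,255],
    [0.003,-0.238,0,0,0,0.005,255],
    [0.003,-0.268,0,0,0,0.005,255],
    [0.003,-0.268,0,0,0,0.005,255]
  ]
}}

```text
clock: 6.92
position: [0.3939, 0.1686, 0.2201]
tool_rot: [-3.141, 0.0, 0.063]
force: [-0.2, -0.5, -3.6]
grip_width: 0.0152
```

```bash
python3 -c "
from h import *
look(3);crop('top',3,180,190,80,60,10,'a3t'); crop('side',3,200,260,100,110,5.4,'a3s')
st()"
```

```text
t 7.03 pos [0.3941 0.1665 0.2201] rpy [3.1412e+00 4.0000e-04 6.0600e-02] F [ 0.2 -0.3 -2.3] M [-0.06  0.02  0.03] w 0.015 q [-0.27  0.24 -0.31  2.09  0.1   0.83 -2.15]
```

View pics/top3.png

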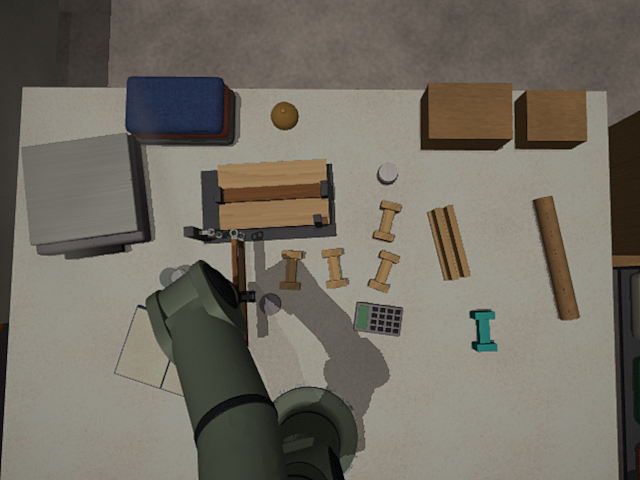

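View pics/a3t.png

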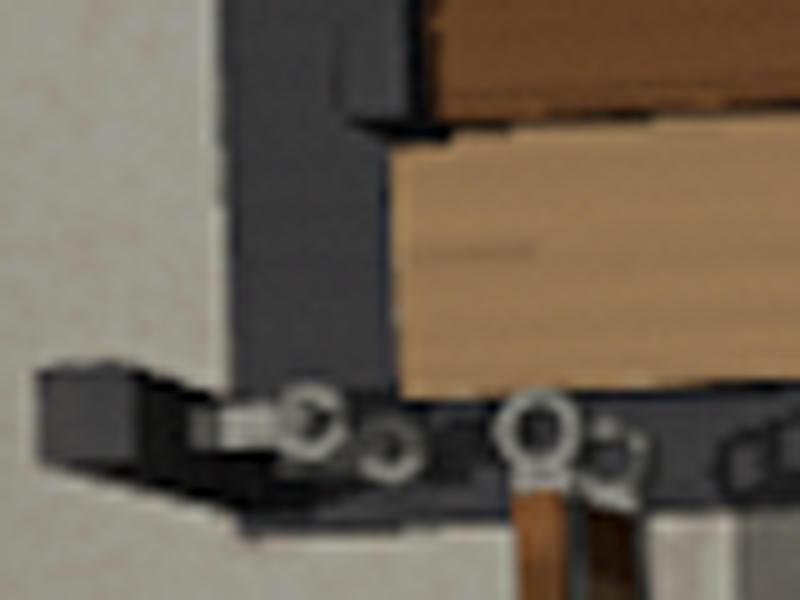

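View pics/a3s.png

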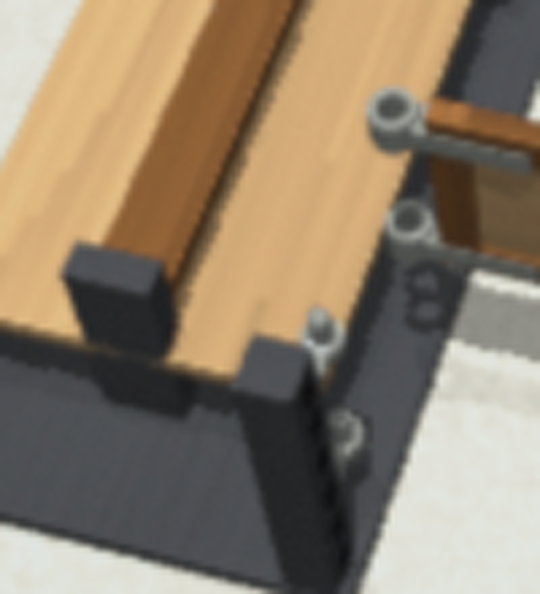

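```bash
python3 - <<'E'
from h import *
t=lambda x,y:(180+(x+.5)/10-.5,190+(y+.5)/10-.5); s=lambda x,y:(200+(x+.5)/5.4-.5,260+(y+.5)/5.4-.5)
z0=.2201-.1176
print('TOP uk',plane('top',*t(540,431),z0+.105),'lk',plane('top',*t(617,455),z0+.02),'upin',plane('top',*t(310,421),.14),'lpin',plane('top',*t(390,449),.055))
print('SIDE uk',plane('side',*s(393,106),z0+.105),'lk',plane('side',*s(410,219),z0+.02),'upin',plane('side',*s(320,315),.156),'lpin',plane('side',*s(347,424),.071))
print(tri(s(393,106),t(540,431)),tri(s(410,219),t(617,455)))
E
```

```text
TOP uk [0.54467278 0.17395517 0.2075    ] lk [0.54585355 0.17160033 0.1225    ] upin [0.55240202 0.24671253 0.14      ] lpin [0.55229892 0.24653369 0.055     ]
SIDE uk [0.54357729 0.18022715 0.2075    ] lk [0.54324632 0.1799226  0.1225    ] upin [0.55021451 0.25098867 0.156     ] lpin [0.54609913 0.25353163 0.071     ]
(array([0.54568152, 0.1756376 , 0.20001553]), np.float64(0.0007802975898775581)) (array([0.5467072 , 0.17374443, 0.11123158]), np.float64(9.554551562053354e-05))
```

```bash
python3 -c "
from h import *
p=telemetry.observe()['position']
rows([(p[0]+.007,p[1]+.035,.2076,.0654),(p[0]+.007,p[1]+.073,.2076,.0654)])"
```

```text
[0.009, -0.035, 0.012, 0.0, 0.0, -0.005]
[0.011, -0.072, 0.012, 0.0, 0.0, -0.005]
```

Request:
{"name": "carry_out", "arguments": {
  "series": [
    [0.004,-0.015,0.012,0,0,-0.002,255],
    [0.009,-0.03,0.012,0,0,-0.005,255],
    [0.01,-0.045,0.012,0,0,-0.005,255],
    [0.01,-0.06,0.012,0,0,-0.005,255],
    [0.011,-0.07,0.012,0,0,-0.005,255],
    [0.011,-0.07,0.012,0,0,-0.005,255],
    [0.011,-0.07,0.012,0,0,-0.005,255],
    [0.011,-0.07,0.012,0,0,-0.005,255]
  ]
}}

```text
clock: 8.02
position: [0.4008, 0.2372, 0.2084]
tool_rot: [3.141, -0.0, 0.065]
force: [-0.4, 0.2, -3.5]
grip_width: 0.0153
```

```bash
python3 -c "
from h import *
st();look(4);crop('top',4,180,200,60,50,12,'a4t'); crop('side',4,220,280,80,80,7,'a4s')
st()"
```

```text
t 8.03 pos [0.4008 0.2372 0.2084] rpy [ 3.1414e+00 -1.0000e-04  6.5100e-02] F [-0.4  0.2 -3.5] M [-0.02  0.03  0.04] w 0.0153 q [-0.39  0.32 -0.33  2.02  0.14  0.83 -2.3 ]
t 8.12 pos [0.4008 0.2373 0.2083] rpy [ 3.1415e+00 -1.0000e-04  6.5200e-02] F [-0.   0.2 -3.4] M [-0.04 -0.05  0.02] w 0.0154 q [-0.39  0.32 -0.33  2.02  0.14  0.83 -2.3 ]
```

View pics/a4t.png

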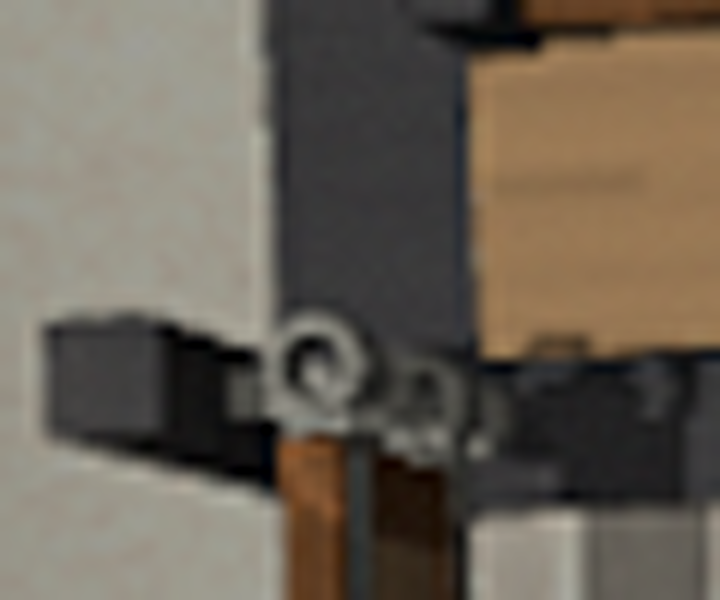

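View pics/a4s.png

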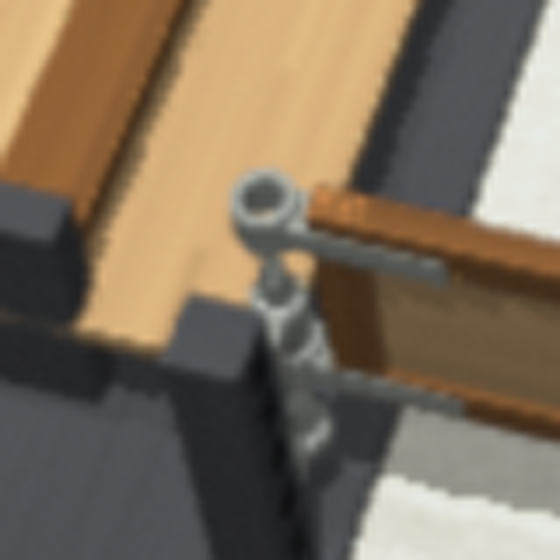

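```bash
python3 - <<'E'
from h import *
t=lambda x,y:(180+(x+.5)/12-.5,200+(y+.5)/12-.5); s=lambda x,y:(220+(x+.5)/7-.5,280+(y+.5)/7-.5)
z0=.2083-.1176
print('TOP uk',plane('top',*t(318,371),z0+.105),'lk',plane('top',*t(425,398),z0+.02))
print('SIDE uk',plane('side',*s(265,199),z0+.105),'pins before .5502,.2510 ; ')
E
```

```text
TOP uk [0.5503851  0.24342076 0.1957    ] lk [0.55227428 0.24266033 0.1107    ]
SIDE uk [0.5495597  0.24986556 0.1957    ] pins before .5502,.2510 ;
```

Request:
{"name": "carry_out", "arguments": {
  "series": [
    [0.001,-0.0025,0,0,0,0,255],
    [0.001,-0.0025,0.005,0,0,0,255],
    [0.001,-0.0025,0.01,0,0,0,255],
    [0.001,-0.0025,0.014,0,0,0,255],
    [0.001,-0.0025,0.014,0,0,0,255],
    [0.001,-0.0025,0.014,0,0,0,255]
  ]
}}

```text
clock: 8.88
position: [0.4016, 0.2403, 0.1944]
tool_rot: [-3.142, -0.0, 0.066]
force: [0.5, -0.3, -4.1]
grip_width: 0.0152
```

```bash
python3 -c "
from h import *
st();look(5);crop('top',5,180,200,60,50,12,'a5t'); crop('side',5,220,280,80,80,7,'a5s')
st()"
```

```text
t 8.88 pos [0.4016 0.2403 0.1944] rpy [-3.1415e+00 -1.0000e-04  6.5700e-02] F [ 0.5 -0.3 -4.1] M [-0.    0.05  0.01] w 0.0152 q [-0.4   0.34 -0.32  2.03  0.15  0.8  -2.32]
t 8.97 pos [0.4016 0.2403 0.1944] rpy [-3.1414e+00 -3.0000e-04  6.5800e-02] F [-0.1  0.5 -3.8] M [-0.05  0.06 -0.03] w 0.0152 q [-0.4   0.34 -0.32  2.03  0.15  0.8  -2.32]
```

View pics/a5t.png

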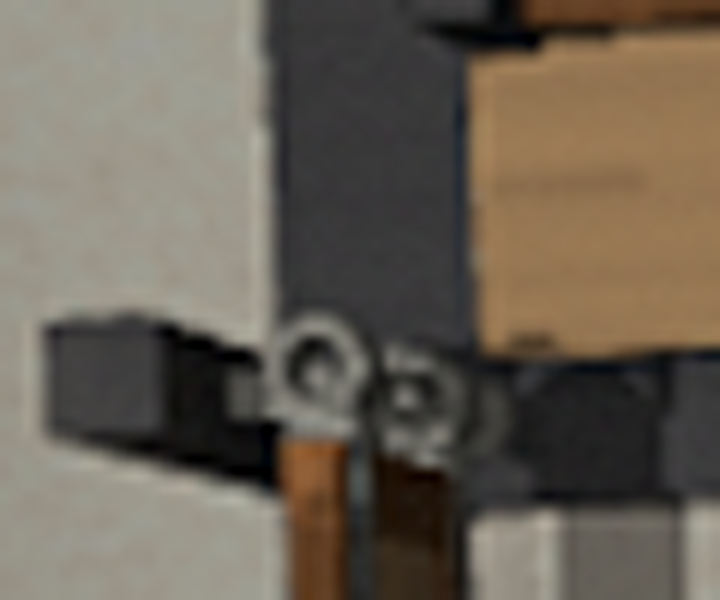

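View pics/a5s.png

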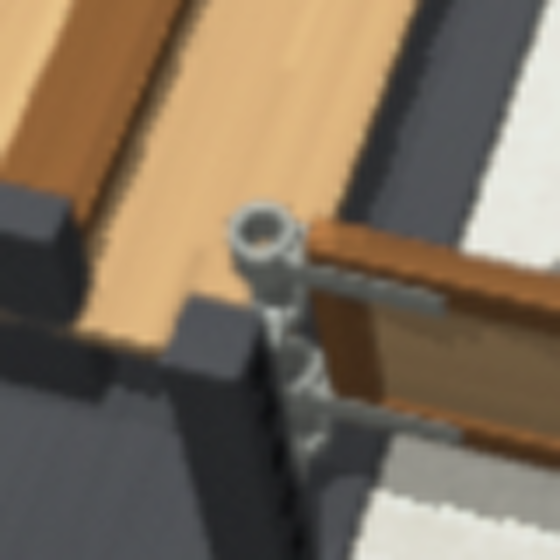

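Request:
{"name": "carry_out", "arguments": {
  "series": [
    [0,-0.001,0.002,0,0,0,255],
    [0,-0.001,0.004,0,0,0,255],
    [0,-0.001,0.006,0,0,0,255],
    [0,-0.001,0.006,0,0,0,255]
  ]
}}

```text
clock: 9.48
position: [0.4014, 0.2412, 0.1881]
tool_rot: [3.141, 0.0, 0.066]
force: [-0.3, 0.6, -3.3]
grip_width: 0.0153
```

```bash
python3 -c "
from h import *
st()"
```

```text
t 9.47 pos [0.4014 0.2412 0.1881] rpy [3.1415e+00 2.0000e-04 6.5800e-02] F [-0.3  0.6 -3.3] M [ 0.02  0.04 -0.01] w 0.0153 q [-0.41  0.35 -0.32  2.03  0.15  0.78 -2.33]
```

Request:
{"name": "carry_out", "arguments": {
  "series": [
    [0,0,0.002,0,0,0,255],
    [0,0,0.004,0,0,0,255],
    [0,0,0.006,0,0,0,255],
    [0,0,0.006,0,0,0,255]
  ]
}}

```text
clock: 9.98
position: [0.4014, 0.2411, 0.1821]
tool_rot: [3.141, 0.0, 0.066]
force: [0.4, -1.0, -2.7]
grip_width: 0.0154
```

```bash
python3 -c "
from h import *
st()"
```

```text
t 9.97 pos [0.4014 0.2411 0.1821] rpy [3.1414e+00 2.0000e-04 6.5700e-02] F [ 0.4 -1.  -2.7] M [-0.19  0.02 -0.12] w 0.0154 q [-0.41  0.36 -0.32  2.04  0.16  0.77 -2.33]
```

Engaged, with a light side contact. Continuing down gently.

Request:
{"name": "carry_out", "arguments": {
  "series": [
    [0,0,0.002,0,0,0,255],
    [0,0,0.004,0,0,0,255],
    [0,0,0.005,0,0,0,255],
    [0,0,0.005,0,0,0,255]
  ]
}}

```text
clock: 10.48
position: [0.4015, 0.2412, 0.1772]
tool_rot: [3.142, 0.0, 0.066]
force: [0.3, -1.2, -2.8]
grip_width: 0.0149
```

```bash
python3 -c "
from h import *
st();look(6);crop('top',6,180,200,60,50,12,'a6t'); crop('side',6,220,280,80,80,7,'a6s')"
```

```text
t 10.47 pos [0.4015 0.2412 0.1772] rpy [3.1416 0.     0.0657] F [ 0.3 -1.2 -2.8] M [-0.3  -0.13 -0.18] w 0.0149 q [-0.41  0.37 -0.32  2.04  0.16  0.76 -2.34]
```

View pics/a6t.png

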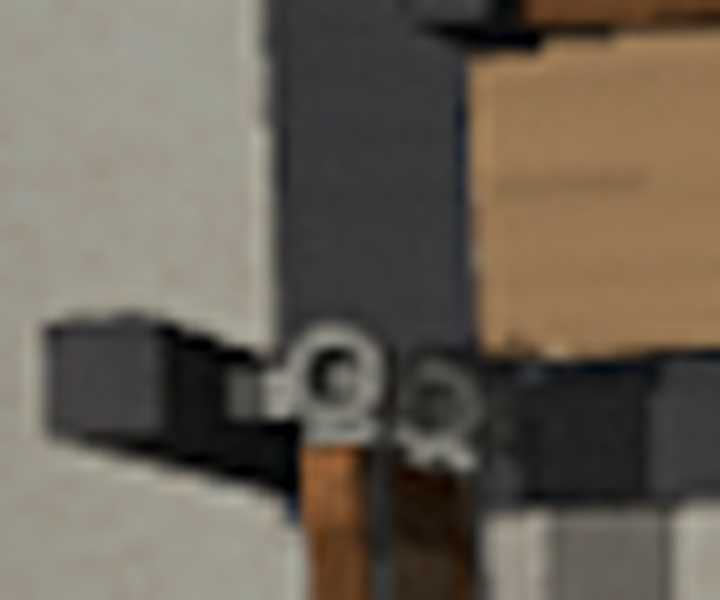

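View pics/a6s.png

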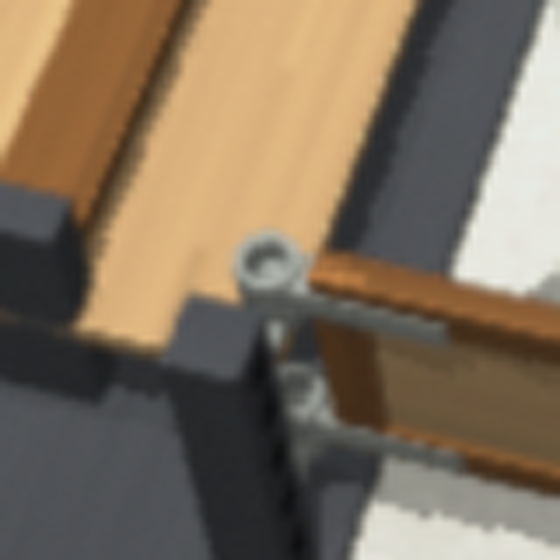

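Request:
{"name": "carry_out", "arguments": {
  "series": [
    [0,0.0005,0.002,0,0,0,255],
    [0,0.0005,0.004,0,0,0,255],
    [0,0.0005,0.004,0,0,0,255]
  ]
}}

```text
clock: 10.95
position: [0.4014, 0.2408, 0.1731]
tool_rot: [3.142, 0.0, 0.066]
force: [0.5, 0.7, -3.4]
grip_width: 0.0149
```

```bash
python3 -c "
from h import *
st()"
```

```text
t 10.95 pos [0.4014 0.2408 0.1731] rpy [3.1416e+00 2.0000e-04 6.5900e-02] F [ 0.5  0.7 -3.4] M [-0.01  0.05 -0.01] w 0.0149 q [-0.41  0.37 -0.32  2.05  0.17  0.75 -2.34]
```

Request:
{"name": "carry_out", "arguments": {
  "series": [
    [0,0,0.001,0,0,0,255],
    [0,0,0.002,0,0,0,255],
    [0,0,0.002,0,0,0,255]
  ]
}}

```text
clock: 11.32
position: [0.4013, 0.241, 0.1715]
tool_rot: [-3.141, -0.0, 0.066]
force: [-5.0, -1.1, 5.4]
grip_width: 0.0154
```

```bash
python3 -c "
from h import *
st()"
```

```text
t 11.32 pos [0.4013 0.241  0.1715] rpy [-3.1414e+00 -1.0000e-04  6.6000e-02] F [-5.  -1.1  5.4] M [-0.19  0.37 -0.11] w 0.0154 q [-0.41  0.37 -0.32  2.05  0.17  0.74 -2.34]
```

Request:
{"name": "carry_out", "arguments": {
  "series": [
    [0,0,0,0,0,0,220],
    [0,0,0,0,0,0,190],
    [0,0,0,0,0,0,160],
    [0,0,0,0,0,0,130],
    [0,0,0,0,0,0,130],
    [0,0,-0.02,0,0,0,130],
    [0,0,-0.045,0,0,0,130],
    [0,0,-0.07,0,0,0,130],
    [0,0,-0.09,0,0,0,130],
    [0,0,-0.09,0,0,0,130]
  ]
}}

```text
clock: 12.58
position: [0.402, 0.2411, 0.2624]
tool_rot: [-3.141, -0.002, 0.066]
force: [-0.2, 0.0, -0.1]
grip_width: 0.042
```

```bash
python3 -c "
from h import *
st();look(7);crop('top',7,160,200,100,150,4,'a7t'); crop('side',7,220,260,140,120,5,'a7s')"
```

```text
t 12.57 pos [0.402  0.2411 0.2624] rpy [-3.1405e+00 -2.2000e-03  6.5600e-02] F [-0.2  0.  -0.1] M [-0.    0.    0.02] w 0.042 q [-0.38  0.25 -0.34  1.95  0.1   0.96 -2.28]
```

View pics/a7t.png

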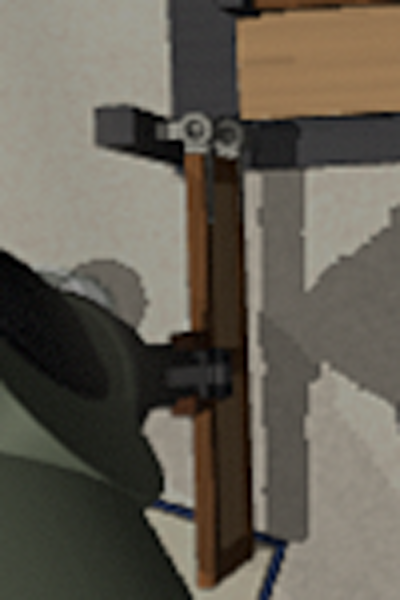

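View pics/a7s.png

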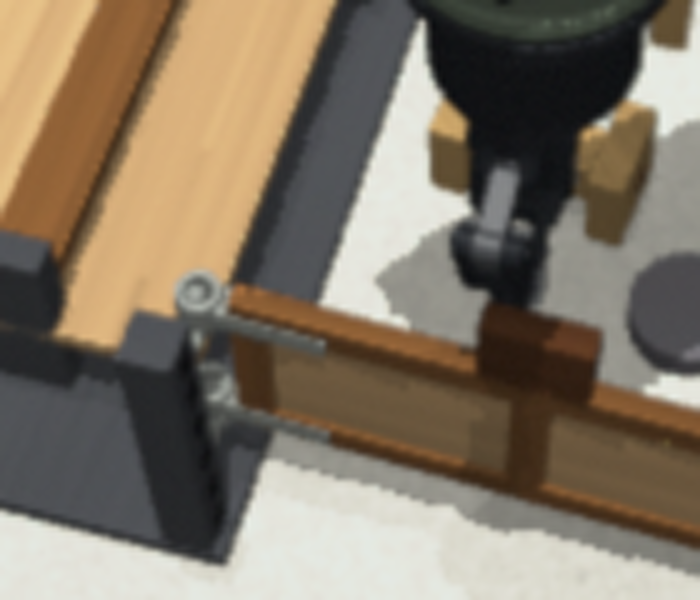

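```bash
cat >> h.py <<'E'
def bobs(tag,n='top',zz=.045):
    p,d=ld(n,tag);hsv=cv2.cvtColor(p,cv2.COLOR_BGR2HSV)
    m=((hsv[...,0]<25)&(hsv[...,1]>60)&(hsv[...,2]>50)).astype(np.uint8)
    c,_=cv2.findContours(m,cv2.RETR_EXTERNAL,cv2.CHAIN_APPROX_NONE)
    for k in c:
        a=cv2.contourArea(k)
        if 300<a<700:
            r=cv2.minAreaRect(k); b=cv2.boxPoints(r); 
            l=[np.linalg.norm(b[1]-b[0]),np.linalg.norm(b[2]-b[1])]
            e=(b[1]-b[0]) if l[0]>l[1] else (b[2]-b[1])
            c0=np.array(r[0]); A=plane(n,*(c0-e/2),zz);B=plane(n,*(c0+e/2),zz)
            D=A-B if A[0]>B[0] else B-A
            print('px',c0.round(1),'area',a,'size',np.round(r[1],1),'pos',plane(n,*c0,zz)[:2].round(4),'psi',round(float(np.arctan2(D[1],D[0])),3))
E
python3 -c "
from h import *
bobs(0);print();bobs(7)"
```

```text
px [383.5 270.9] area 507.0 size [20.8 39.2] pos [ 0.4578 -0.2039] psi -0.36
px [290.5 269.6] area 497.0 size [19.4 38.9] pos [0.4587 0.0496] psi -0.049
px [333.8 267.8] area 495.0 size [38.6 20.2] pos [ 0.4647 -0.0683] psi 0.151
px [387.  220.9] area 495.5 size [20.4 39. ] pos [ 0.5948 -0.2133] psi -0.242
px [459.8 235.5] area 412.5 size [104.8   9.9] pos [ 0.5564 -0.4123] psi 0.243
px [284.  115.5] area 548.0 size [27. 26.] pos [0.888  0.0744] psi 0.016

px [383.5 270.9] area 508.0 size [20.8 39.2] pos [ 0.4578 -0.2039] psi -0.36
px [290.5 269.6] area 504.0 size [20.1 39. ] pos [0.4588 0.0496] psi -0.02
px [333.8 267.8] area 495.5 size [38.6 20.2] pos [ 0.4647 -0.0683] psi 0.151
px [457.8 240.6] area 425.5 size [73.8  7.3] pos [ 0.5425 -0.4067] psi 0.254
px [387.  220.9] area 499.5 size [20.4 39. ] pos [ 0.5948 -0.2133] psi -0.242
px [284.  115.5] area 556.5 size [27. 26.] pos [0.888  0.0744] psi 0.016
px [188.8 128.9] area 350.0 size [ 44.3 107.3] pos [0.848  0.3397] psi -1.071
```

```bash
python3 -c "
from h import *
rows([(.42,.18,.262,.02),(.44,.12,.262,0),(.45,.08,.2,-.04),(.459,.05,.14,-.04),(.459,.05,.06,-.04),(.459,.05,.018,-.04)])"
```

```text
[0.015, 0.062, -0.001, 0.0, 0.0, 0.046]
[0.031, 0.123, -0.001, 0.0, 0.0, 0.066]
[0.038, 0.163, 0.061, 0.0, 0.0, 0.106]
[0.045, 0.194, 0.121, 0.0, 0.0, 0.106]
[0.045, 0.194, 0.201, 0.0, 0.0, 0.106]
[0.045, 0.194, 0.243, 0.0, 0.0, 0.106]
```

Request:
{"name": "carry_out", "arguments": {
  "series": [
    [0.008,0.03,-0.001,0,0,0.023,0],
    [0.015,0.062,-0.001,0,0,0.046,0],
    [0.023,0.092,-0.001,0,0,0.056,0],
    [0.031,0.123,-0.001,0,0,0.066,0],
    [0.038,0.163,0.04,0,0,0.106,0],
    [0.045,0.194,0.08,0,0,0.106,0],
    [0.045,0.194,0.12,0,0,0.106,0],
    [0.045,0.194,0.15,0,0,0.106,0],
    [0.045,0.194,0.15,0,0,0.106,0],
    [0.045,0.194,0.15,0,0,0.106,0]
  ]
}}

```text
clock: 13.92
position: [0.4593, 0.0503, 0.1119]
tool_rot: [-3.141, -0.0, -0.04]
force: [0.5, 1.1, -0.2]
grip_width: 0.0853
```

```bash
python3 -c "
from h import *
look(8);crop('top',8,250,210,90,100,6,'a8t'); crop('side',8,270,200,130,130,4.5,'a8s')
rows([(.459,.05,.018,-.04)])"
```

```text
[-0.001, 0.0, 0.094, -0.0, -0.002, -0.0]
```

View pics/a8t.png

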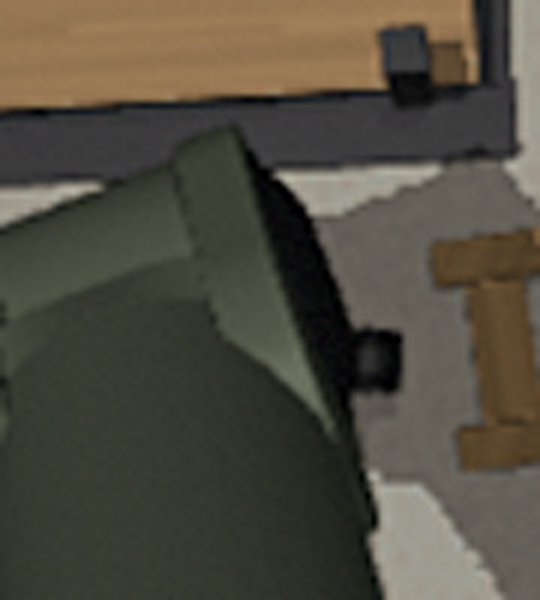

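View pics/a8s.png

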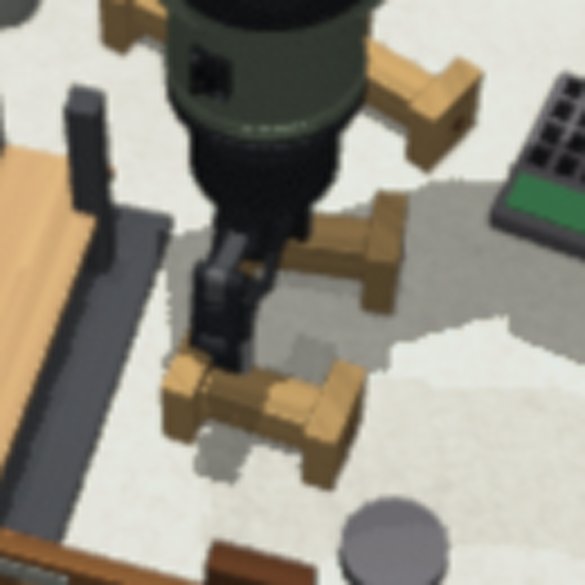

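```bash
python3 -c "
from h import *
f=lambda P:(proj('side',np.array(P))-[270,200])*4.5
print(f([.459,.107,.125]),f([.459,.05,.041]),f([.459,.093,.125]))"
```

```text
[[228.65069285 378.34997418]] [[261.56035265 380.88901174]] [[237.28690803 357.04425587]]
```

Request:
{"name": "carry_out", "arguments": {
  "series": [
    [-0.001,0,0.03,0,0,0,0],
    [-0.001,0,0.06,0,0,0,0],
    [-0.001,0,0.08,0,0,0,0],
    [-0.001,0,0.094,0,0,0,0],
    [-0.001,0,0.094,0,0,0,0],
    [-0.001,0,0.094,0,0,0,100],
    [-0.001,0,0.094,0,0,0,130],
    [-0.001,0,0.094,0,0,0,150],
    [-0.001,0,0.094,0,0,0,170],
    [-0.001,0,0.094,0,0,0,190]
  ],
  "force": 30
}}

```text
clock: 15.28
position: [0.4584, 0.0503, 0.0177]
tool_rot: [-3.141, -0.001, -0.04]
force: [-1.8, 0.4, 9.5]
grip_width: 0.0276
```

Request:
{"name": "carry_out", "arguments": {
  "series": [
    [0,0,0,0,0,0,230],
    [0,0,0,0,0,0,230],
    [0,0,0,0,0,0,230],
    [0,0,-0.03,0,0,0,230],
    [0,0,-0.06,0,0,0,230],
    [0,0,-0.1,0,0,0,230],
    [0,0,-0.14,0,0,0,230],
    [0,0,-0.18,0,0,0,230],
    [0,0,-0.21,0,0,0,230],
    [0,0,-0.21,0,0,0,230]
  ]
}}

```text
clock: 16.52
position: [0.459, 0.0502, 0.2291]
tool_rot: [-3.141, -0.004, -0.041]
force: [0.0, 0.5, -2.2]
grip_width: 0.0272
```

```bash
python3 -c "
from h import *
st();look(9);crop('side',9,220,120,180,180,3.3,'a9s');crop('top',9,250,180,120,120,5,'a9t');
"
```

```text
t 16.52 pos [0.459  0.0502 0.2291] rpy [-3.141  -0.0035 -0.0405] F [ 0.   0.5 -2.2] M [ 0.02  0.04 -0.05] w 0.0272 q [-0.06  0.27 -0.22  2.01  0.08  0.87 -1.93]
```

View pics/a9s.png

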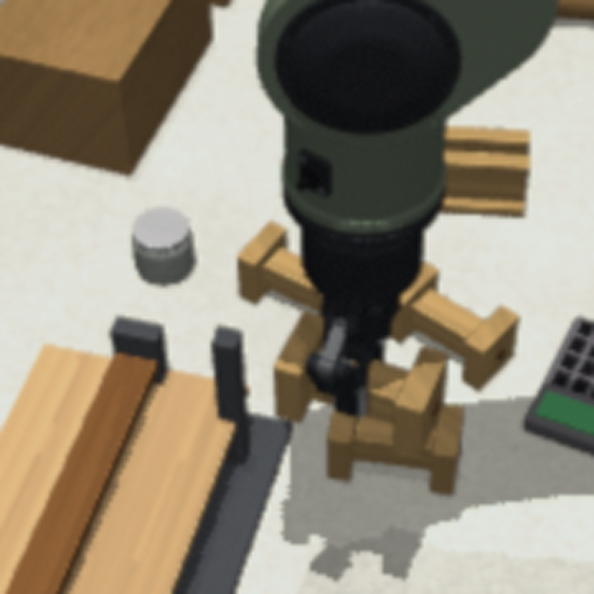

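View pics/a9t.png

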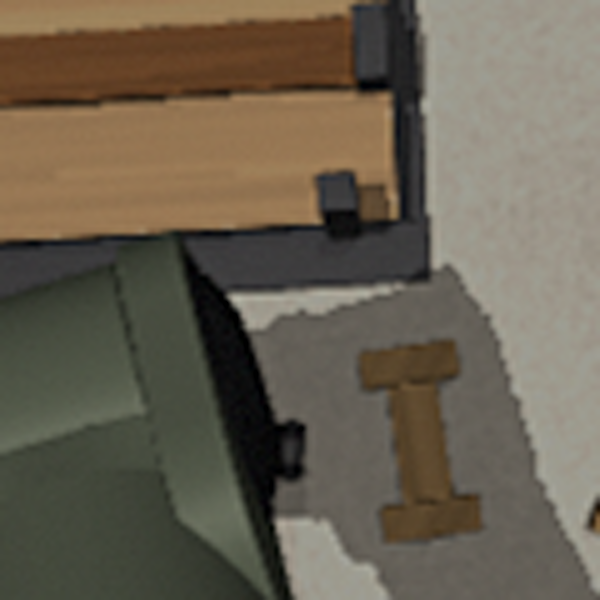

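```bash
python3 -c "
from h import *
rows([(.50,.08,.23,0),(.55,.115,.23,.03),(.60,.15,.23,.0654),(.655,.19,.23,.0654)])"
```

```text
[0.041, -0.032, -0.003, 0.0, 0.0, -0.04]
[0.089, -0.069, -0.003, 0.0, 0.0, -0.07]
[0.138, -0.106, -0.003, 0.0, 0.0, -0.106]
[0.191, -0.148, -0.003, 0.0, 0.0, -0.106]
```

Request:
{"name": "carry_out", "arguments": {
  "series": [
    [0.02,-0.016,-0.003,0,0,-0.02,230],
    [0.041,-0.032,-0.003,0,0,-0.04,230],
    [0.065,-0.05,-0.003,0,0,-0.055,230],
    [0.089,-0.069,-0.003,0,0,-0.07,230],
    [0.113,-0.088,-0.003,0,0,-0.09,230],
    [0.138,-0.106,-0.003,0,0,-0.106,230],
    [0.165,-0.127,-0.003,0,0,-0.106,230],
    [0.191,-0.148,-0.003,0,0,-0.106,230],
    [0.191,-0.148,-0.003,0,0,-0.106,230],
    [0.191,-0.148,-0.003,0,0,-0.106,230]
  ]
}}

```text
clock: 17.88
position: [0.6542, 0.1899, 0.2287]
tool_rot: [3.141, 0.002, 0.066]
force: [-0.9, 0.4, -1.5]
grip_width: 0.0273
```

```bash
python3 -c "
from h import *
look(10);crop('side',10,170,190,150,160,3.6,'a10s');crop('top',10,180,130,160,120,5,'a10t');
rows([(.655,.19,.106,.0654)]);st()"
```

```text
[0.001, -0.0, 0.124, 0.001, 0.001, -0.0]
t 17.98 pos [0.6544 0.1897 0.2298] rpy [3.1411e+00 9.0000e-04 6.5400e-02] F [-0.6  0.8 -1.4] M [-0.02 -0.03 -0.06] w 0.0274 q [-0.23  0.62 -0.22  1.43  0.14  1.11 -1.98]
```

View pics/a10s.png

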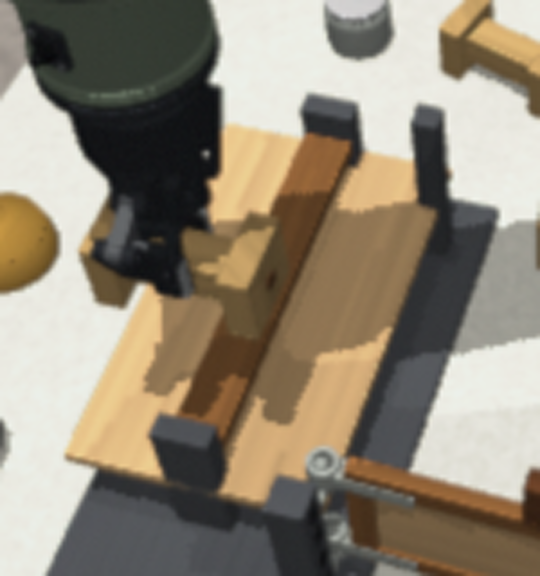

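View pics/a10t.png

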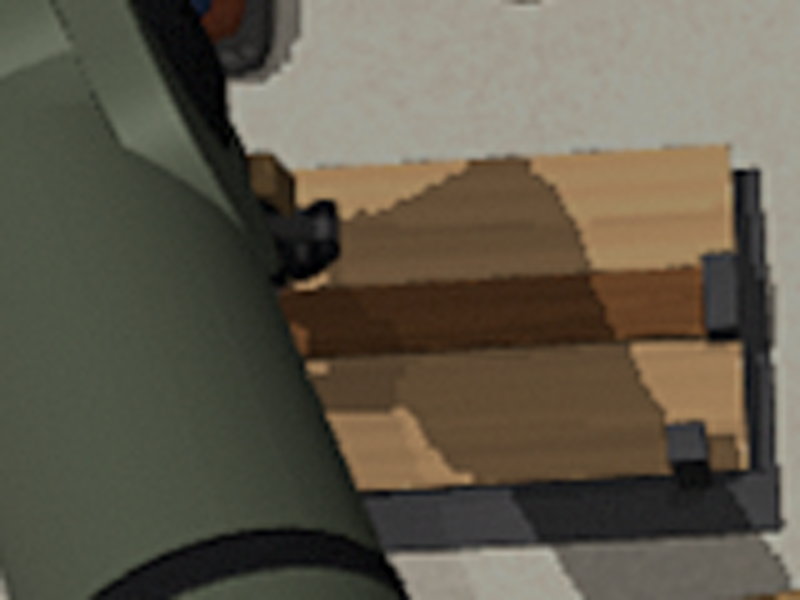

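Request:
{"name": "carry_out", "arguments": {
  "series": [
    [0.001,0,0.025,0.001,0.001,0,230],
    [0.001,0,0.05,0.001,0.001,0,230],
    [0.001,0,0.075,0.001,0.001,0,230],
    [0.001,0,0.1,0.001,0.001,0,230],
    [0.001,0,0.112,0.001,0.001,0,230],
    [0.001,0,0.112,0.001,0.001,0,230]
  ]
}}

```text
clock: 18.73
position: [0.6556, 0.1901, 0.1181]
tool_rot: [-3.141, -0.0, 0.066]
force: [0.6, 0.2, -1.3]
grip_width: 0.0272
```

```bash
python3 -c "
from h import *
look(11);crop('side',11,170,190,150,160,3.6,'a11s')
rows([(.655,.19,.106,.0654)]);st()"
```

```text
[-0.001, 0.0, 0.013, -0.001, -0.002, 0.0]
t 18.82 pos [0.6564 0.1905 0.1193] rpy [-3.1403e+00 -2.2000e-03  6.5600e-02] F [-0.1  0.  -2.4] M [-0.01  0.05 -0.01] w 0.0275 q [-0.24  0.74 -0.21  1.52  0.18  0.9  -2.01]
```

View pics/a11s.png

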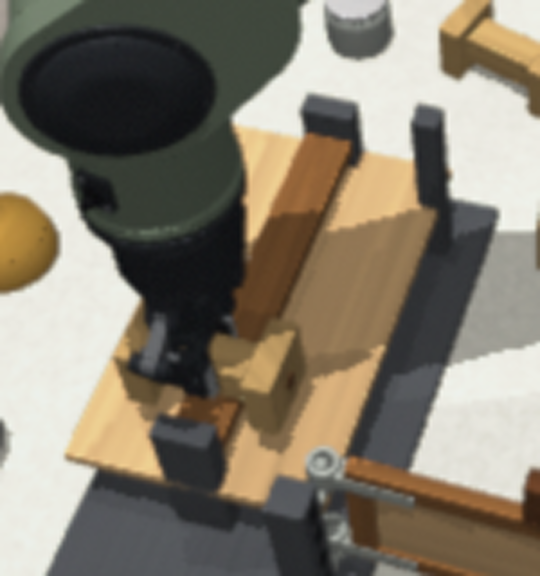

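Request:
{"name": "carry_out", "arguments": {
  "series": [
    [0,0,0.006,0,0,0,230],
    [0,0,0.012,0,0,0,230],
    [0,0,0.012,0,0,0,230],
    [0,0,0.012,0,0,0,190],
    [0,0,0.012,0,0,0,150],
    [0,0,0.012,0,0,0,140],
    [0,0,0.012,0,0,0,140],
    [0,0,-0.02,0,0,0,140],
    [0,0,-0.06,0,0,0,140],
    [0,0,-0.1,0,0,0,140]
  ]
}}

```text
clock: 20.08
position: [0.6558, 0.1903, 0.2196]
tool_rot: [-3.141, -0.001, 0.066]
force: [0.3, -0.1, -0.1]
grip_width: 0.0381
```

```bash
python3 -c "
from h import *
st();look(12);crop('side',12,170,190,150,160,3.6,'a12s');crop('top',12,180,130,160,120,5,'a12t');bobs(12)
rows([(.6,.12,.22,.1),(.55,.06,.22,.15),(.5,-.01,.22,.15),(.464,-.067,.22,.15),(.464,-.067,.12,.15)])"
```

```text
t 20.07 pos [0.6558 0.1903 0.2196] rpy [-3.1405e+00 -1.0000e-03  6.5800e-02] F [ 0.3 -0.1 -0.1] M [-0.03  0.03  0.03] w 0.0381 q [-0.23  0.63 -0.22  1.44  0.15  1.09 -1.99]
px [383.5 270.9] area 508.0 size [20.8 39.2] pos [ 0.4578 -0.2039] psi -0.36
px [333.7 267.8] area 485.5 size [38.8 19.9] pos [ 0.4649 -0.0681] psi 0.147
px [457.7 240.6] area 426.0 size [73.8  7.6] pos [ 0.5425 -0.4065] psi 0.257
px [386.9 220.9] area 500.5 size [20.4 39.3] pos [ 0.5946 -0.213 ] psi -0.235
px [284.  115.5] area 558.0 size [27. 26.] pos [0.888  0.0744] psi 0.016
[-0.062, 0.067, 0.002, -0.003, -0.007, -0.035]
[-0.116, 0.124, 0.002, -0.002, -0.007, -0.085]
[-0.17, 0.19, 0.001, -0.002, -0.007, -0.085]
[-0.21, 0.245, 0.001, -0.002, -0.007, -0.085]
[-0.211, 0.245, 0.101, -0.002, -0.007, -0.085]
```

View pics/a12s.png

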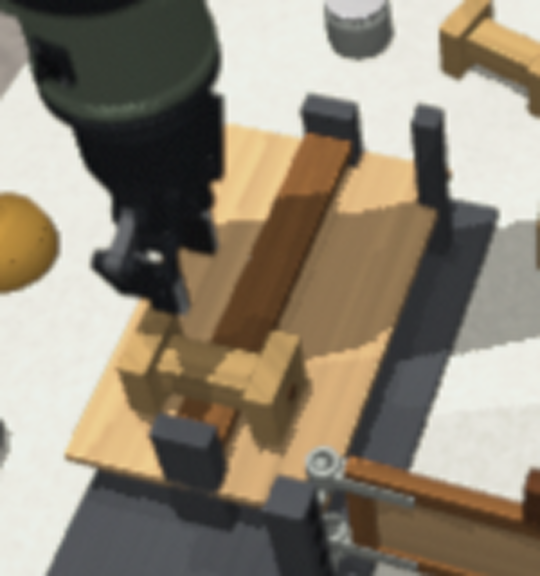

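Request:
{"name": "carry_out", "arguments": {
  "series": [
    [-0.03,0.033,0,0,0,-0.017,100],
    [-0.062,0.067,0,0,0,-0.035,0],
    [-0.09,0.095,0,0,0,-0.06,0],
    [-0.116,0.124,0,0,0,-0.085,0],
    [-0.143,0.157,0,0,0,-0.085,0],
    [-0.17,0.19,0,0,0,-0.085,0],
    [-0.19,0.218,0,0,0,-0.085,0],
    [-0.21,0.245,0,0,0,-0.085,0],
    [-0.21,0.245,0.06,0,0,-0.085,0],
    [-0.21,0.245,0.1,0,0,-0.085,0]
  ]
}}

```text
clock: 21.42
position: [0.4619, -0.0682, 0.1163]
tool_rot: [-3.141, -0.001, 0.15]
force: [0.6, 0.6, 0.4]
grip_width: 0.086
```

```bash
python3 -c "
from h import *
look(13);crop('side',13,270,170,130,130,4.5,'a13s');crop('top',13,180,130,200,160,4,'a13t')
rows([(.464,-.067,.02,.15)]);st()"
```

```text
[0.004, 0.0, 0.095, -0.002, 0.004, 0.001]
t 21.52 pos [ 0.4604 -0.0676  0.1149] rpy [-3.1391  0.0043  0.151 ] F [-0.2 -0.1  1.3] M [-0.04 -0.01  0.04] w 0.0854 q [ 0.18  0.46 -0.21  2.1   0.16  0.6  -1.56]
```

View pics/a13s.png

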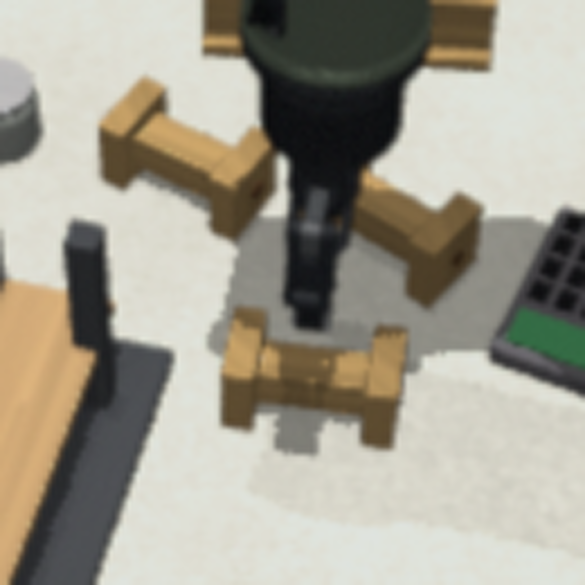

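View pics/a13t.png

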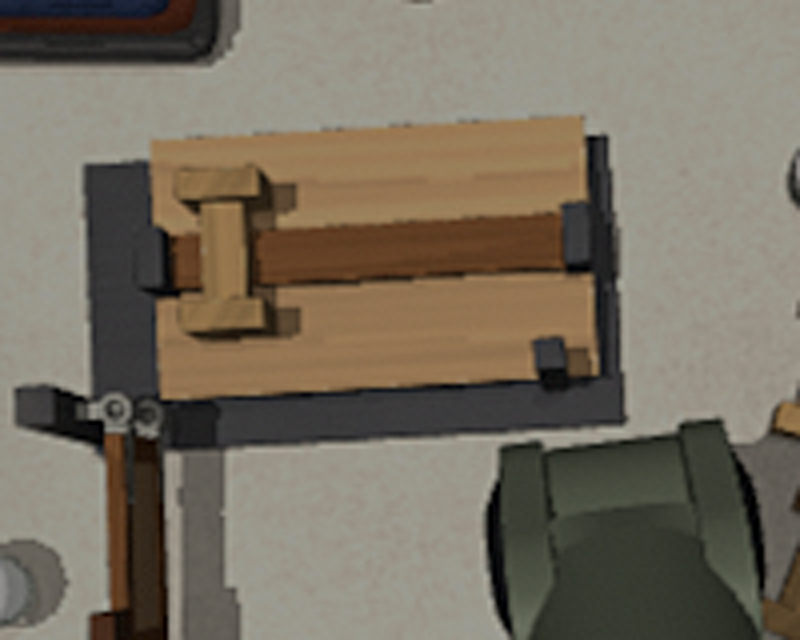

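```bash
python3 - <<'E'
from h import *
t=lambda x,y:(180+(x+.5)/4-.5,130+(y+.5)/4-.5)
a=plane('top',*t(163,255),.125); b=plane('top',*t(564,235),.125); c=plane('top',*t(222,251),.141)
L=plane('top',*t(178,265),.1)
print(a,b,c,'mid',(a+b)/2)
yaw=.0654; e=np.array([-np.sin(yaw),np.cos(yaw)]); f=np.array([np.cos(yaw),np.sin(yaw)])
m=(a+b)[:2]/2
print('rack y of uprights',(a[:2]-m)@e,'bob',(c[:2]-m)@e)
for px in [(400,222,276),(300,228,282)]:
    u=plane('top',*t(px[0],px[1]),.1);v=plane('top',*t(px[0],px[2]),.1);print('rail width',(u-v),'ctr',(u+v)/2,'perp offset of bob',(c[:2]-((u+v)/2)[:2])@f)
E
```

```text
[0.65348952 0.22774727 0.125     ] [ 0.66881276 -0.0319653   0.125     ] [0.65369259 0.18620914 0.141     ] mid [0.66115114 0.09789098 0.125     ]
rack y of uprights 0.13007938963766041 bob 0.08861679063976126
rail width [0.0360231  0.00061066 0.        ] ctr [0.66309923 0.07690548 0.1       ] perp offset of bob -0.002243171266643987
rail width [0.03602179 0.00074177 0.        ] ctr [0.65852305 0.14298888 0.1       ] perp offset of bob -0.001995548528306125
```

Request:
{"name": "carry_out", "arguments": {
  "series": [
    [0.004,0,0.03,-0.002,0.004,0,0],
    [0.004,0,0.06,-0.002,0.004,0,0],
    [0.004,0,0.08,-0.002,0.004,0,0],
    [0.004,0,0.095,-0.002,0.004,0,0],
    [0.004,0,0.095,-0.002,0.004,0,0],
    [0.004,0,0.095,-0.002,0.004,0,100],
    [0.004,0,0.095,-0.002,0.004,0,130],
    [0.004,0,0.095,-0.002,0.004,0,150],
    [0.004,0,0.095,-0.002,0.004,0,170],
    [0.004,0,0.095,-0.002,0.004,0,230]
  ],
  "force": 30
}}

```text
clock: 22.78
position: [0.4667, -0.0671, 0.0232]
tool_rot: [3.14, -0.006, 0.151]
force: [-2.1, 0.6, 7.9]
grip_width: 0.0271
```

Request:
{"name": "carry_out", "arguments": {
  "series": [
    [0,0,0,0,0,0,230],
    [0,0,0,0,0,0,230],
    [0,0,0,0,0,0,230],
    [0,0,-0.03,0,0,0,230],
    [0,0,-0.06,0,0,0,230],
    [0,0,-0.1,0,0,0,230],
    [0,0,-0.14,0,0,0,230],
    [0,0,-0.18,0,0,0,230],
    [0,0,-0.21,0,0,0,230],
    [0,0,-0.21,0,0,0,230]
  ]
}}

```text
clock: 24.02
position: [0.4662, -0.0673, 0.2346]
tool_rot: [3.14, -0.008, 0.15]
force: [0.4, 0.3, -0.9]
grip_width: 0.0276
```

```bash
python3 -c "
from h import *
st()
rows([(.51,-.02,.23,.12),(.56,.03,.23,.0654),(.61,.08,.23,.0654),(.6617,.1294,.23,.0654)])"
```

```text
t 24.02 pos [ 0.4662 -0.0673  0.2346] rpy [ 3.1395 -0.0084  0.1505] F [ 0.4  0.3 -0.9] M [0.01 0.01 0.  ] w 0.0276 q [ 0.22  0.28 -0.25  1.98  0.09  0.88 -1.49]
[0.05, -0.04, 0.005, 0.002, -0.008, 0.03]
[0.107, -0.082, 0.005, 0.002, -0.009, 0.085]
[0.164, -0.124, 0.006, 0.002, -0.009, 0.085]
[0.223, -0.165, 0.006, 0.002, -0.009, 0.085]
```

Request:
{"name": "carry_out", "arguments": {
  "series": [
    [0.025,-0.02,0.005,0,0,0.015,230],
    [0.05,-0.04,0.005,0,0,0.03,230],
    [0.078,-0.06,0.005,0,0,0.06,230],
    [0.107,-0.082,0.005,0,0,0.085,230],
    [0.135,-0.103,0.005,0,0,0.085,230],
    [0.164,-0.124,0.006,0,0,0.085,230],
    [0.193,-0.144,0.006,0,0,0.085,230],
    [0.223,-0.165,0.006,0,0,0.085,230],
    [0.223,-0.165,0.006,0,0,0.085,230],
    [0.223,-0.165,0.006,0,0,0.085,230]
  ]
}}

```text
clock: 25.28
position: [0.6605, 0.129, 0.2265]
tool_rot: [3.14, -0.003, 0.066]
force: [-0.1, 0.7, -0.7]
grip_width: 0.0272
```

```bash
python3 -c "
from h import *
st()
rows([(.6617,.1294,.130,.0654),(.6617,.1294,.112,.0654)])"
```

```text
t 25.27 pos [0.6605 0.129  0.2265] rpy [ 3.1402 -0.0033  0.0657] F [-0.1  0.7 -0.7] M [-0.06 -0.   -0.01] w 0.0272 q [-0.13  0.61 -0.24  1.46  0.16  1.09 -1.91]
[0.001, -0.0, 0.097, 0.001, -0.003, 0.0]
[0.001, -0.0, 0.115, 0.001, -0.003, 0.0]
```

Request:
{"name": "carry_out", "arguments": {
  "series": [
    [0.001,0,0.025,0,0,0,230],
    [0.001,0,0.05,0,0,0,230],
    [0.001,0,0.075,0,0,0,230],
    [0.001,0,0.09,0,0,0,230],
    [0.001,0,0.1,0,0,0,230],
    [0.001,0,0.1,0,0,0,230],
    [0.001,0,0.1,0,0,0,230]
  ]
}}

```text
clock: 26.15
position: [0.6631, 0.1296, 0.1286]
tool_rot: [3.141, -0.006, 0.066]
force: [-0.1, 0.2, -1.2]
grip_width: 0.0275
```

```bash
python3 -c "
from h import *
look(14);crop('side',14,170,190,150,160,3.6,'a14s')
rows([(.6617,.1294,.111,.0654)]);st()"
```

```text
[-0.001, 0.0, 0.018, 0.0, -0.006, 0.0]
t 26.25 pos [0.663  0.1296 0.1286] rpy [ 3.1412 -0.0063  0.0657] F [ 0.  -0.5 -1.7] M [-0.01  0.05  0.03] w 0.0273 q [-0.14  0.72 -0.23  1.54  0.19  0.9  -1.93]
```

View pics/a14s.png

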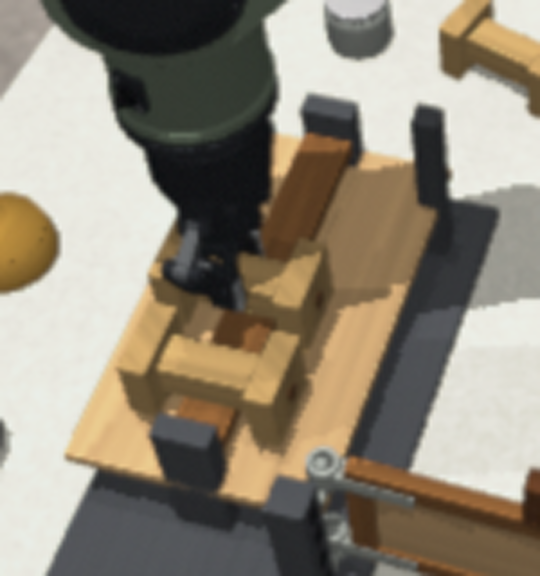

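Request:
{"name": "carry_out", "arguments": {
  "series": [
    [-0.001,0,0.008,0,0,0,230],
    [-0.001,0,0.017,0,-0.004,0,230],
    [-0.001,0,0.017,0,-0.004,0,230],
    [-0.001,0,0.017,0,-0.004,0,190],
    [-0.001,0,0.017,0,-0.004,0,150],
    [-0.001,0,0.017,0,-0.004,0,140],
    [-0.001,0,0.017,0,-0.004,0,140],
    [-0.001,0,-0.02,0,-0.004,0,140],
    [-0.001,0,-0.06,0,-0.004,0,140],
    [-0.001,0,-0.1,0,-0.004,0,140]
  ]
}}

```text
clock: 27.5
position: [0.6611, 0.1295, 0.2291]
tool_rot: [3.141, -0.001, 0.066]
force: [0.0, 0.2, 0.8]
grip_width: 0.0382
```

```bash
python3 -c "
from h import *
st();look(15);crop('side',15,170,190,150,160,3.6,'a15s');bobs(15)
rows([(.65,.06,.23,0),(.63,-.0,.23,-.06),(.62,-.06,.23,-.12),(.61,-.12,.23,-.18),(.60,-.17,.23,-.23),(.596,-.212,.21,-.238),(.596,-.212,.12,-.238)])"
```

```text
t 27.5 pos [0.6611 0.1295 0.2291] rpy [ 3.141e+00 -1.200e-03  6.580e-02] F [0.  0.2 0.8] M [-0.03  0.02  0.02] w 0.0382 q [-0.13  0.61 -0.24  1.45  0.16  1.1  -1.91]
px [383.5 270.8] area 509.5 size [21.  39.2] pos [ 0.4581 -0.2038] psi -0.36
px [387.  220.9] area 499.5 size [20.4 39. ] pos [ 0.5948 -0.2133] psi -0.242
px [284.  115.5] area 558.0 size [27. 26.] pos [0.888  0.0744] psi 0.016
[-0.017, 0.069, 0.002, -0.001, -0.008, 0.065]
[-0.041, 0.128, 0.002, -0.001, -0.008, 0.125]
[-0.055, 0.187, 0.002, -0.001, -0.008, 0.185]
[-0.069, 0.246, 0.002, -0.001, -0.008, 0.245]
[-0.082, 0.295, 0.002, -0.002, -0.007, 0.295]
[-0.089, 0.337, 0.022, -0.002, -0.007, 0.303]
[-0.09, 0.337, 0.112, -0.002, -0.007, 0.303]
```

View pics/a15s.png

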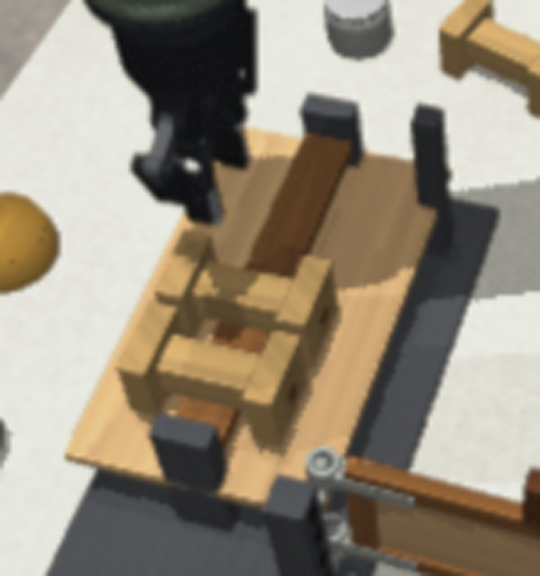

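Request:
{"name": "carry_out", "arguments": {
  "series": [
    [-0.009,0.035,0.002,0,-0.004,0.032,100],
    [-0.017,0.069,0.002,0,-0.004,0.065,0],
    [-0.041,0.128,0.002,0,-0.004,0.125,0],
    [-0.055,0.187,0.002,0,-0.004,0.185,0],
    [-0.069,0.246,0.002,0,-0.004,0.245,0],
    [-0.082,0.295,0.002,0,-0.004,0.295,0],
    [-0.089,0.337,0.022,0,-0.004,0.303,0],
    [-0.09,0.337,0.07,0,-0.004,0.303,0],
    [-0.09,0.337,0.112,0,-0.004,0.303,0],
    [-0.09,0.337,0.112,0,-0.004,0.303,0]
  ]
}}

```text
clock: 28.85
position: [0.5919, -0.2122, 0.1132]
tool_rot: [3.141, 0.008, -0.237]
force: [-0.8, 0.4, 0.7]
grip_width: 0.0854
```

```bash
python3 -c "
from h import *
look(16);crop('side',16,250,130,130,130,4.5,'a16s');st()
rows([(.596,-.212,.02,-.238)])"
```

```text
t 28.95 pos [ 0.5941 -0.2127  0.117 ] rpy [ 3.1408e+00  2.0000e-03 -2.3710e-01] F [ 0.8 -0.   1.6] M [0.01 0.03 0.  ] w 0.0856 q [ 0.33  0.67 -0.13  1.67  0.11  0.81 -1.65]
[0.002, -0.001, 0.097, 0.001, 0.002, 0.001]
```

View pics/a16s.png

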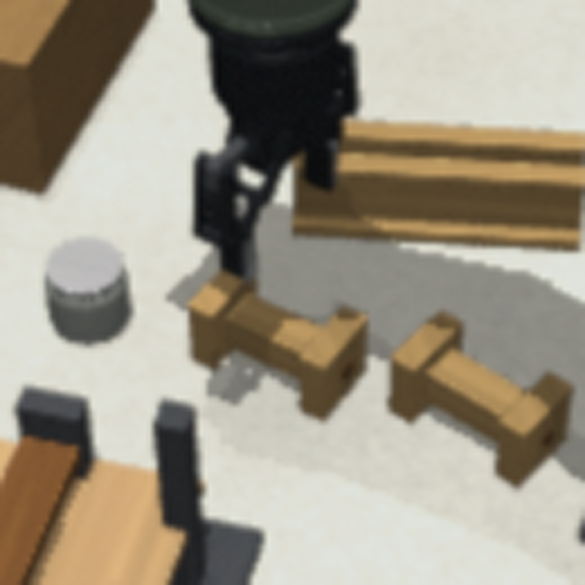

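Request:
{"name": "carry_out", "arguments": {
  "series": [
    [0.001,0,0.03,0,0,0,0],
    [0.001,0,0.06,0,0,0,0],
    [0.001,0,0.08,0,0,0,0],
    [0.001,0,0.096,0,0,0,0],
    [0.001,0,0.096,0,0,0,0],
    [0.001,0,0.096,0,0,0,100],
    [0.001,0,0.096,0,0,0,130],
    [0.001,0,0.096,0,0,0,150],
    [0.001,0,0.096,0,0,0,170],
    [0.001,0,0.096,0,0,0,230]
  ],
  "force": 30
}}

```text
clock: 30.2
position: [0.5946, -0.2129, 0.0203]
tool_rot: [3.141, 0.002, -0.237]
force: [-0.3, 0.9, 5.3]
grip_width: 0.0277
```

Request:
{"name": "carry_out", "arguments": {
  "series": [
    [0,0,0,0,0,0,230],
    [0,0,0,0,0,0,230],
    [0,0,0,0,0,0,230],
    [0,0,-0.03,0,0,0,230],
    [0,0,-0.06,0,0,0,230],
    [0,0,-0.1,0,0,0,230],
    [0,0,-0.14,0,0,0,230],
    [0,0,-0.18,0,0,0,230],
    [0,0,-0.21,0,0,0,230],
    [0,0,-0.21,0,0,0,230]
  ]
}}

```text
clock: 31.45
position: [0.5958, -0.2133, 0.2322]
tool_rot: [3.141, -0.001, -0.237]
force: [-1.0, -0.3, -1.7]
grip_width: 0.0273
```

```bash
python3 -c "
from h import *
st()
rows([(.60,-.16,.23,-.2),(.61,-.11,.23,-.14),(.62,-.06,.23,-.07),(.63,-.01,.23,0),(.65,.03,.23,.0654),(.6655,.0686,.23,.0654)])"
```

```text
t 31.45 pos [ 0.5958 -0.2133  0.2322] rpy [ 3.1405e+00 -1.0000e-03 -2.3750e-01] F [-1.  -0.3 -1.7] M [-0.03 -0.07  0.02] w 0.0273 q [ 0.34  0.53 -0.14  1.57  0.08  1.04 -1.63]
[-0.008, -0.053, 0.002, 0.001, -0.001, -0.037]
[-0.01, -0.104, 0.002, 0.001, -0.001, -0.097]
[-0.012, -0.155, 0.002, 0.001, -0.001, -0.167]
[-0.015, -0.206, 0.002, 0.001, -0.001, -0.237]
[-0.005, -0.249, 0.002, 0.001, -0.001, -0.303]
[0.001, -0.29, 0.002, 0.001, -0.001, -0.303]
```

Request:
{"name": "carry_out", "arguments": {
  "series": [
    [-0.004,-0.026,0.002,0,0,-0.018,230],
    [-0.008,-0.053,0.002,0,0,-0.037,230],
    [-0.01,-0.104,0.002,0,0,-0.097,230],
    [-0.012,-0.155,0.002,0,0,-0.167,230],
    [-0.015,-0.206,0.002,0,0,-0.237,230],
    [-0.005,-0.249,0.002,0,0,-0.303,230],
    [0.001,-0.29,0.002,0,0,-0.303,230],
    [0.001,-0.29,0.03,0,0,-0.303,230],
    [0.001,-0.29,0.05,0,0,-0.303,230],
    [0.001,-0.29,0.05,0,0,-0.303,230]
  ]
}}

```text
clock: 32.7
position: [0.6626, 0.0702, 0.1778]
tool_rot: [-3.141, 0.006, 0.068]
force: [0.5, -0.3, -0.9]
grip_width: 0.0271
```

```bash
python3 -c "
from h import *
st()
rows([(.6657,.0686,.127,.0654)])"
```

```text
t 32.7 pos [0.6626 0.0702 0.1778] rpy [-3.1415  0.0062  0.0677] F [ 0.5 -0.3 -0.9] M [ 0.03  0.01 -0.02] w 0.0271 q [-0.05  0.65 -0.24  1.52  0.17  1.   -1.83]
[0.003, 0.002, 0.051, -0.0, 0.006, 0.002]
```

Request:
{"name": "carry_out", "arguments": {
  "series": [
    [0.001,0.001,0.02,0,0,0,230],
    [0.001,0.001,0.04,0,0,0,230],
    [0.001,0.001,0.051,0,0,0,230],
    [0.001,0.001,0.051,0,0,0,230]
  ]
}}

```text
clock: 33.2
position: [0.6644, 0.0677, 0.1276]
tool_rot: [3.142, 0.004, 0.066]
force: [-0.2, -0.1, 0.1]
grip_width: 0.0271
```

```bash
python3 -c "
from h import *
look(17);crop('side',17,170,190,150,160,3.6,'a17s');st()
rows([(.6657,.0686,.109,.0654)])"
```

```text
t 33.3 pos [0.6651 0.0678 0.129 ] rpy [-3.1415e+00  2.3000e-03  6.5700e-02] F [ 0.8  0.  -0.2] M [-0.03  0.   -0.02] w 0.0276 q [-0.05  0.71 -0.23  1.55  0.19  0.91 -1.84]
[0.001, -0.001, 0.02, -0.0, 0.002, 0.0]
```

View pics/a17s.png

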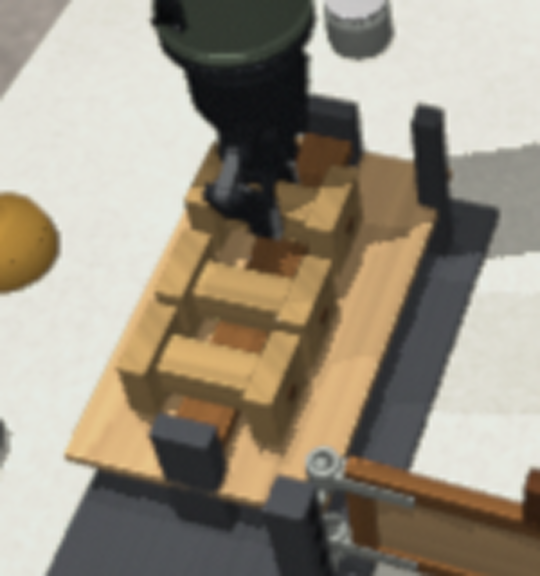

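Request:
{"name": "carry_out", "arguments": {
  "series": [
    [0.0,-0.001,0.01,0,0,0,230],
    [0.0,-0.001,0.019,0,0,0,230],
    [0.0,-0.001,0.019,0,0,0,230],
    [0.0,-0.001,0.019,0,0,0,190],
    [0.0,-0.001,0.019,0,0,0,150],
    [0.0,-0.001,0.019,0,0,0,140],
    [0.0,-0.001,0.019,0,0,0,140],
    [0.0,-0.001,-0.02,0,0,0,140],
    [0.0,-0.001,-0.06,0,0,0,140],
    [0.0,-0.001,-0.1,0,0,0,140]
  ]
}}

```text
clock: 34.55
position: [0.665, 0.0688, 0.23]
tool_rot: [-3.142, 0.003, 0.066]
force: [-0.0, -0.7, -0.2]
grip_width: 0.0388
```

```bash
python3 -c "
from h import *
st();look(18);crop('side',18,170,190,150,160,3.6,'a18s');bobs(18)
rows([(.64,.01,.23,0),(.60,-.04,.23,-.08),(.56,-.09,.23,-.16),(.52,-.14,.23,-.25),(.48,-.18,.23,-.33),(.459,-.203,.20,-.36),(.459,-.203,.12,-.36)])"
```

```text
t 34.55 pos [0.665  0.0688 0.23  ] rpy [-3.1416e+00  2.6000e-03  6.5800e-02] F [-0.  -0.7 -0.2] M [-0.03 -0.06  0.02] w 0.0388 q [-0.04  0.6  -0.24  1.46  0.15  1.1  -1.82]
px [383.4 270.9] area 511.0 size [21.  39.2] pos [ 0.4578 -0.2037] psi -0.36
px [457.8 240.6] area 426.0 size [73.8  7.3] pos [ 0.5425 -0.4067] psi 0.254
[-0.031, 0.057, 0.003, -0.001, -0.004, 0.065]
[-0.074, 0.105, 0.003, -0.001, -0.004, 0.145]
[-0.117, 0.152, 0.003, -0.001, -0.004, 0.225]
[-0.16, 0.199, 0.003, -0.001, -0.004, 0.315]
[-0.203, 0.236, 0.002, -0.001, -0.004, 0.395]
[-0.225, 0.258, 0.032, -0.001, -0.004, 0.425]
[-0.226, 0.258, 0.112, -0.001, -0.004, 0.425]
```

View pics/a18s.png

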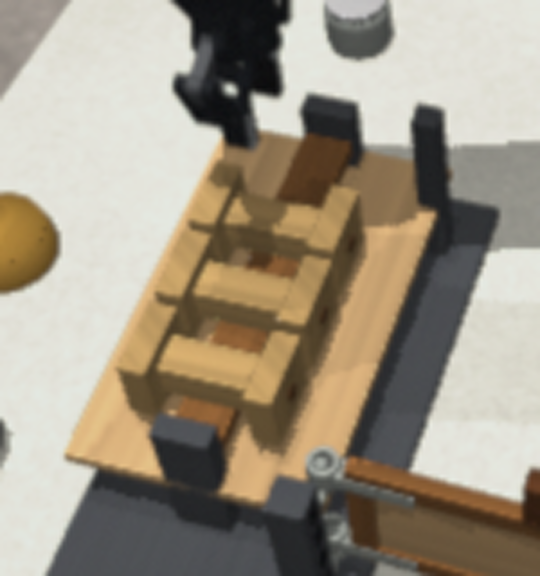

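Request:
{"name": "carry_out", "arguments": {
  "series": [
    [-0.031,0.057,0.003,0,0,0.065,0],
    [-0.074,0.105,0.003,0,0,0.145,0],
    [-0.117,0.152,0.003,0,0,0.225,0],
    [-0.16,0.199,0.003,0,0,0.315,0],
    [-0.203,0.236,0.002,0,0,0.395,0],
    [-0.225,0.258,0.032,0,0,0.425,0],
    [-0.226,0.258,0.08,0,0,0.425,0],
    [-0.226,0.258,0.112,0,0,0.425,0],
    [-0.226,0.258,0.112,0,0,0.425,0],
    [-0.226,0.258,0.112,0,0,0.425,0]
  ]
}}

```text
clock: 35.9
position: [0.4567, -0.2036, 0.1183]
tool_rot: [3.14, 0.002, -0.359]
force: [0.9, 0.1, 0.2]
grip_width: 0.0854
```

```bash
python3 -c "
from h import *
st();look(19);crop('side',19,270,150,130,130,4.5,'a19s');crop('top',19,190,140,160,110,5,'a19t')
rows([(.459,-.203,.02,-.36)])"
```

```text
t 35.9 pos [ 0.4567 -0.2036  0.1183] rpy [ 3.1405e+00  1.5000e-03 -3.5920e-01] F [0.9 0.1 0.2] M [ 0.02 -0.04 -0.01] w 0.0854 q [ 0.38  0.49 -0.1   2.02  0.08  0.64 -1.71]
[0.002, -0.002, 0.099, 0.001, 0.0, 0.001]
```

View pics/a19s.png

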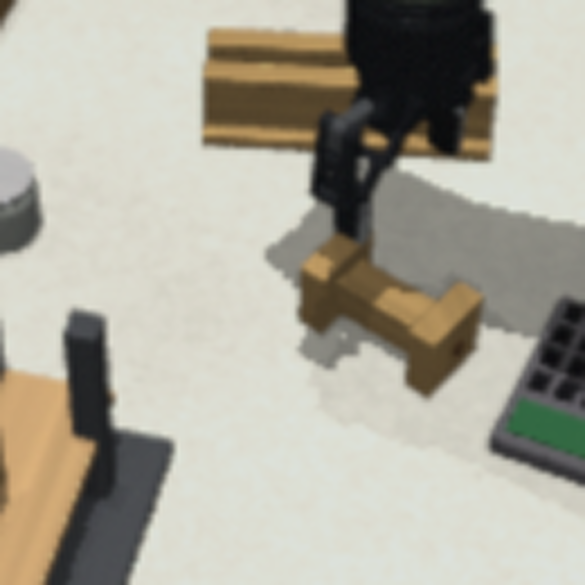

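View pics/a19t.png

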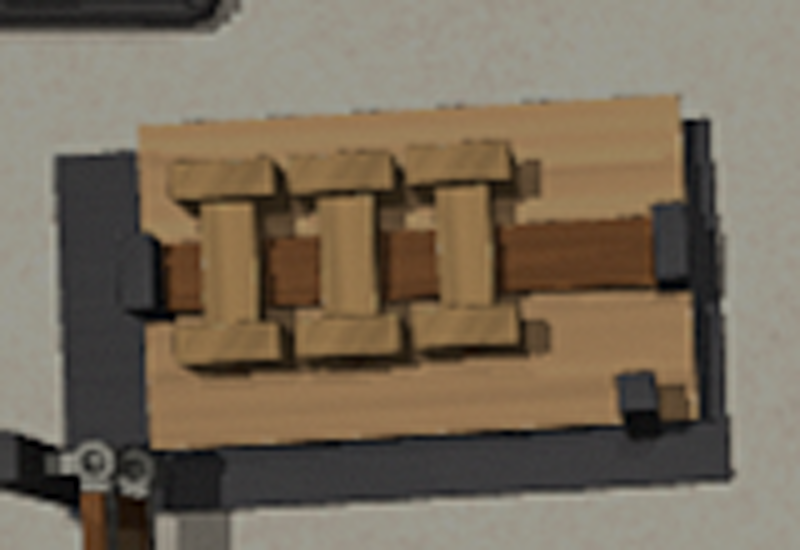

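Request:
{"name": "carry_out", "arguments": {
  "series": [
    [0.002,-0.001,0.03,0,0,0,0],
    [0.002,-0.001,0.06,0,0,0,0],
    [0.002,-0.001,0.08,0,0,0,0],
    [0.002,-0.001,0.098,0,0,0,0],
    [0.002,-0.001,0.098,0,0,0,0],
    [0.002,-0.001,0.098,0,0,0,100],
    [0.002,-0.001,0.098,0,0,0,130],
    [0.002,-0.001,0.098,0,0,0,150],
    [0.002,-0.001,0.098,0,0,0,170],
    [0.002,-0.001,0.098,0,0,0,230]
  ],
  "force": 30
}}

```text
clock: 37.25
position: [0.4583, -0.2034, 0.0196]
tool_rot: [3.14, 0.002, -0.359]
force: [-1.0, 0.6, 8.5]
grip_width: 0.0272
```

Request:
{"name": "carry_out", "arguments": {
  "series": [
    [0,0,0,0,0,0,230],
    [0,0,0,0,0,0,230],
    [0,0,0,0,0,0,230],
    [0,0,-0.03,0,0,0,230],
    [0,0,-0.06,0,0,0,230],
    [0,0,-0.1,0,0,0,230],
    [0,0,-0.14,0,0,0,230],
    [0,0,-0.18,0,0,0,230],
    [0,0,-0.21,0,0,0,230],
    [0,0,-0.21,0,0,0,230]
  ]
}}

```text
clock: 38.5
position: [0.4595, -0.2036, 0.2311]
tool_rot: [3.14, -0.001, -0.359]
force: [0.3, -0.2, -2.8]
grip_width: 0.0277
```

```bash
python3 -c "
from h import *
st()
rows([(.49,-.175,.23,-.3),(.53,-.135,.23,-.22),(.57,-.095,.23,-.14),(.61,-.055,.23,-.06),(.645,-.015,.23,.02),(.669,.0095,.23,.0654)])"
```

```text
t 38.5 pos [ 0.4595 -0.2036  0.2311] rpy [ 3.1405e+00 -1.0000e-03 -3.5940e-01] F [ 0.3 -0.2 -2.8] M [ 0.03  0.04 -0.03] w 0.0277 q [ 0.39  0.33 -0.12  1.91  0.05  0.9  -1.68]
[0.019, -0.038, 0.001, 0.001, -0.001, -0.059]
[0.042, -0.089, 0.001, 0.001, -0.001, -0.139]
[0.065, -0.141, 0.001, 0.001, -0.001, -0.219]
[0.089, -0.192, 0.001, 0.001, -0.001, -0.299]
[0.107, -0.242, 0.001, 0.001, -0.001, -0.379]
[0.121, -0.273, 0.001, 0.001, -0.001, -0.425]
```

Request:
{"name": "carry_out", "arguments": {
  "series": [
    [0.01,-0.019,0.001,0,0,-0.03,230],
    [0.019,-0.038,0.001,0,0,-0.059,230],
    [0.042,-0.089,0.001,0,0,-0.139,230],
    [0.065,-0.141,0.001,0,0,-0.219,230],
    [0.089,-0.192,0.001,0,0,-0.299,230],
    [0.107,-0.242,0.001,0,0,-0.379,230],
    [0.121,-0.273,0.001,0,0,-0.425,230],
    [0.121,-0.273,0.03,0,0,-0.425,230],
    [0.121,-0.273,0.05,0,0,-0.425,230],
    [0.121,-0.273,0.05,0,0,-0.425,230]
  ]
}}

```text
clock: 39.75
position: [0.667, 0.0111, 0.1763]
tool_rot: [-3.141, 0.007, 0.068]
force: [-0.5, -0.1, -1.1]
grip_width: 0.0274
```

```bash
python3 -c "
from h import *
st()
rows([(.669,.0095,.135,.0654)])"
```

```text
t 39.75 pos [0.667  0.0111 0.1763] rpy [-3.141   0.0065  0.0676] F [-0.5 -0.1 -1.1] M [ 0.01 -0.03 -0.02] w 0.0274 q [ 0.05  0.66 -0.24  1.51  0.17  1.   -1.74]
[0.002, 0.002, 0.041, -0.001, 0.007, 0.002]
```

Request:
{"name": "carry_out", "arguments": {
  "series": [
    [0.001,0.0,0.02,0,0,0,230],
    [0.001,0.0,0.041,0,0,0,230],
    [0.001,0.0,0.041,0,0,0,230],
    [0.001,0.0,0.041,0,0,0,230]
  ]
}}

```text
clock: 40.25
position: [0.6691, 0.01, 0.1383]
tool_rot: [-3.142, 0.002, 0.066]
force: [-0.4, 1.1, -1.2]
grip_width: 0.0277
```

```bash
python3 -c "
from h import *
look(20);crop('side',20,210,180,120,120,5,'a20s');crop('top',20,190,140,160,110,5,'a20t');st()
rows([(.669,.0095,.1085,.0654)])"
```

```text
t 40.35 pos [0.6692 0.0099 0.1386] rpy [3.1416e+00 1.3000e-03 6.5700e-02] F [-0.6  0.6 -1.3] M [ 0.   -0.05 -0.01] w 0.0274 q [ 0.04  0.7  -0.23  1.54  0.19  0.92 -1.75]
[-0.0, 0.0, 0.03, 0.0, 0.001, 0.0]
```

View pics/a20s.png

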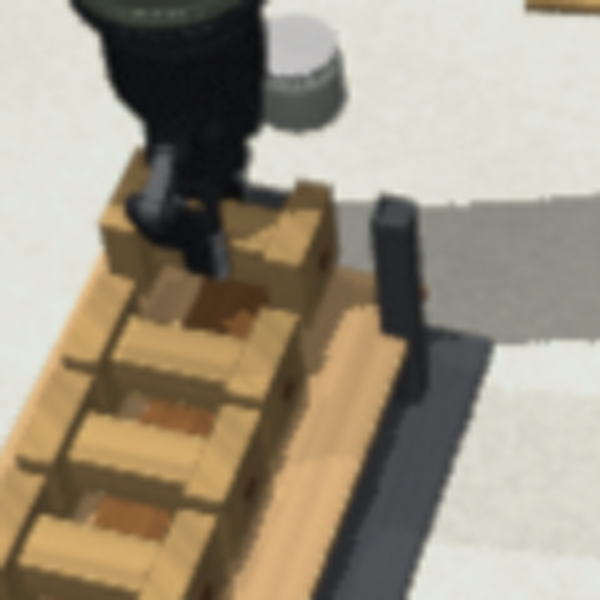

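View pics/a20t.png

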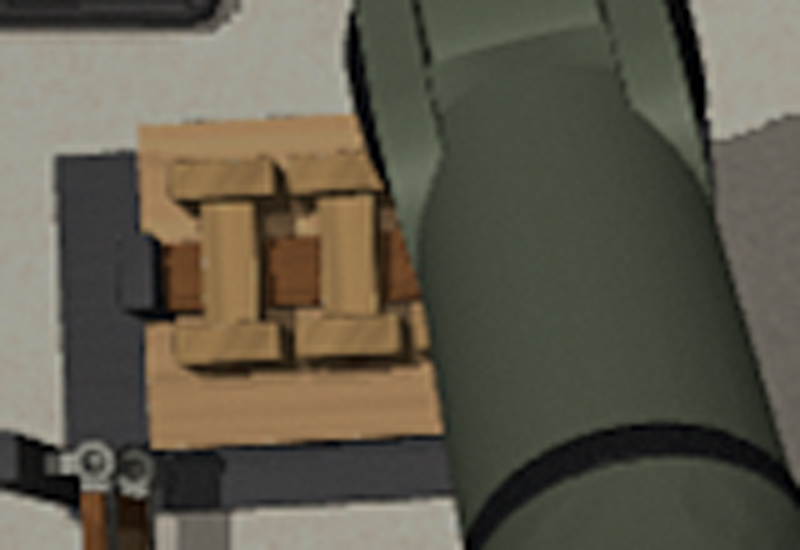

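Request:
{"name": "carry_out", "arguments": {
  "series": [
    [0,0,0.01,0,0,0,230],
    [0,0,0.02,0,0,0,230],
    [0,0,0.03,0,0,0,230],
    [0,0,0.03,0,0,0,230],
    [0,0,0.03,0,0,0,230]
  ]
}}

```text
clock: 40.98
position: [0.6685, 0.0098, 0.1073]
tool_rot: [-3.142, 0.003, 0.066]
force: [0.0, 0.2, -0.9]
grip_width: 0.0273
```

```bash
python3 -c "
from h import *
st()"
```

```text
t 40.98 pos [0.6685 0.0098 0.1073] rpy [-3.1416e+00  3.1000e-03  6.5800e-02] F [ 0.   0.2 -0.9] M [-0.01 -0.03 -0.03] w 0.0273 q [ 0.04  0.74 -0.23  1.56  0.2   0.87 -1.76]
```

Release with a small opening and lift straight up.

Request:
{"name": "carry_out", "arguments": {
  "series": [
    [0,0,0,0,0,0,180],
    [0,0,0,0,0,0,155],
    [0,0,0,0,0,0,152],
    [0,0,0,0,0,0,152],
    [0,0,-0.02,0,0,0,152],
    [0,0,-0.04,0,0,0,152],
    [0,0,-0.07,0,0,0,152],
    [0,0,-0.1,0,0,0,152],
    [0,0,-0.13,0,0,0,152],
    [0,0,-0.15,0,0,0,152]
  ]
}}

```text
clock: 42.22
position: [0.6695, 0.0099, 0.2611]
tool_rot: [-3.142, -0.0, 0.066]
force: [0.8, -0.1, -0.6]
grip_width: 0.0345
```

```bash
python3 -c "
from h import *
st();look(21);crop('side',21,170,180,180,190,3.1,'a21s')
p,d=ld('top',21);cv2.imwrite('pics/a21t.png',p)
"
```

```text
t 42.23 pos [0.6695 0.0099 0.2611] rpy [-3.1415e+00 -2.0000e-04  6.5700e-02] F [ 0.8 -0.1 -0.6] M [ 0.01  0.03 -0.01] w 0.0345 q [ 0.05  0.58 -0.25  1.43  0.15  1.15 -1.72]
```

View pics/a21s.png

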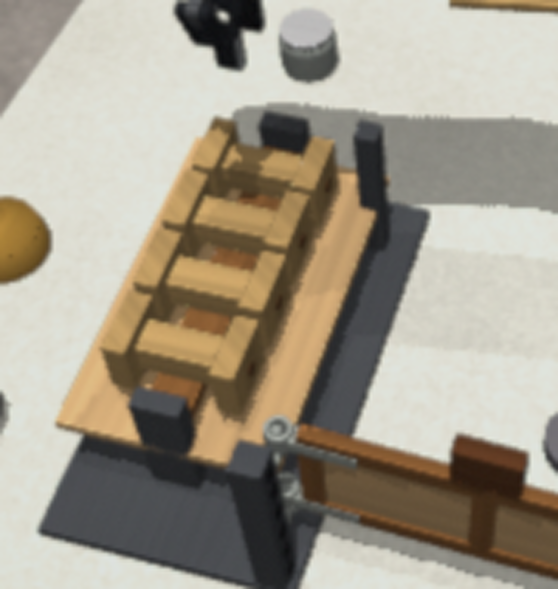

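View pics/a21t.png

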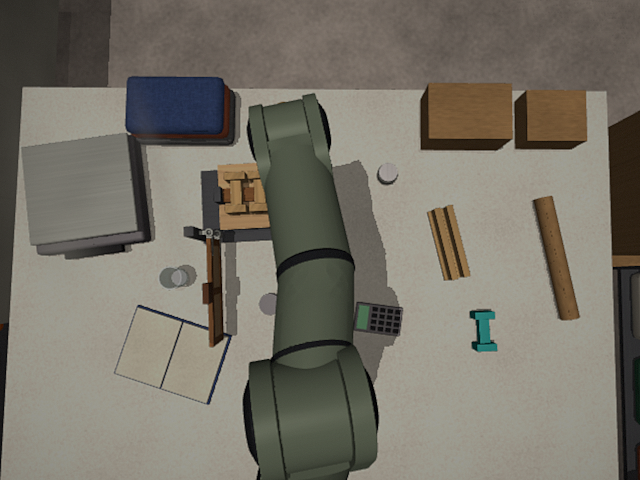

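```bash
cat >> h.py <<'E'
def push(th,r,d,H=np.array([.5536,.2501]),yaw=.0654):
    u=np.array([-np.cos(th),-np.sin(th)]);n=np.array([np.sin(th),-np.cos(th)])
    q=r*u-d*n; c,s=np.cos(yaw),np.sin(yaw)
    return H+np.array([c*q[0]-s*q[1],s*q[0]+c*q[1]])
E
python3 -c "
from h import *
a=push(0,.2,.045);print(a)
for d in range(0,95,10): print(d,push(np.radians(d),.2,.024).round(4))
rows([(.62,.06,.275,.2),(.57,.11,.275,.35),(.52,.15,.275,.5),(.47,.19,.275,.65),(.43,.22,.275,.8),(.39,.25,.275,.8),(.352,.285,.275,.8)])"
```

```text
[0.35108666 0.28193312]
0 [0.3525 0.261 ]
10 [0.3536 0.2259]
20 [0.3609 0.1915]
30 [0.374 0.159]
40 [0.3925 0.1291]
50 [0.416 0.103]
60 [0.4436 0.0813]
70 [0.4746 0.0648]
80 [0.508  0.0539]
90 [0.5427 0.049 ]
[-0.047, -0.053, -0.013, 0.0, -0.002, -0.134]
[-0.093, -0.106, -0.014, 0.0, -0.002, -0.284]
[-0.141, -0.15, -0.014, 0.001, -0.002, -0.434]
[-0.188, -0.193, -0.014, 0.001, -0.002, -0.584]
[-0.226, -0.225, -0.014, 0.001, -0.002, -0.734]
[-0.264, -0.258, -0.014, 0.001, -0.002, -0.734]
[-0.299, -0.295, -0.014, 0.001, -0.002, -0.734]
```

Request:
{"name": "carry_out", "arguments": {
  "series": [
    [-0.025,-0.027,-0.014,0,0,-0.06,255],
    [-0.047,-0.053,-0.014,0,0,-0.134,255],
    [-0.093,-0.106,-0.014,0,0,-0.284,255],
    [-0.141,-0.15,-0.014,0,0,-0.434,255],
    [-0.188,-0.193,-0.014,0,0,-0.584,255],
    [-0.226,-0.225,-0.014,0,0,-0.734,255],
    [-0.264,-0.258,-0.014,0,0,-0.734,255],
    [-0.299,-0.295,-0.014,0,0,-0.734,255],
    [-0.299,-0.295,-0.014,0,0,-0.734,255],
    [-0.299,-0.295,-0.014,0,0,-0.734,255]
  ],
  "force": 30
}}

```text
clock: 43.58
position: [0.3515, 0.2843, 0.2726]
tool_rot: [-3.14, 0.002, 0.8]
force: [0.1, -0.4, -0.0]
grip_width: 0.0002
```

```bash
python3 -c "
from h import *
st();look(22);crop('top',22,150,140,200,210,2.8,'a22t');crop('side',22,200,220,240,200,3,'a22s')
a=push(0,.19,.045);rows([(*a,.275,.8),(*a,.2,.8),(*a,.143,.8)])
"
```

```text
t 43.58 pos [0.3515 0.2843 0.2726] rpy [-3.1403e+00  1.9000e-03  7.9990e-01] F [ 0.1 -0.4 -0. ] M [ 0.04 -0.03  0.03] w 0.0002 q [-0.31  0.24 -0.59  1.96  0.15  0.99 -1.74]
[0.005, 0.007, -0.003, -0.002, 0.002, -0.002]
[0.006, 0.008, 0.072, -0.002, 0.002, -0.002]
[0.006, 0.008, 0.129, -0.002, 0.002, -0.002]
```

View pics/a22t.png

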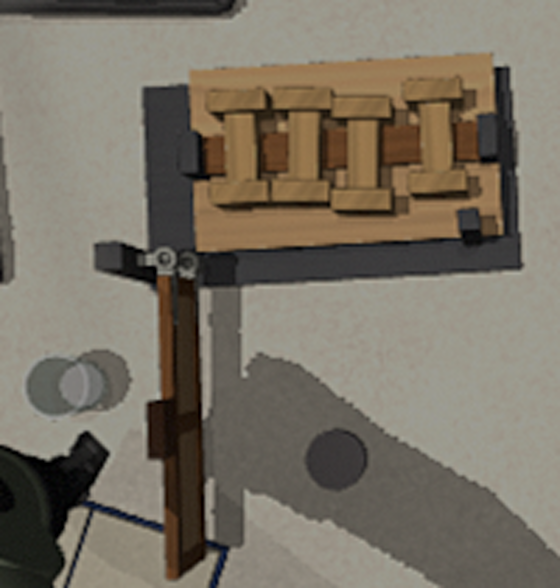

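View pics/a22s.png

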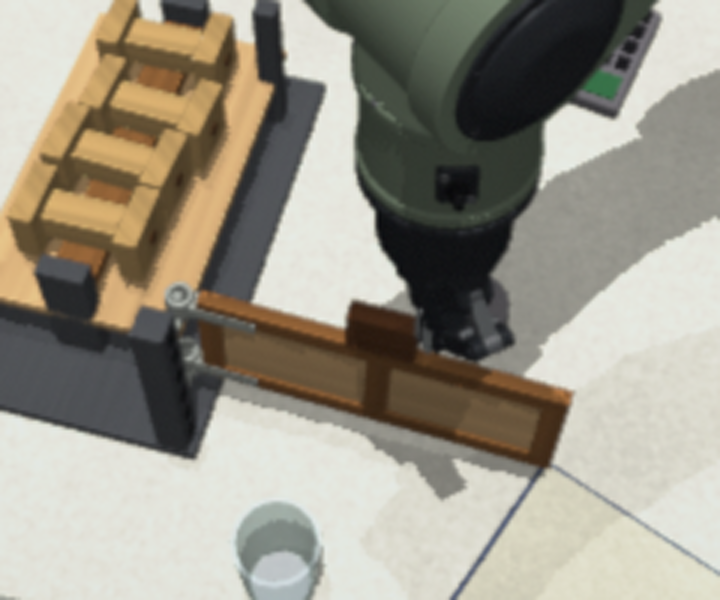

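```bash
python3 -c "
from h import *
crop('top',22,210,150,130,90,6,'a22u');crop('side',22,190,200,110,130,5,'a22v')"
```

```text
(no output)
```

View pics/a22u.png

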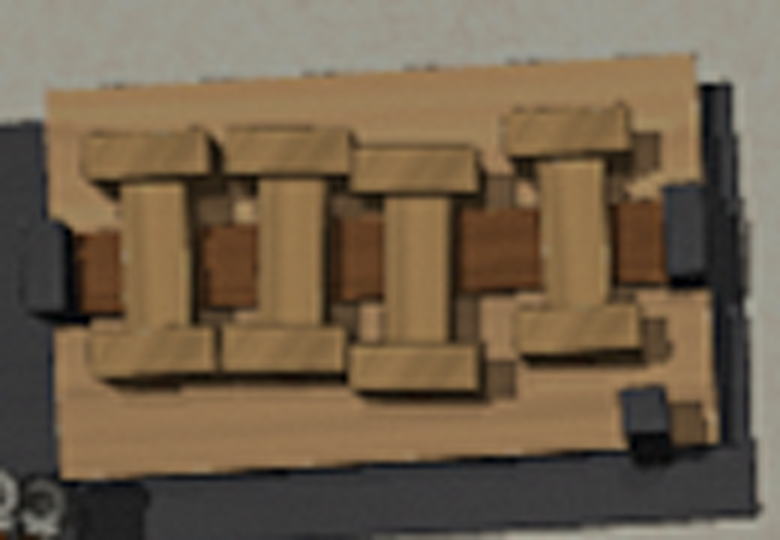

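View pics/a22v.png

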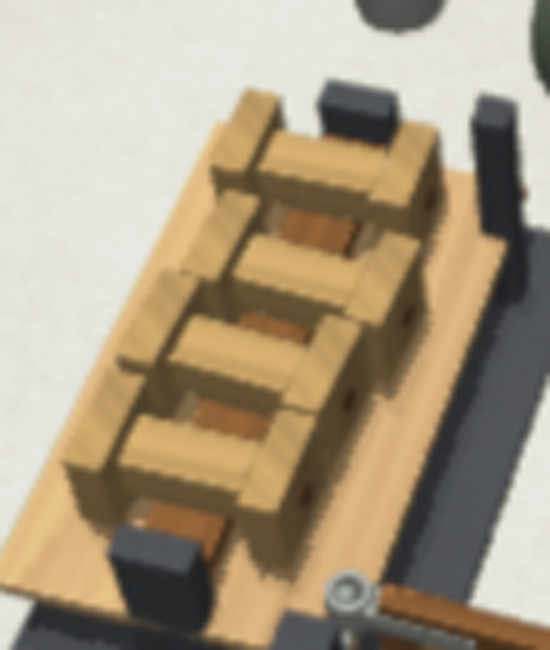

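```bash
python3 -c "
from h import *
rows([(.39,.25,.275,.7),(.43,.22,.275,.6),(.47,.19,.275,.45),(.52,.16,.275,.3),(.57,.13,.275,.15),(.62,.10,.27,.0),(.653,.0766,.26,.0),(.653,.0766,.19,0)])
"
```

```text
[0.002, 0.051, -0.003, -0.001, 0.002, 0.098]
[0.009, 0.1, -0.003, -0.001, 0.002, 0.198]
[0.015, 0.15, -0.003, -0.001, 0.002, 0.348]
[0.029, 0.207, -0.003, -0.001, 0.002, 0.498]
[0.042, 0.264, -0.003, -0.001, 0.002, 0.648]
[0.055, 0.32, 0.002, -0.001, 0.003, 0.798]
[0.062, 0.36, 0.012, -0.001, 0.003, 0.798]
[0.062, 0.36, 0.082, -0.001, 0.003, 0.798]
```

Request:
{"name": "carry_out", "arguments": {
  "series": [
    [0.001,0.025,-0.003,0,0,0.05,200],
    [0.002,0.051,-0.003,0,0,0.098,150],
    [0.009,0.1,-0.003,0,0,0.198,135],
    [0.015,0.15,-0.003,0,0,0.348,135],
    [0.029,0.207,-0.003,0,0,0.498,135],
    [0.042,0.264,-0.003,0,0,0.648,135],
    [0.055,0.32,0.002,0,0,0.798,135],
    [0.062,0.36,0.012,0,0,0.798,135],
    [0.062,0.36,0.082,0,0,0.798,135],
    [0.062,0.36,0.082,0,0,0.798,135]
  ]
}}

```text
clock: 44.92
position: [0.6509, 0.0756, 0.1858]
tool_rot: [3.14, 0.009, -0.001]
force: [-0.3, -0.3, 0.9]
grip_width: 0.04
```

```bash
python3 -c "
from h import *
look(23);st();crop('side',23,190,190,110,130,5,'a23s')
rows([(.653,.0766,.14,0),(.653,.0766,.109,0)])"
```

```text
t 45.02 pos [0.6525 0.0772 0.1899] rpy [3.141e+00 3.800e-03 6.000e-04] F [1.  0.9 0.9] M [-0.04 -0.05 -0.02] w 0.0401 q [-0.05  0.63 -0.25  1.54  0.17  1.01 -1.92]
[0.001, 0.001, 0.05, 0.001, 0.004, 0.001]
[0.001, 0.001, 0.081, 0.001, 0.004, 0.001]
```

View pics/a23s.png

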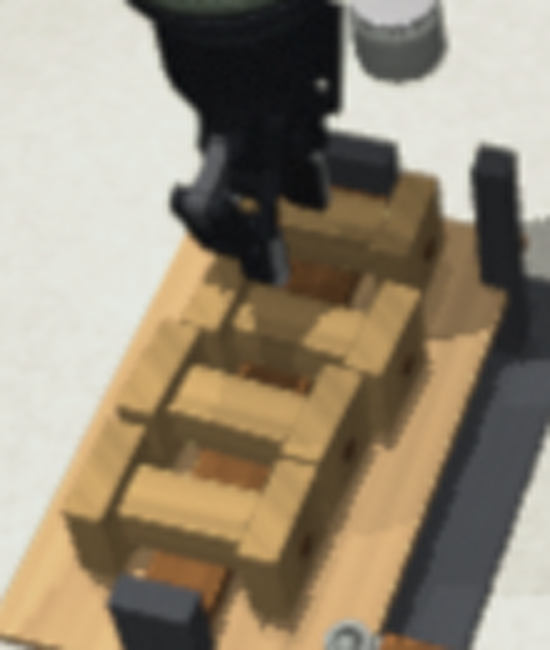

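Request:
{"name": "carry_out", "arguments": {
  "series": [
    [0.0,0,0.02,0,0.002,0,135],
    [0.0,0,0.04,0,0.002,0,135],
    [0.0,0,0.05,0,0.002,0,135],
    [0.0,0,0.06,0,0.002,0,135],
    [0.0,0,0.068,0,0.002,0,135],
    [0.0,0,0.068,0,0.002,0,135]
  ]
}}

```text
clock: 45.78
position: [0.6521, 0.0781, 0.1213]
tool_rot: [3.141, 0.001, 0.002]
force: [-0.8, -0.3, 0.5]
grip_width: 0.0403
```

```bash
python3 -c "
from h import *
look(24);st();crop('side',24,190,190,110,130,5,'a24s')"
```

```text
t 45.88 pos [0.6525 0.0781 0.122 ] rpy [3.1415e+00 4.0000e-04 1.7000e-03] F [-0.1 -0.6  0.7] M [-0.06 -0.02 -0.01] w 0.0402 q [-0.05  0.7  -0.24  1.59  0.2   0.88 -1.94]
```

View pics/a24s.png

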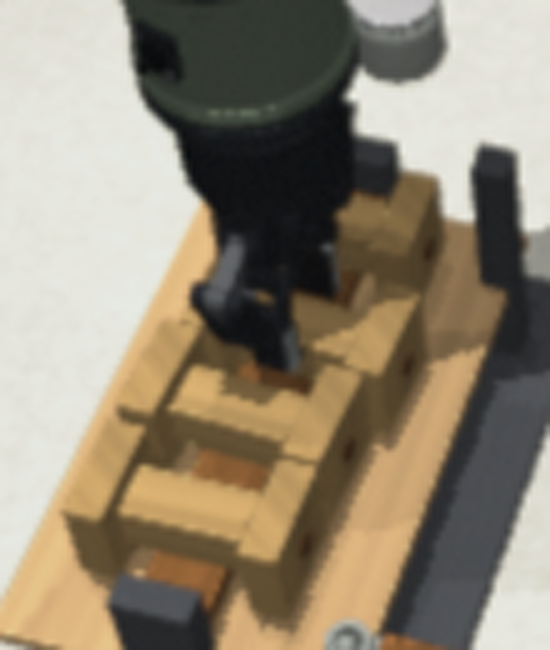

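Finger is between cores 2 and 3. Down a little more, grip, lift.

Request:
{"name": "carry_out", "arguments": {
  "series": [
    [0.0,0,0.006,0,0,0,135],
    [0.0,0,0.01,0,0,0,135],
    [0.0,0,0.01,0,0,0,135],
    [0.0,0,0.01,0,0,0,160],
    [0.0,0,0.01,0,0,0,185],
    [0.0,0,0.01,0,0,0,230],
    [0.0,0,0.01,0,0,0,230],
    [0.0,0,0.01,0,0,0,230]
  ],
  "force": 30
}}

```text
clock: 46.88
position: [0.6525, 0.0781, 0.1119]
tool_rot: [3.141, 0.0, 0.002]
force: [-1.1, -0.6, 4.3]
grip_width: 0.0275
```

```bash
python3 -c "
from h import *
st()
rows([(.653,.0766,.18,0),(.6657,.0686,.18,.0654)])"
```

```text
t 46.88 pos [0.6525 0.0781 0.1119] rpy [3.1414e+00 3.0000e-04 1.7000e-03] F [-1.1 -0.6  4.3] M [-0.17  0.06  0.02] w 0.0275 q [-0.06  0.71 -0.24  1.59  0.21  0.86 -1.94]
[0.0, 0.002, -0.068, 0.0, 0.0, 0.002]
[0.013, 0.01, -0.068, 0.0, 0.0, -0.064]
```

Request:
{"name": "carry_out", "arguments": {
  "series": [
    [0,0,-0.02,0,0,0,230],
    [0,0,-0.045,0,0,0,230],
    [0,0,-0.07,0,0,0,230],
    [0,0,-0.07,0,0,0,230],
    [0.013,0.009,-0.07,0,0,-0.064,230],
    [0.013,0.009,-0.07,0,0,-0.064,230],
    [0.013,0.009,-0.07,0,0,-0.064,230],
    [0.013,0.009,-0.045,0,0,-0.064,230],
    [0.013,0.009,-0.03,0,0,-0.064,230],
    [0.013,0.009,-0.03,0,0,-0.064,230]
  ]
}}

```text
clock: 48.12
position: [0.6645, 0.0693, 0.1406]
tool_rot: [3.141, 0.003, 0.066]
force: [-0.2, 0.3, -0.6]
grip_width: 0.0271
```

```bash
python3 -c "
from h import *
look(25);st();crop('side',25,190,190,110,130,5,'a25s')
rows([(.6657,.0686,.113,.0654)])"
```

```text
t 48.23 pos [0.6655 0.0694 0.1422] rpy [3.1416e+00 4.0000e-04 6.5600e-02] F [-0.4  0.9 -0.3] M [-0.03  0.02  0.01] w 0.0272 q [-0.03  0.7  -0.26  1.54  0.21  0.93 -1.86]
[0.0, 0.001, 0.029, 0.0, 0.0, 0.0]
```

View pics/a25s.png

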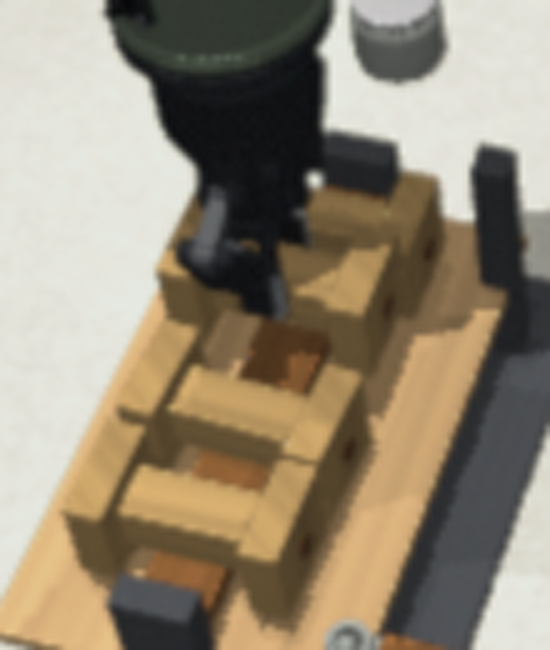

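Request:
{"name": "carry_out", "arguments": {
  "series": [
    [0,0.0,0.01,0,0,0,230],
    [0,0.0,0.02,0,0,0,230],
    [0,0.0,0.029,0,0,0,230],
    [0,0.0,0.029,0,0,0,230],
    [0,0.0,0.029,0,0,0,180],
    [0,0.0,0.029,0,0,0,150],
    [0,0.0,0.029,0,0,0,150],
    [0,0,0.01,0,0,0,150],
    [0,0,-0.03,0,0,0,150],
    [0,0,-0.07,0,0,0,150]
  ]
}}

```text
clock: 49.48
position: [0.6655, 0.0692, 0.2143]
tool_rot: [-3.141, -0.0, 0.066]
force: [0.3, 0.3, -0.1]
grip_width: 0.0349
```

```bash
python3 -c "
from h import *
look(26);st();crop('side',26,190,190,110,130,5,'a26s')
rows([(.661,.134,.21,.04)])"
```

```text
t 49.58 pos [0.6675 0.0696 0.2177] rpy [-3.141  -0.0068  0.0656] F [0.7 0.4 0.4] M [-0.07 -0.03 -0.01] w 0.0351 q [-0.02  0.62 -0.27  1.48  0.18  1.07 -1.84]
[-0.002, -0.065, 0.008, -0.001, -0.007, 0.026]
```

View pics/a26s.png

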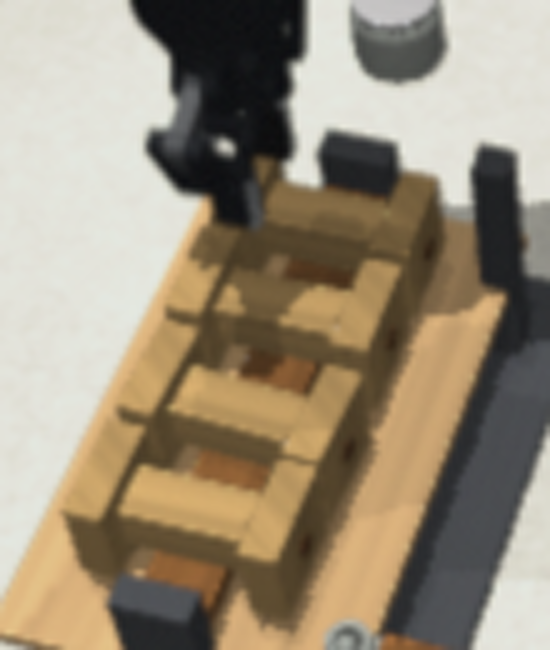

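Request:
{"name": "carry_out", "arguments": {
  "series": [
    [-0.001,-0.032,0.004,0,0,0.012,135],
    [-0.002,-0.0645,0.008,0,0,0.026,135],
    [-0.002,-0.0645,0.03,0,0,0.026,135],
    [-0.002,-0.0645,0.055,0,0,0.026,135],
    [-0.002,-0.0645,0.075,0,0,0.026,135],
    [-0.002,-0.0645,0.085,0,0,0.026,135],
    [-0.002,-0.0645,0.085,0,0,0.026,135]
  ]
}}

```text
clock: 50.45
position: [0.6591, 0.1333, 0.1265]
tool_rot: [3.141, 0.001, 0.04]
force: [0.0, 0.6, -0.1]
grip_width: 0.0399
```

```bash
python3 -c "
from h import *
look(27);st();crop('side',27,190,190,110,130,5,'a27s')"
```

```text
t 50.55 pos [0.6595 0.1334 0.1275] rpy [-3.1415e+00 -2.0000e-04  3.9600e-02] F [ 0.5 -0.3  1.1] M [ 0.01  0.02 -0.01] w 0.0403 q [-0.13  0.72 -0.25  1.54  0.21  0.91 -1.98]
```

View pics/a27s.png

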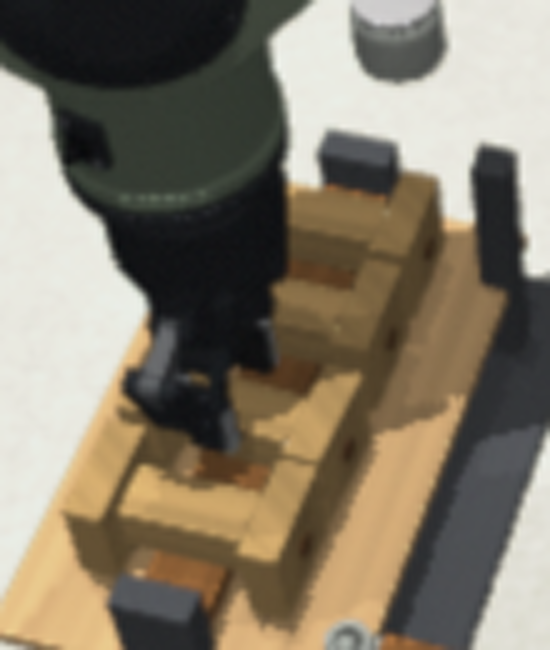

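Request:
{"name": "carry_out", "arguments": {
  "series": [
    [0,0,0.008,0,0,0,135],
    [0,0,0.015,0,0,0,135],
    [0,0,0.015,0,0,0,160],
    [0,0,0.015,0,0,0,190],
    [0,0,0.015,0,0,0,230],
    [0,0,0.015,0,0,0,230],
    [0,0,0.015,0,0,0,230]
  ],
  "force": 30
}}

```text
clock: 51.42
position: [0.6591, 0.1333, 0.1117]
tool_rot: [3.141, 0.001, 0.04]
force: [1.2, 0.1, -0.7]
grip_width: 0.0273
```

Request:
{"name": "carry_out", "arguments": {
  "series": [
    [0,0,-0.006,0,0,0,230],
    [0,0,-0.012,0,0,0,230],
    [0.001,0.004,-0.012,0,0,-0.026,230],
    [0.001,0.004,-0.012,0,0,-0.026,230],
    [0.001,0.004,-0.012,0,0,-0.026,230],
    [0.001,0.004,-0.006,0,0,-0.026,230],
    [0.001,0.004,-0.001,0,0,-0.026,230],
    [0.001,0.004,-0.001,0,0,-0.026,230]
  ]
}}

```text
clock: 52.42
position: [0.66, 0.1294, 0.112]
tool_rot: [3.141, 0.002, 0.066]
force: [0.7, 0.6, -1.4]
grip_width: 0.0276
```

```bash
python3 -c "
from h import *
st()"
```

```text
t 52.42 pos [0.66   0.1294 0.112 ] rpy [3.1413e+00 1.6000e-03 6.5800e-02] F [ 0.7  0.6 -1.4] M [-0.04 -0.   -0.03] w 0.0276 q [-0.12  0.74 -0.26  1.55  0.22  0.89 -1.96]
```

Request:
{"name": "carry_out", "arguments": {
  "series": [
    [0,0,0,0,0,0,180],
    [0,0,0,0,0,0,148],
    [0,0,0,0,0,0,148],
    [0,0,0,0,0,0,148],
    [0,0,-0.02,0,0,0,148],
    [0,0,-0.05,0,0,0,148],
    [0,0,-0.09,0,0,0,148],
    [0,0,-0.13,0,0,0,148],
    [0,0,-0.163,0,0,0,148],
    [0,0,-0.163,0,0,0,148]
  ]
}}

```text
clock: 53.68
position: [0.6614, 0.1298, 0.28]
tool_rot: [-3.141, -0.005, 0.066]
force: [-0.4, 0.4, -0.4]
grip_width: 0.0358
```

```bash
python3 -c "
from h import *
st()
a=push(0,.19,.045);print(a)
rows([(.63,.14,.275,.2),(.58,.16,.275,.35),(.53,.18,.275,.5),(.48,.21,.275,.65),(.44,.24,.275,.8),(.40,.26,.275,.8),(*a,.275,.8)])"
```

```text
t 53.67 pos [0.6614 0.1298 0.28  ] rpy [-3.1407 -0.0047  0.0657] F [-0.4  0.4 -0.4] M [-0.01 -0.02  0.02] w 0.0358 q [-0.11  0.57 -0.28  1.39  0.16  1.2  -1.91]
[0.36106528 0.28258665]
[-0.031, -0.012, 0.005, -0.001, -0.005, -0.134]
[-0.079, -0.035, 0.005, -0.0, -0.005, -0.284]
[-0.128, -0.059, 0.004, 0.0, -0.005, -0.434]
[-0.176, -0.092, 0.004, 0.001, -0.005, -0.584]
[-0.214, -0.124, 0.004, 0.001, -0.005, -0.734]
[-0.252, -0.147, 0.004, 0.001, -0.005, -0.734]
[-0.29, -0.172, 0.004, 0.001, -0.005, -0.734]
```

Request:
{"name": "carry_out", "arguments": {
  "series": [
    [-0.031,-0.012,0.005,0,0,-0.134,200],
    [-0.079,-0.035,0.005,0,0,-0.284,255],
    [-0.128,-0.059,0.004,0,0,-0.434,255],
    [-0.176,-0.092,0.004,0,0,-0.584,255],
    [-0.214,-0.124,0.004,0,0,-0.734,255],
    [-0.252,-0.147,0.004,0,0,-0.734,255],
    [-0.29,-0.172,0.004,0,0,-0.734,255],
    [-0.29,-0.172,0.004,0,0,-0.734,255],
    [-0.29,-0.172,0.004,0,0,-0.734,255]
  ]
}}

```text
clock: 54.8
position: [0.36, 0.2817, 0.2721]
tool_rot: [3.141, 0.0, 0.8]
force: [1.0, 0.5, 0.0]
grip_width: -0.0002
```

```bash
python3 -c "
from h import *
st();look(28);crop('top',28,210,150,130,90,6,'a28u');crop('top',28,140,200,130,160,3.7,'a28t')
a=push(0,.19,.045);rows([(*a,.2,.8),(*a,.143,.8)])
"
```

```text
t 54.8 pos [0.36   0.2817 0.2721] rpy [3.1415e+00 4.0000e-04 7.9970e-01] F [1.  0.5 0. ] M [-0.04  0.05  0.  ] w -0.0002 q [-0.29  0.25 -0.59  1.95  0.16  1.   -1.73]
[0.001, -0.0, 0.072, -0.0, 0.001, -0.002]
[0.001, -0.0, 0.129, -0.0, 0.001, -0.002]
```

View pics/a28u.png

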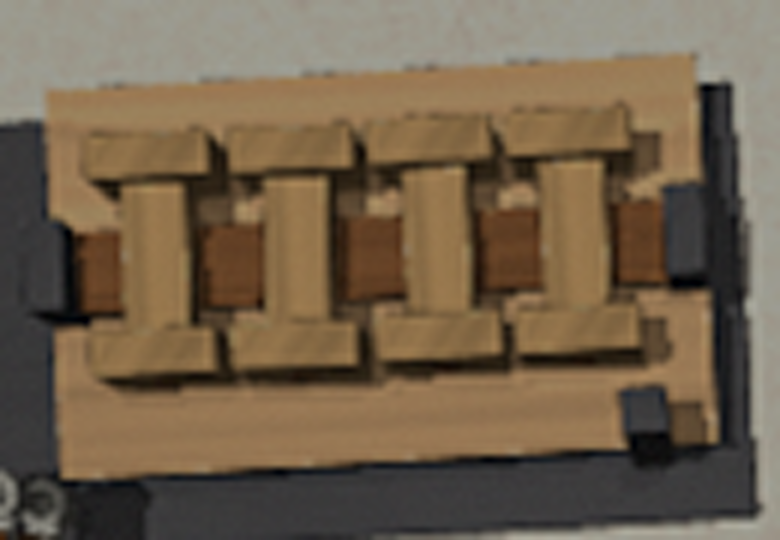

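View pics/a28t.png

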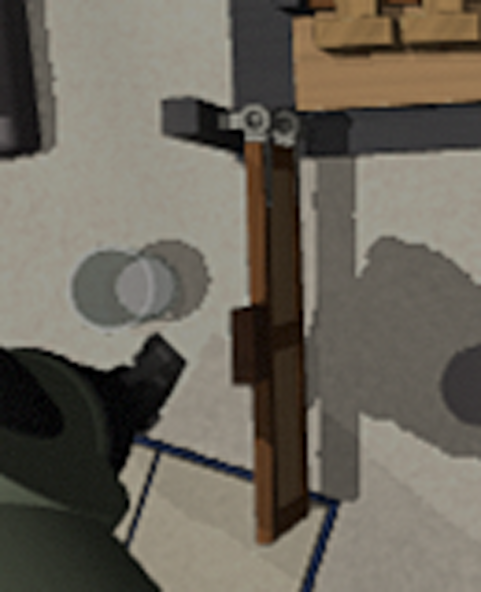

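Request:
{"name": "carry_out", "arguments": {
  "series": [
    [0.001,0,0.03,0,0,0,255],
    [0.001,0,0.06,0,0,0,255],
    [0.001,0,0.09,0,0,0,255],
    [0.001,0,0.115,0,0,0,255],
    [0.001,0,0.129,0,0,0,255],
    [0.001,0,0.129,0,0,0,255]
  ]
}}

```text
clock: 55.65
position: [0.3604, 0.2824, 0.1424]
tool_rot: [-3.141, 0.002, 0.799]
force: [0.1, 0.4, 0.1]
grip_width: -0.0002
```

```bash
python3 -c "
from h import *
st()
rows([(*push(np.radians(t),.19,d),.143,.8) for t,d in [(0,.038),(0,.031),(0,.026),(3,.024),(6,.024),(9,.024),(12,.024),(15,.024),(18,.024),(18,.024)]])"
```

```text
t 55.65 pos [0.3604 0.2824 0.1424] rpy [-3.141e+00  2.000e-03  7.993e-01] F [0.1 0.4 0.1] M [-0.01  0.02  0.02] w -0.0002 q [-0.38  0.44 -0.52  2.09  0.33  0.7  -1.89]
[-0.004, 0.006, -0.001, -0.001, 0.002, -0.001]
[-0.009, 0.011, -0.001, -0.001, 0.002, -0.001]
[-0.012, 0.014, -0.001, -0.001, 0.002, -0.001]
[-0.021, 0.023, -0.001, -0.001, 0.002, -0.001]
[-0.028, 0.03, -0.001, -0.001, 0.002, -0.001]
[-0.035, 0.037, -0.001, -0.001, 0.002, -0.001]
[-0.041, 0.045, -0.001, -0.001, 0.002, -0.001]
[-0.047, 0.053, -0.001, -0.001, 0.002, -0.001]
[-0.052, 0.062, -0.001, -0.001, 0.002, -0.001]
[-0.052, 0.062, -0.001, -0.001, 0.002, -0.001]
```

Request:
{"name": "carry_out", "arguments": {
  "series": [
    [-0.004,0.006,-0.001,0,0,0,255],
    [-0.009,0.011,-0.001,0,0,0,255],
    [-0.012,0.014,-0.001,0,0,0,255],
    [-0.021,0.023,-0.001,0,0,0,255],
    [-0.028,0.03,-0.001,0,0,0,255],
    [-0.035,0.037,-0.001,0,0,0,255],
    [-0.041,0.045,-0.001,0,0,0,255],
    [-0.047,0.053,-0.001,0,0,0,255],
    [-0.052,0.062,-0.001,0,0,0,255],
    [-0.052,0.062,-0.001,0,0,0,255]
  ]
}}

```text
clock: 56.9
position: [0.3688, 0.2014, 0.1439]
tool_rot: [-3.141, 0.001, 0.799]
force: [-0.7, 0.6, -0.3]
grip_width: -0.0001
```

```bash
python3 -c "
from h import *
st();look(29);crop('top',29,170,200,160,160,3.7,'a29t')
rows([(*push(np.radians(t),.19,d),.143,.8) for t,d in [(22,.024),(26,.024),(30,.024),(34,.024),(38,.024),(42,.024),(46,.024),(50,.024),(54,.024),(58,.024)]])"
```

```text
t 56.9 pos [0.3688 0.2014 0.1439] rpy [-3.1414e+00  9.0000e-04  7.9850e-01] F [-0.7  0.6 -0.3] M [ 0.01 -0.05 -0.01] w -0.0001 q [-0.21  0.38 -0.53  2.18  0.31  0.66 -1.73]
[-0.007, 0.012, 0.001, -0.001, 0.0, -0.0]
[-0.013, 0.024, 0.001, -0.001, 0.0, -0.0]
[-0.018, 0.036, 0.001, -0.001, 0.0, -0.0]
[-0.022, 0.049, 0.001, -0.001, 0.0, -0.0]
[-0.025, 0.062, 0.001, -0.001, 0.0, -0.0]
[-0.027, 0.075, 0.001, -0.001, 0.0, -0.0]
[-0.028, 0.088, 0.001, -0.001, 0.0, -0.0]
[-0.028, 0.102, 0.001, -0.001, 0.0, -0.0]
[-0.028, 0.115, 0.001, -0.001, 0.0, -0.0]
[-0.026, 0.128, 0.001, -0.001, 0.0, -0.0]
```

View pics/a29t.png

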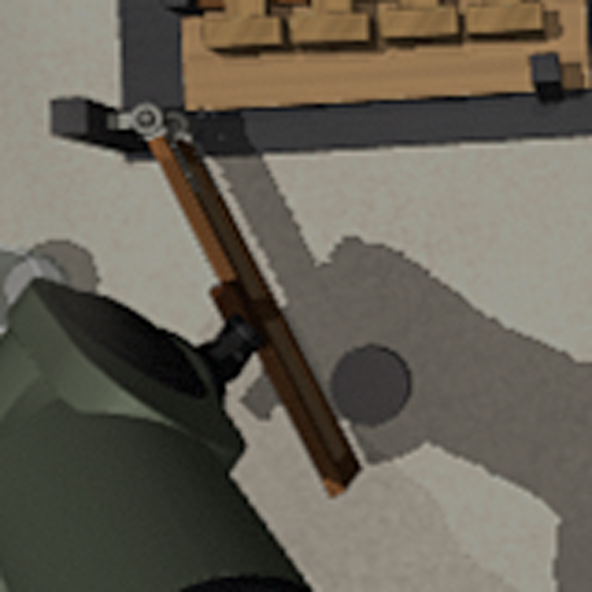

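Request:
{"name": "carry_out", "arguments": {
  "series": [
    [-0.007,0.012,0.001,0,0,0,255],
    [-0.013,0.024,0.001,0,0,0,255],
    [-0.018,0.036,0.001,0,0,0,255],
    [-0.022,0.049,0.001,0,0,0,255],
    [-0.025,0.062,0.001,0,0,0,255],
    [-0.027,0.075,0.001,0,0,0,255],
    [-0.028,0.088,0.001,0,0,0,255],
    [-0.028,0.102,0.001,0,0,0,255],
    [-0.028,0.115,0.001,0,0,0,255],
    [-0.026,0.128,0.001,0,0,0,255]
  ]
}}

```text
clock: 58.25
position: [0.4429, 0.0938, 0.1428]
tool_rot: [-3.141, 0.001, 0.8]
force: [1.2, 0.9, 0.3]
grip_width: -0.0001
```

```bash
python3 -c "
from h import *
st();look(30);crop('top',30,170,200,160,160,3.7,'a30t')
rows([(*push(np.radians(t),.19,d),.143,.8) for t,d in [(60,.024),(63,.024),(66,.024),(69,.024),(72,.024),(75,.024),(78,.024),(80,.024)]])"
```

```text
t 58.25 pos [0.4429 0.0938 0.1428] rpy [-3.1412e+00  7.0000e-04  7.9960e-01] F [1.2 0.9 0.3] M [ 0.02 -0.03  0.02] w -0.0001 q [ 0.05  0.42 -0.49  2.1   0.31  0.69 -1.42]
[0.001, 0.006, -0.0, -0.0, 0.0, -0.002]
[0.003, 0.015, -0.0, -0.0, 0.0, -0.002]
[0.006, 0.025, -0.0, -0.0, 0.0, -0.002]
[0.009, 0.035, -0.0, -0.0, 0.0, -0.002]
[0.013, 0.044, -0.0, -0.0, 0.0, -0.002]
[0.017, 0.053, -0.0, -0.0, 0.0, -0.002]
[0.021, 0.062, -0.0, -0.0, 0.0, -0.002]
[0.025, 0.068, -0.0, -0.0, 0.0, -0.002]
```

View pics/a30t.png

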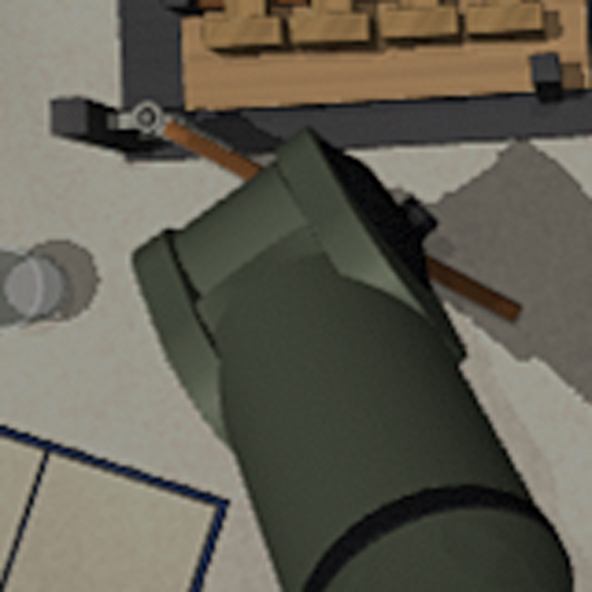

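Request:
{"name": "carry_out", "arguments": {
  "series": [
    [0.001,0.006,0,0,0,0,255],
    [0.003,0.015,0,0,0,0,255],
    [0.006,0.025,0,0,0,0,255],
    [0.009,0.035,0,0,0,0,255],
    [0.013,0.044,0,0,0,0,255],
    [0.017,0.053,0,0,0,0,255],
    [0.021,0.06,0,0,0,0,255],
    [0.023,0.064,0,0,0,0,255],
    [0.025,0.068,0,0,0,0,255]
  ]
}}

```text
clock: 59.48
position: [0.5085, 0.0649, 0.1428]
tool_rot: [-3.141, 0.001, 0.8]
force: [0.1, 0.8, -0.1]
grip_width: -0.0001
```

```bash
python3 -c "
from h import *
st();look(31);crop('side',31,200,180,140,160,3.7,'a31s')
rows([(*push(np.radians(t),.19,d),.143,.8) for t,d in [(82,.024),(84,.024),(86,.024),(88,.024),(90,.024)]])"
```

```text
t 59.48 pos [0.5085 0.0649 0.1428] rpy [-3.1411e+00  8.0000e-04  7.9990e-01] F [ 0.1  0.8 -0.1] M [0.03 0.03 0.05] w -0.0001 q [ 0.11  0.5  -0.47  1.96  0.32  0.76 -1.32]
[0.003, 0.007, -0.0, -0.0, 0.001, -0.0]
[0.007, 0.012, -0.0, -0.0, 0.001, -0.0]
[0.011, 0.018, -0.0, -0.0, 0.001, -0.0]
[0.015, 0.023, -0.0, -0.0, 0.001, -0.0]
[0.019, 0.028, -0.0, -0.0, 0.001, -0.0]
```

View pics/a31s.png

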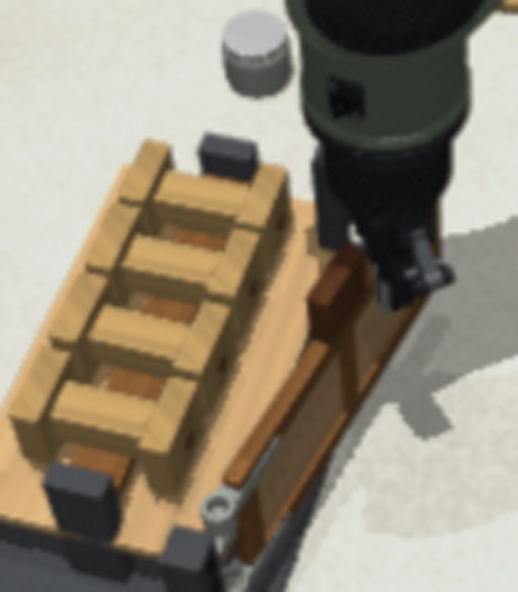

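Nearly shut. Pushing slowly to the stop in small steps, watching the force.

Request:
{"name": "carry_out", "arguments": {
  "series": [
    [0.002,0.003,0,0,0,0,255],
    [0.003,0.007,0,0,0,0,255],
    [0.005,0.01,0,0,0,0,255],
    [0.007,0.012,0,0,0,0,255],
    [0.009,0.015,0,0,0,0,255],
    [0.011,0.018,0,0,0,0,255],
    [0.013,0.021,0,0,0,0,255],
    [0.013,0.021,0,0,0,0,255]
  ]
}}

```text
clock: 60.58
position: [0.5327, 0.0595, 0.1427]
tool_rot: [-3.141, 0.001, 0.8]
force: [-0.6, 0.2, -0.5]
grip_width: -0.0001
```

```bash
python3 -c "
from h import *
st();look(32);crop('side',32,200,170,140,160,3.7,'a32s')
p=telemetry.observe()['position']
rows([(p[0]+.003,p[1],.143,.8),(p[0]+.006,p[1],.143,.8),(p[0]+.01,p[1],.143,.8),(p[0]+.015,p[1],.143,.8)])"
```

```text
t 60.58 pos [0.5327 0.0595 0.1427] rpy [-3.1412e+00  6.0000e-04  7.9950e-01] F [-0.6  0.2 -0.5] M [-0.04 -0.01  0.03] w -0.0001 q [ 0.12  0.53 -0.46  1.9   0.33  0.79 -1.29]
[0.002, 0.002, -0.0, -0.0, 0.001, -0.0]
[0.004, 0.004, -0.0, -0.0, 0.001, -0.0]
[0.007, 0.007, -0.0, -0.0, 0.001, -0.0]
[0.01, 0.011, -0.0, -0.0, 0.001, -0.0]
```

View pics/a32s.png

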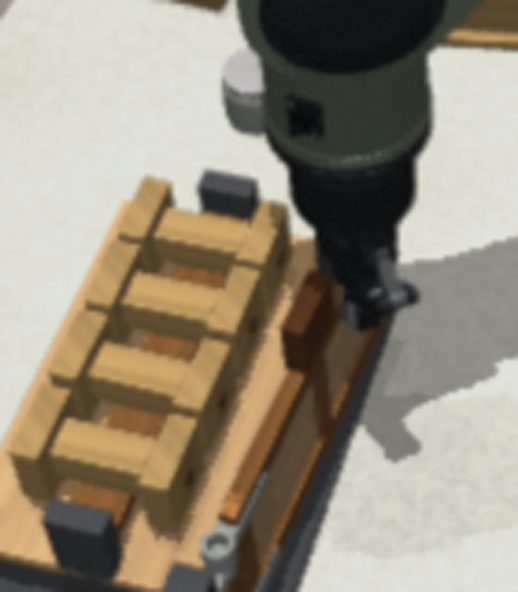

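Request:
{"name": "carry_out", "arguments": {
  "series": [
    [0.001,0.001,0,0,0,0,255],
    [0.002,0.002,0,0,0,0,255],
    [0.003,0.003,0,0,0,0,255],
    [0.004,0.004,0,0,0,0,255],
    [0.005,0.005,0,0,0,0,255],
    [0.006,0.006,0,0,0,0,255],
    [0.006,0.006,0,0,0,0,255]
  ]
}}

```text
clock: 61.55
position: [0.5411, 0.0597, 0.1428]
tool_rot: [-3.141, 0.001, 0.8]
force: [0.1, -0.2, 0.3]
grip_width: -0.0
```

```bash
python3 -c "
from h import *
st()"
```

```text
t 61.55 pos [0.5411 0.0597 0.1428] rpy [-3.1412e+00  6.0000e-04  7.9970e-01] F [ 0.1 -0.2  0.3] M [ 0.01  0.04 -0.01] w -0.0 q [ 0.12  0.54 -0.46  1.88  0.33  0.8  -1.29]
```

Request:
{"name": "carry_out", "arguments": {
  "series": [
    [0.001,0.001,0,0,0,0,255],
    [0.002,0.002,0,0,0,0,255],
    [0.003,0.003,0,0,0,0,255],
    [0.004,0.004,0,0,0,0,255],
    [0.004,0.004,0,0,0,0,255]
  ]
}}

```text
clock: 62.18
position: [0.5458, 0.0597, 0.1426]
tool_rot: [-3.14, 0.002, 0.8]
force: [-6.9, 0.4, 3.2]
grip_width: -0.0001
```

```bash
python3 -c "
from h import *
st();look(33);crop('side',33,200,170,140,160,3.7,'a33s');crop('top',33,190,140,160,120,5,'a33t')"
```

```text
t 62.17 pos [0.5458 0.0597 0.1426] rpy [-3.1401e+00  2.3000e-03  7.9980e-01] F [-6.9  0.4  3.2] M [-0.04  1.37 -0.  ] w -0.0001 q [ 0.12  0.55 -0.46  1.86  0.33  0.8  -1.28]
```

View pics/a33s.png

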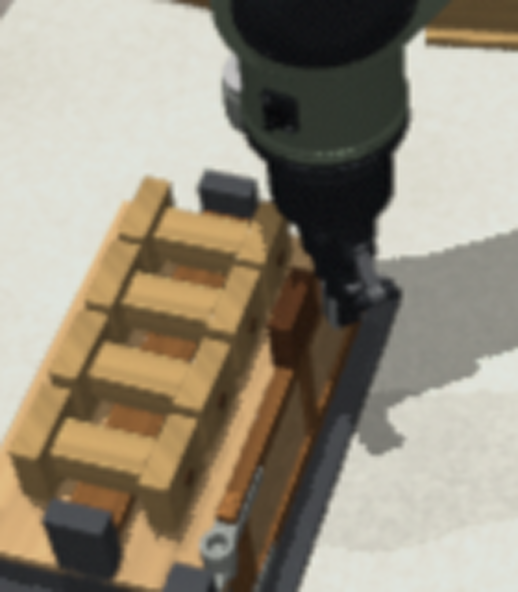

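View pics/a33t.png

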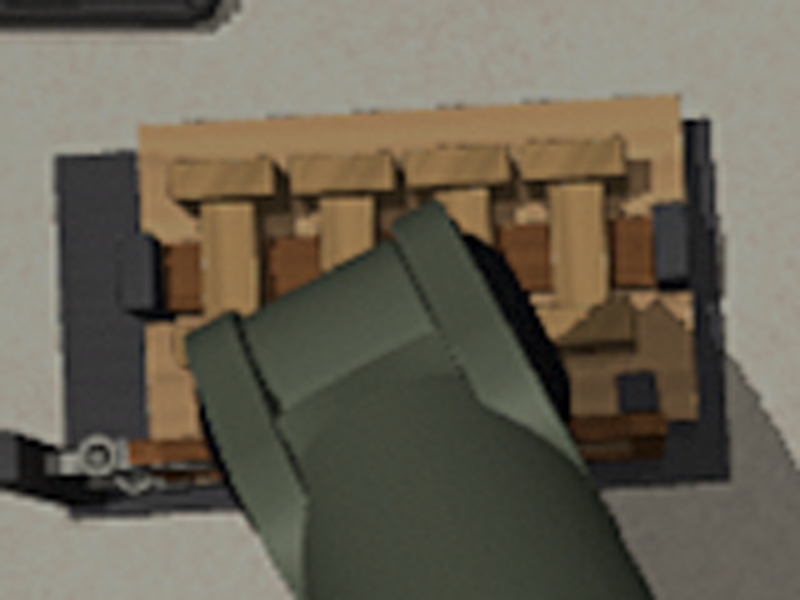

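Request:
{"name": "carry_out", "arguments": {
  "series": [
    [-0.002,-0.002,0,0,0,0,255],
    [-0.006,-0.006,0,0,0,0,255],
    [-0.014,-0.014,0,0,0,0,255],
    [-0.03,-0.03,0,0,0,0,255],
    [-0.04,-0.04,-0.03,0,0,0,255],
    [-0.04,-0.04,-0.08,0,0,0,255],
    [-0.04,-0.04,-0.12,0,0,0,255],
    [-0.03,0.02,-0.12,0,0,0,255],
    [0.0,0.07,-0.12,0,0,0,255],
    [0.03,0.11,-0.12,0,0,0,255]
  ]
}}

```text
clock: 63.52
position: [0.6478, 0.0033, 0.2628]
tool_rot: [3.141, 0.001, 0.798]
force: [-0.8, -0.3, -0.8]
grip_width: -0.0
```

```bash
python3 -c "
from h import *
st();rows([(.46,-.1,.265,.5),(.4,-.2,.265,.3),(.36,-.3,.265,.3)])"
```

```text
t 63.52 pos [0.6478 0.0033 0.2628] rpy [3.1412e+00 8.0000e-04 7.9820e-01] F [-0.8 -0.3 -0.8] M [0.02 0.01 0.02] w -0.0 q [ 0.2   0.56 -0.47  1.48  0.27  1.16 -1.08]
[-0.205, -0.062, -0.002, 0.0, 0.001, 0.298]
[-0.319, -0.036, -0.002, 0.001, 0.001, 0.498]
[-0.418, 0.006, -0.002, 0.001, 0.001, 0.498]
```

Request:
{"name": "carry_out", "arguments": {
  "series": [
    [-0.05,-0.02,-0.002,0,0,0.07,255],
    [-0.1,-0.035,-0.002,0,0,0.15,255],
    [-0.15,-0.05,-0.002,0,0,0.22,255],
    [-0.205,-0.062,-0.002,0,0,0.298,255],
    [-0.26,-0.05,-0.002,0,0,0.4,255],
    [-0.319,-0.036,-0.002,0,0,0.498,255],
    [-0.37,-0.015,-0.002,0,0,0.498,255],
    [-0.418,0.006,-0.002,0,0,0.498,255],
    [-0.418,0.006,-0.002,0,0,0.498,255]
  ]
}}

```text
clock: 64.65
position: [0.3573, -0.302, 0.2648]
tool_rot: [3.141, 0.001, 0.296]
force: [-0.1, 1.5, -0.5]
grip_width: 0.0
```

```bash
python3 -c "
from h import *
st();look(34);crop('side',34,190,170,150,190,3,'a34s');crop('top',34,190,140,160,120,5,'a34t')
p,d=ld('top',34);cv2.imwrite('pics/a34f.png',p)"
```

```text
t 64.65 pos [ 0.3573 -0.302   0.2648] rpy [3.141e+00 1.500e-03 2.963e-01] F [-0.1  1.5 -0.5] M [ 0.06 -0.03 -0.01] w 0.0 q [ 0.79  0.24 -0.26  1.95  0.07  0.96 -0.78]
```

View pics/a34s.png

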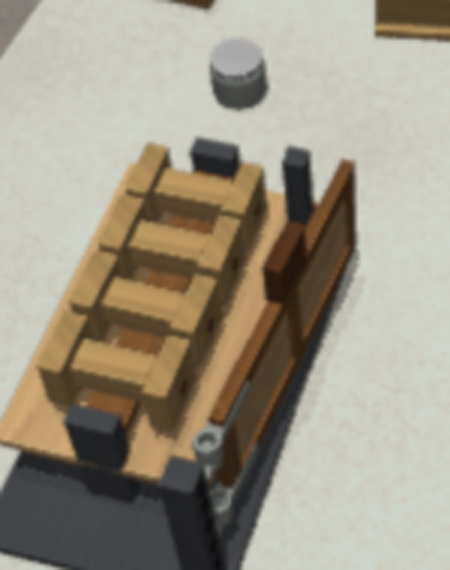

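View pics/a34t.png

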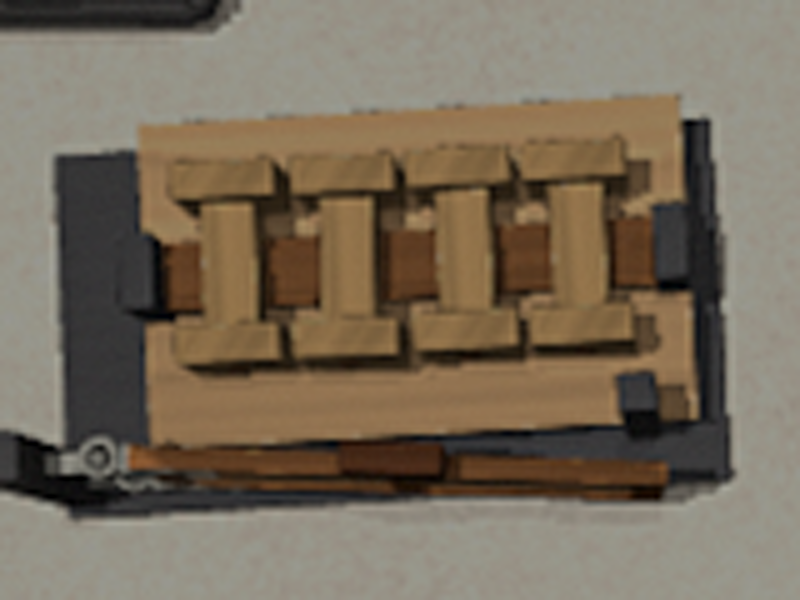

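View pics/a34f.png

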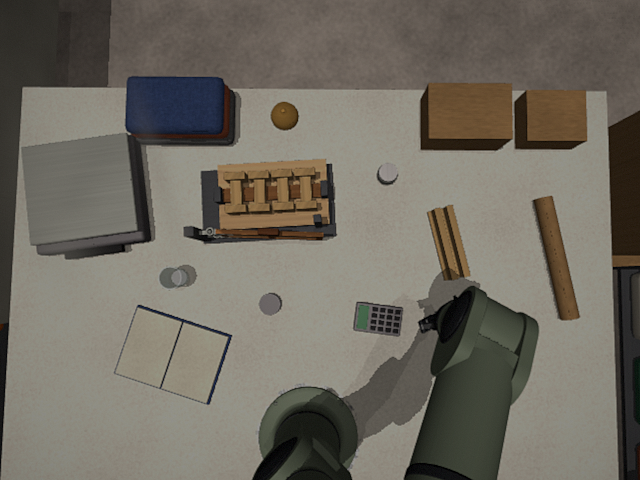

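```bash
python3 -c "
from h import *
look(35);crop('top',35,190,190,160,60,5,'a35t')
print(push(np.radians(83),.22,.06),push(np.radians(90),.22,.024))
a=push(np.radians(83),.22,.06)
rows([(.38,-.2,.265,.4),(.40,-.12,.265,.5),(.43,-.05,.265,.65),(*a,.265,.8),(*a,.2,.8),(*a,.143,.8)])"
```

```text
[0.48121331 0.03385901] [0.54402905 0.02900184]
[0.049, -0.088, -0.0, -0.0, 0.001, -0.097]
[0.092, -0.158, -0.0, -0.0, 0.001, -0.197]
[0.141, -0.216, -0.0, -0.0, 0.001, -0.347]
[0.215, -0.281, -0.0, -0.0, 0.001, -0.497]
[0.215, -0.281, 0.065, -0.0, 0.001, -0.497]
[0.215, -0.281, 0.122, -0.0, 0.001, -0.497]
```

View pics/a35t.png

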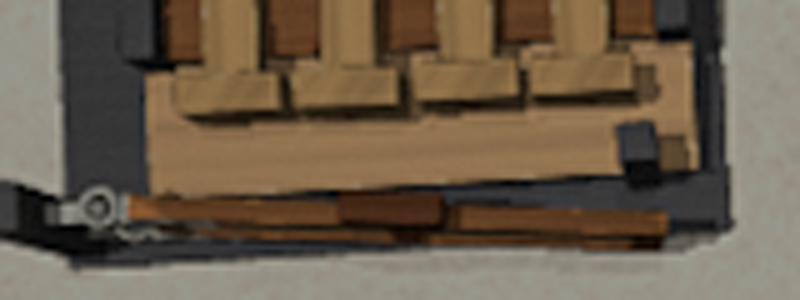

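Request:
{"name": "carry_out", "arguments": {
  "series": [
    [0.025,-0.045,0,0,0,-0.05,255],
    [0.049,-0.088,0,0,0,-0.097,255],
    [0.092,-0.158,0,0,0,-0.197,255],
    [0.141,-0.216,0,0,0,-0.347,255],
    [0.19,-0.26,0,0,0,-0.45,255],
    [0.215,-0.281,0,0,0,-0.497,255],
    [0.215,-0.281,0.045,0,0,-0.497,255],
    [0.215,-0.281,0.09,0,0,-0.497,255],
    [0.215,-0.281,0.122,0,0,-0.497,255],
    [0.215,-0.281,0.122,0,0,-0.497,255]
  ]
}}

```text
clock: 66.1
position: [0.4799, 0.0339, 0.1415]
tool_rot: [-3.139, 0.003, 0.801]
force: [-0.4, -0.4, 1.3]
grip_width: 0.0002
```

```bash
python3 -c "
from h import *
st()
y=telemetry.observe()['position'][1]
rows([(x,.031,.143,.8) for x in (.49,.5,.51,.518,.524,.53,.534,.538)])"
```

```text
t 66.1 pos [0.4799 0.0339 0.1415] rpy [-3.1386e+00  3.0000e-03  8.0090e-01] F [-0.4 -0.4  1.3] M [ 0.02  0.01 -0.01] w 0.0002 q [ 0.19  0.47 -0.5   2.03  0.33  0.72 -1.28]
[0.005, 0.009, -0.002, -0.003, 0.003, 0.001]
[0.012, 0.016, -0.002, -0.003, 0.003, 0.001]
[0.019, 0.024, -0.002, -0.003, 0.003, 0.001]
[0.024, 0.029, -0.002, -0.003, 0.003, 0.001]
[0.029, 0.034, -0.002, -0.003, 0.003, 0.001]
[0.033, 0.038, -0.002, -0.003, 0.003, 0.001]
[0.036, 0.041, -0.002, -0.003, 0.003, 0.001]
[0.038, 0.044, -0.002, -0.003, 0.003, 0.001]
```

Request:
{"name": "carry_out", "arguments": {
  "series": [
    [0.005,0.009,-0.002,0,0,0,255],
    [0.012,0.016,-0.002,0,0,0,255],
    [0.018,0.022,-0.002,0,0,0,255],
    [0.022,0.027,-0.002,0,0,0,255],
    [0.026,0.031,-0.002,0,0,0,255],
    [0.029,0.034,-0.002,0,0,0,255],
    [0.032,0.037,-0.002,0,0,0,255],
    [0.034,0.039,-0.002,0,0,0,255],
    [0.036,0.041,-0.002,0,0,0,255],
    [0.038,0.043,-0.002,0,0,0,255]
  ]
}}

```text
clock: 67.35
position: [0.5387, 0.0301, 0.1448]
tool_rot: [-3.141, 0.001, 0.799]
force: [0.4, -0.7, -0.7]
grip_width: 0.0003
```

Request:
{"name": "carry_out", "arguments": {
  "series": [
    [0.0007,0.0007,0,0,0,0,255],
    [0.0014,0.0014,0,0,0,0,255],
    [0.0021,0.0021,0,0,0,0,255],
    [0.0028,0.0028,0,0,0,0,255],
    [0.0028,0.0028,0,0,0,0,255]
  ]
}}

```text
clock: 67.97
position: [0.5426, 0.0302, 0.1448]
tool_rot: [-3.141, 0.001, 0.799]
force: [-0.3, 0.5, 0.3]
grip_width: 0.0003
```

```bash
python3 -c "
from h import *
st()"
```

```text
t 67.97 pos [0.5426 0.0302 0.1448] rpy [-3.1412e+00  6.0000e-04  7.9870e-01] F [-0.3  0.5  0.3] M [-0.04 -0.06 -0.08] w 0.0003 q [ 0.19  0.54 -0.48  1.88  0.34  0.8  -1.25]
```

Request:
{"name": "carry_out", "arguments": {
  "series": [
    [0.0007,0.0007,0,0,0,0,255],
    [0.0014,0.0014,0,0,0,0,255],
    [0.0014,0.0014,0,0,0,0,255]
  ]
}}

```text
clock: 68.35
position: [0.5446, 0.0302, 0.1448]
tool_rot: [-3.141, 0.001, 0.799]
force: [-0.9, -0.3, 0.0]
grip_width: 0.0002
```

Request:
{"name": "carry_out", "arguments": {
  "series": [
    [0.0004,0.0004,0,0,0,0,255],
    [0.0008,0.0008,0,0,0,0,255],
    [0.0008,0.0008,0,0,0,0,255]
  ]
}}

```text
clock: 68.72
position: [0.5457, 0.0302, 0.1448]
tool_rot: [-3.141, 0.001, 0.799]
force: [0.1, 0.8, 0.1]
grip_width: -0.0
```

```bash
python3 -c "
from h import *
st();look(36);crop('side',36,190,170,150,190,3,'a36s');crop('top',36,190,190,160,60,5,'a36t')"
```

```text
t 68.72 pos [0.5457 0.0302 0.1448] rpy [-3.1412e+00  6.0000e-04  7.9870e-01] F [0.1 0.8 0.1] M [ 0.03  0.02 -0.03] w -0.0 q [ 0.19  0.55 -0.48  1.87  0.34  0.81 -1.24]
```

View pics/a36t.png

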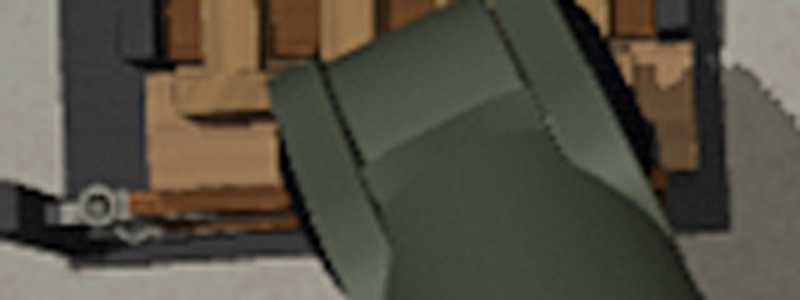

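Request:
{"name": "carry_out", "arguments": {
  "series": [
    [0.0005,0.0005,0,0,0,0,255],
    [0.001,0.001,0,0,0,0,255],
    [0.001,0.001,0,0,0,0,255],
    [0.001,0.001,0,0,0,0,255]
  ]
}}

```text
clock: 69.32
position: [0.5471, 0.0302, 0.1448]
tool_rot: [-3.141, 0.001, 0.799]
force: [-0.9, 0.0, 0.8]
grip_width: -0.0
```

Request:
{"name": "carry_out", "arguments": {
  "series": [
    [0.0005,0.0005,0,0,0,0,255],
    [0.001,0.001,0,0,0,0,255],
    [0.001,0.001,0,0,0,0,255],
    [0.001,0.001,0,0,0,0,255]
  ]
}}

```text
clock: 69.82
position: [0.5481, 0.0302, 0.1447]
tool_rot: [-3.141, 0.001, 0.799]
force: [-5.2, 0.5, 1.4]
grip_width: 0.0
```

```bash
python3 -c "
from h import *
st()"
```

```text
t 69.83 pos [0.5481 0.0302 0.1447] rpy [-3.1408e+00  1.2000e-03  7.9880e-01] F [-5.2  0.5  1.4] M [ 0.05  1.08 -0.01] w 0.0 q [ 0.19  0.55 -0.48  1.86  0.34  0.81 -1.24]
```

Request:
{"name": "carry_out", "arguments": {
  "series": [
    [-0.0002,-0.0002,0,0,0,0,255],
    [-0.0004,-0.0004,0,0,0,0,255],
    [-0.0006,-0.0006,0,0,0,0,255],
    [-0.0008,-0.0008,0,0,0,0,255],
    [-0.001,-0.001,0,0,0,0,255],
    [-0.0012,-0.0012,0,0,0,0,255],
    [-0.0014,-0.0014,0,0,0,0,255],
    [-0.0017,-0.0017,0,0,0,0,255],
    [-0.002,-0.002,0,0,0,0,255],
    [-0.0024,-0.0024,0,0,0,0,255]
  ]
}}

```text
clock: 71.08
position: [0.5451, 0.0302, 0.1448]
tool_rot: [-3.141, 0.001, 0.799]
force: [-0.2, -0.1, 0.2]
grip_width: -0.0
```

Request:
{"name": "carry_out", "arguments": {
  "series": [
    [-0.001,-0.001,0,0,0,0,255],
    [-0.002,-0.002,0,0,0,0,255],
    [-0.004,-0.004,0,0,0,0,255],
    [-0.007,-0.007,0,0,0,0,255],
    [-0.011,-0.011,0,0,0,0,255],
    [-0.016,-0.016,0,0,0,0,255],
    [-0.023,-0.023,0,0,0,0,255],
    [-0.03,-0.03,0,0,0,0,255],
    [-0.04,-0.04,0,0,0,0,255],
    [-0.04,-0.04,0,0,0,0,255]
  ]
}}

```text
clock: 72.32
position: [0.4876, 0.0293, 0.145]
tool_rot: [-3.141, 0.001, 0.799]
force: [0.0, 0.0, 0.7]
grip_width: 0.0001
```

```bash
python3 -c "
from h import *
st();look(37);crop('side',37,190,170,150,190,3,'a37s');crop('top',37,190,190,160,60,5,'a37t')"
```

```text
t 72.33 pos [0.4876 0.0293 0.145 ] rpy [-3.1413e+00  1.1000e-03  7.9900e-01] F [0.  0.  0.7] M [ 0.01 -0.03  0.01] w 0.0001 q [ 0.2   0.47 -0.5   2.01  0.33  0.74 -1.27]
```

View pics/a37s.png

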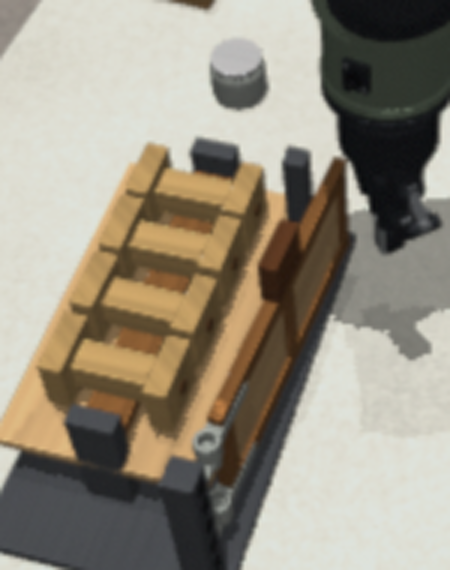

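View pics/a37t.png

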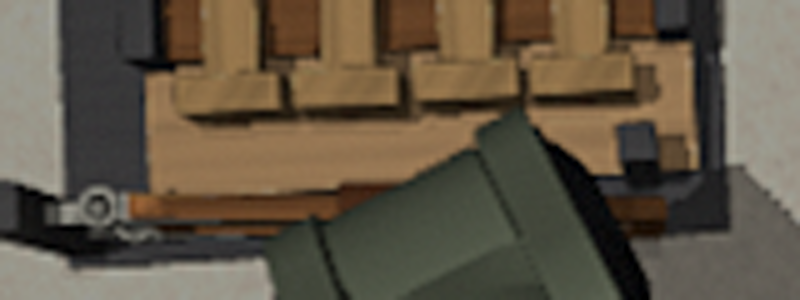

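Request:
{"name": "carry_out", "arguments": {
  "series": [
    [0,0,-0.03,0,0,0,255],
    [-0.01,-0.01,-0.06,0,0,0,255],
    [-0.02,-0.0,-0.09,0,0,0,255],
    [-0.04,0.02,-0.12,0,0,0,255],
    [-0.06,0.06,-0.12,0,0,0,255],
    [-0.08,0.1,-0.12,0,0,0,255],
    [-0.1,0.14,-0.12,0,0,0,255],
    [-0.1,0.16,-0.12,0,0,0,255]
  ]
}}

```text
clock: 73.42
position: [0.5339, -0.1568, 0.2646]
tool_rot: [-3.141, 0.001, 0.795]
force: [0.0, 0.9, 0.1]
grip_width: 0.0003
```

```bash
python3 -c "
from h import *
st();look(38);crop('side',38,190,170,150,190,3,'a38s');crop('top',38,190,190,160,60,5,'a38t')"
```

```text
t 73.42 pos [ 0.5339 -0.1568  0.2646] rpy [-3.1415e+00  1.1000e-03  7.9540e-01] F [0.  0.9 0.1] M [ 0.03 -0.02 -0.01] w 0.0003 q [ 0.53  0.41 -0.47  1.73  0.21  1.06 -0.79]
```

View pics/a38t.png

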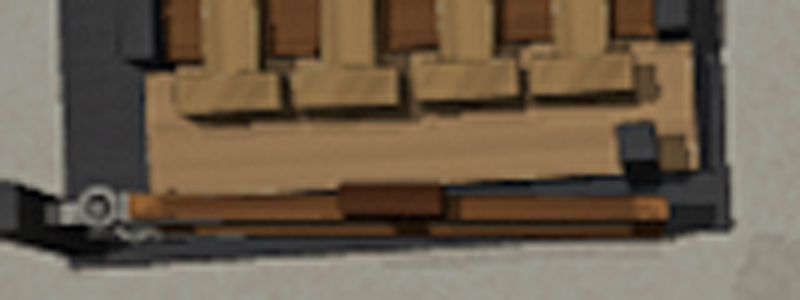

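View pics/a38s.png

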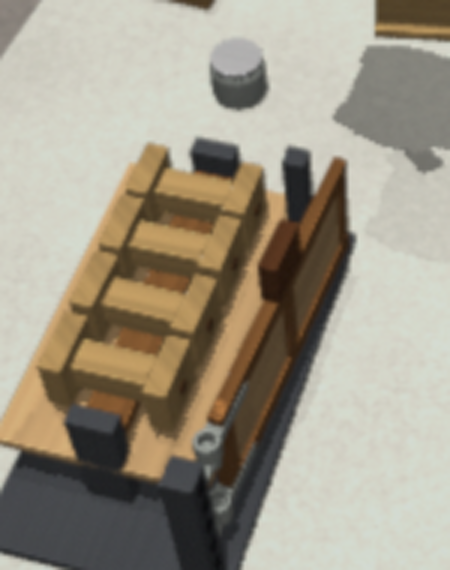

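```bash
python3 -c "
from h import *
a=push(np.radians(86.6),.15,0);print(a, push(np.radians(90.4),.15,0))
rows([(.51,-.08,.265,1.0),(.50,.0,.265,1.2),(.52,.06,.265,1.4),(*a,.265,1.577),(*a,.21,1.577),(*a,.172,1.577)])"
```

```text
[0.55450882 0.10010275] [0.56444772 0.10049276]
[0.037, -0.07, -0.001, -0.001, 0.0, -0.204]
[0.087, -0.133, -0.001, -0.001, 0.0, -0.404]
[0.144, -0.161, -0.001, -0.001, 0.0, -0.604]
[0.197, -0.164, -0.001, -0.001, 0.0, -0.781]
[0.197, -0.164, 0.054, -0.001, 0.0, -0.781]
[0.197, -0.164, 0.092, -0.001, 0.0, -0.781]
```

Request:
{"name": "carry_out", "arguments": {
  "series": [
    [0.02,-0.035,-0.001,0,0,-0.1,200],
    [0.037,-0.07,-0.001,0,0,-0.204,120],
    [0.062,-0.1,-0.001,0,0,-0.304,120],
    [0.087,-0.133,-0.001,0,0,-0.404,120],
    [0.144,-0.161,-0.001,0,0,-0.55,120],
    [0.197,-0.164,-0.001,0,0,-0.7,120],
    [0.197,-0.164,-0.001,0,0,-0.781,120],
    [0.197,-0.164,0.02,0,0,-0.781,120],
    [0.197,-0.164,0.02,0,0,-0.781,120],
    [0.197,-0.164,0.02,0,0,-0.781,120]
  ]
}}

```text
clock: 74.78
position: [0.5534, 0.102, 0.2455]
tool_rot: [-3.141, 0.0, 1.58]
force: [0.3, 0.2, 0.4]
grip_width: 0.0454
```

```bash
python3 -c "
from h import *
st();look(39);crop('side',39,210,150,150,160,3.7,'a39s');crop('top',39,190,150,160,110,5,'a39t')
a=push(np.radians(86.6),.15,0);rows([(*a,.21,1.577),(*a,.172,1.577)])"
```

```text
t 74.78 pos [0.5534 0.102  0.2455] rpy [-3.1414  0.      1.5799] F [0.3 0.2 0.4] M [-0.   -0.06 -0.04] w 0.0454 q [ 0.22  0.48 -0.7   1.73  0.35  1.06 -0.6 ]
[-0.002, 0.001, 0.036, 0.0, 0.0, 0.003]
[-0.002, 0.001, 0.074, 0.0, 0.0, 0.003]
```

View pics/a39s.png

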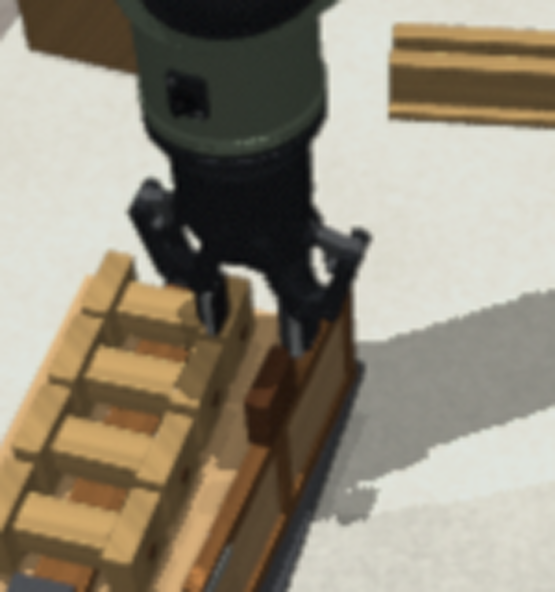

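View pics/a39t.png

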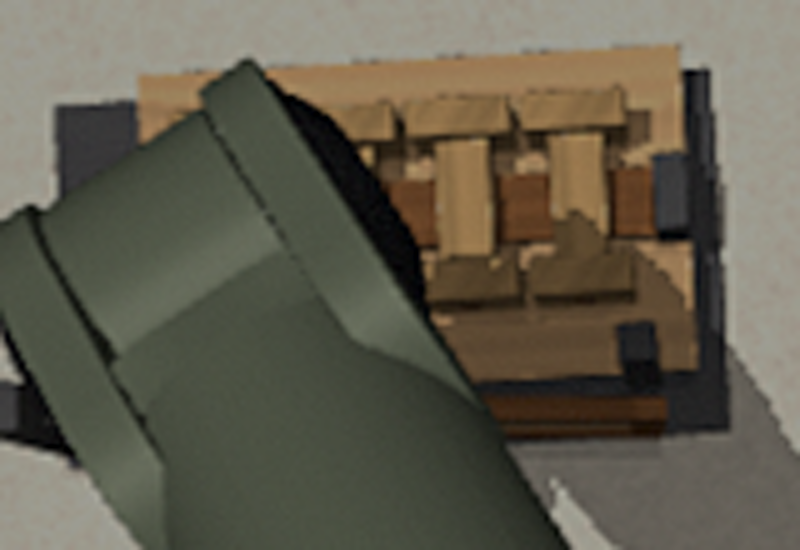

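Request:
{"name": "carry_out", "arguments": {
  "series": [
    [-0.002,0.001,0.02,0,0,0,120],
    [-0.002,0.001,0.036,0,0,0,120],
    [-0.002,0.001,0.05,0,0,0,120],
    [-0.002,0.001,0.062,0,0,0,120],
    [-0.002,0.001,0.072,0,0,0,120],
    [-0.002,0.001,0.072,0,0,0,120]
  ]
}}

```text
clock: 75.62
position: [0.5541, 0.0998, 0.1722]
tool_rot: [-3.14, 0.0, 1.58]
force: [-0.5, 0.1, 0.0]
grip_width: 0.0453
```

```bash
python3 -c "
from h import *
st();look(40);crop('side',40,210,150,150,160,3.7,'a40s')"
```

```text
t 75.62 pos [0.5541 0.0998 0.1722] rpy [-3.1399e+00  2.0000e-04  1.5799e+00] F [-0.5  0.1  0. ] M [-0.04  0.05  0.01] w 0.0453 q [ 0.19  0.57 -0.66  1.8   0.43  0.92 -0.65]
```

View pics/a40s.png

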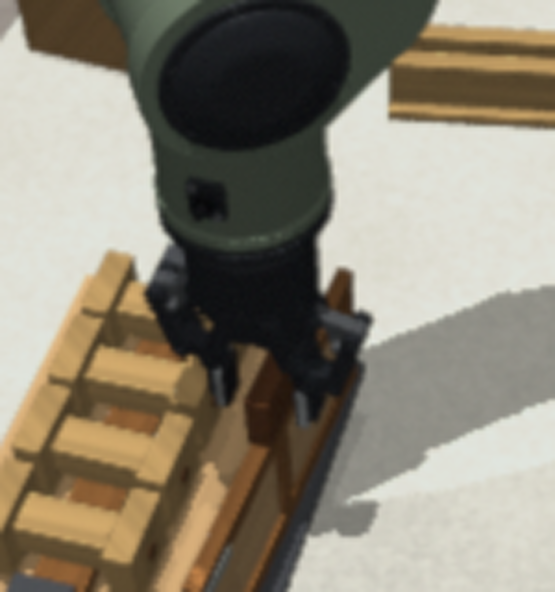

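Request:
{"name": "carry_out", "arguments": {
  "series": [
    [0,0,0,0,0,0,150],
    [0,0,0,0,0,0,175],
    [0,0,0,0,0,0,190],
    [0,0,0,0,0,0,200],
    [0,0,0,0,0,0,230],
    [0,0,0,0,0,0,230]
  ],
  "force": 20
}}

```text
clock: 76.47
position: [0.5542, 0.0997, 0.1727]
tool_rot: [-3.141, 0.0, 1.58]
force: [-2.2, -1.9, 1.9]
grip_width: 0.0157
```

```bash
python3 -c "
from h import *
st()
rows([(*push(np.radians(t),.15,0),.172,1.577+np.radians(t-86.6)) for t in (87,88,89,89.5,90)])"
```

```text
t 76.47 pos [0.5542 0.0997 0.1727] rpy [-3.1406e+00  4.0000e-04  1.5799e+00] F [-2.2 -1.9  1.9] M [-0.21  0.48  0.26] w 0.0157 q [ 0.19  0.57 -0.66  1.8   0.43  0.92 -0.65]
[0.0, 0.001, 0.001, -0.001, 0.0, -0.004]
[0.0, 0.004, 0.001, -0.001, 0.0, -0.021]
[0.001, 0.007, 0.001, -0.001, 0.0, -0.039]
[0.001, 0.008, 0.001, -0.001, 0.0, -0.048]
[0.001, 0.009, 0.001, -0.001, 0.0, -0.056]
```

Request:
{"name": "carry_out", "arguments": {
  "series": [
    [0,0.001,0,0,0,-0.004,230],
    [0,0.002,0,0,0,-0.013,230],
    [0,0.004,0,0,0,-0.021,230],
    [0.001,0.005,0,0,0,-0.03,230],
    [0.001,0.007,0,0,0,-0.039,230],
    [0.001,0.007,0,0,0,-0.039,230]
  ]
}}

```text
clock: 77.22
position: [0.5614, 0.1, 0.1728]
tool_rot: [-3.141, 0.001, 1.619]
force: [-3.3, -6.6, 5.0]
grip_width: 0.0157
```

```bash
python3 -c "
from h import *
st();look(41);crop('side',41,210,150,150,160,3.7,'a41s');crop('top',41,260,190,90,60,8,'a41t')"
```

```text
t 77.22 pos [0.5614 0.1    0.1728] rpy [-3.1405e+00  1.2000e-03  1.6188e+00] F [-3.3 -6.6  5. ] M [-1.16  0.96  0.51] w 0.0157 q [ 0.19  0.58 -0.67  1.78  0.44  0.94 -0.62]
```

View pics/a41t.png

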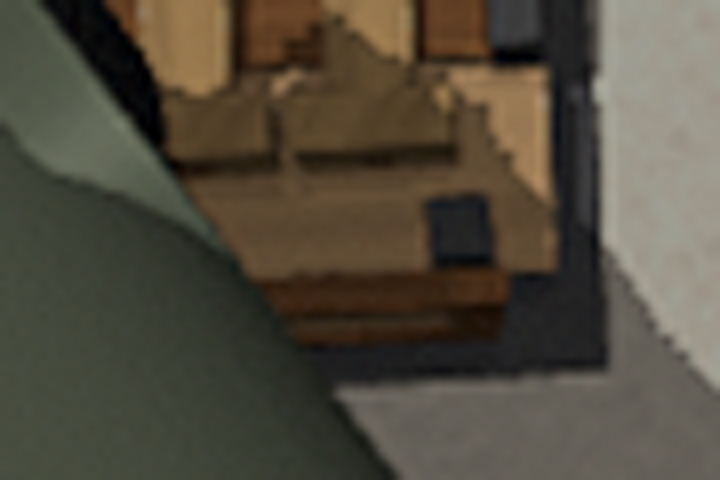

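View pics/a41s.png

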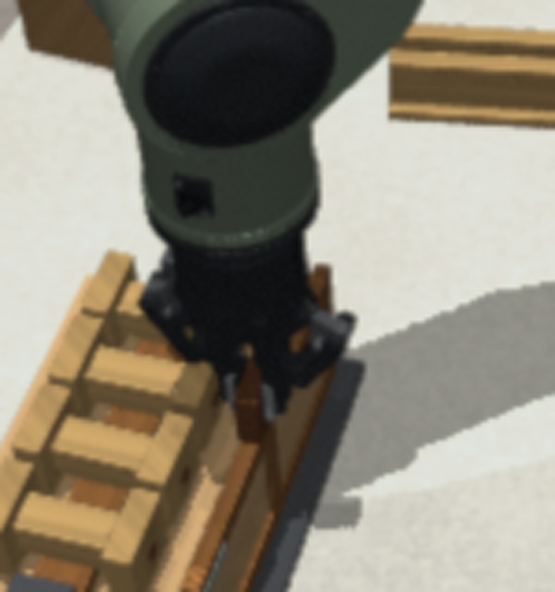

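Request:
{"name": "carry_out", "arguments": {
  "series": [
    [-0.001,0,0,0,0,0,230],
    [-0.001,0,0,0,0,0,230]
  ]
}}

```text
clock: 77.58
position: [0.5613, 0.0999, 0.1727]
tool_rot: [-3.141, 0.0, 1.619]
force: [-3.5, -0.6, 1.6]
grip_width: 0.0156
```

```bash
python3 -c "
from h import *
st()"
```

```text
t 77.58 pos [0.5613 0.0999 0.1727] rpy [-3.1406  0.      1.6191] F [-3.5 -0.6  1.6] M [-0.14  1.    0.51] w 0.0156 q [ 0.19  0.58 -0.67  1.78  0.44  0.94 -0.62]
```

Request:
{"name": "carry_out", "arguments": {
  "series": [
    [0,0.0007,0,0,0,-0.005,230],
    [0,0.0007,0,0,0,-0.005,230]
  ]
}}

```text
clock: 77.82
position: [0.5621, 0.1, 0.1727]
tool_rot: [-3.141, -0.0, 1.624]
force: [-3.1, -0.1, 1.4]
grip_width: 0.0158
```

Request:
{"name": "carry_out", "arguments": {
  "series": [
    [0,0.0007,0,0,0,-0.005,230],
    [0,0.0007,0,0,0,-0.005,230]
  ]
}}

```text
clock: 78.08
position: [0.5628, 0.1, 0.1727]
tool_rot: [-3.141, -0.0, 1.629]
force: [-3.8, 1.4, 0.6]
grip_width: 0.0154
```

```bash
python3 -c "
from h import *
st();look(42);crop('top',42,260,190,90,60,8,'a42t')"
```

```text
t 78.08 pos [0.5628 0.1    0.1727] rpy [-3.1409e+00 -1.0000e-04  1.6290e+00] F [-3.8  1.4  0.6] M [0.18 1.02 0.46] w 0.0154 q [ 0.19  0.58 -0.67  1.78  0.44  0.94 -0.61]
```

View pics/a42t.png

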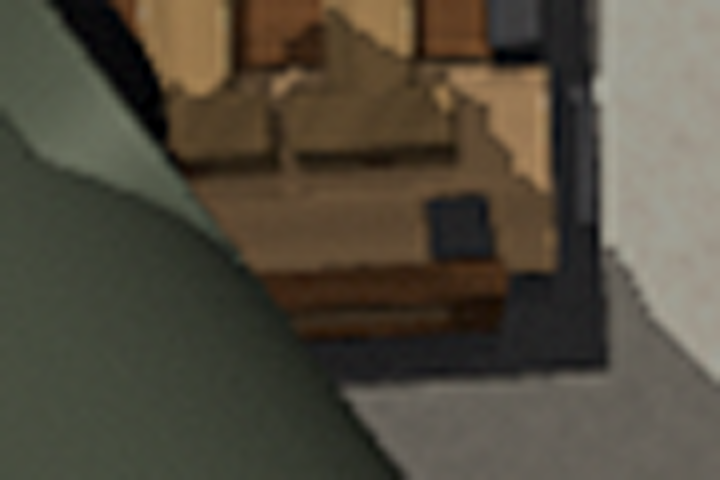

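Request:
{"name": "carry_out", "arguments": {
  "series": [
    [0,0.0006,0,0,0,-0.004,230],
    [0,0.0006,0,0,0,-0.004,230]
  ]
}}

```text
clock: 78.42
position: [0.5629, 0.1, 0.1727]
tool_rot: [-3.14, 0.0, 1.633]
force: [-7.6, 2.2, 2.9]
grip_width: 0.0157
```

Request:
{"name": "carry_out", "arguments": {
  "series": [
    [0,0.0006,0,0,0,-0.004,230],
    [0,0.0006,0,0,0,-0.004,230]
  ]
}}

```text
clock: 78.68
position: [0.563, 0.1, 0.1727]
tool_rot: [-3.139, 0.0, 1.637]
force: [-12.0, 0.6, 4.7]
grip_width: 0.0156
```

```bash
python3 -c "
from h import *
st()"
```

```text
t 78.67 pos [0.563  0.1    0.1727] rpy [-3.1388e+00  4.0000e-04  1.6367e+00] F [-12.    0.6   4.7] M [0.25 2.94 0.1 ] w 0.0156 q [ 0.19  0.59 -0.67  1.77  0.44  0.94 -0.6 ]
```

Request:
{"name": "carry_out", "arguments": {
  "series": [
    [0,-0.0005,0,0,0,0,230],
    [0,-0.001,0,0,0,-0.003,230],
    [0,-0.001,0,0,0,-0.003,230]
  ]
}}

```text
clock: 79.05
position: [0.5628, 0.1, 0.1727]
tool_rot: [-3.141, -0.0, 1.639]
force: [-5.5, 1.8, 0.4]
grip_width: 0.0157
```

```bash
python3 -c "
from h import *
st()"
```

```text
t 79.05 pos [0.5628 0.1    0.1727] rpy [-3.1405e+00 -1.0000e-04  1.6395e+00] F [-5.5  1.8  0.4] M [ 0.51  1.42 -0.05] w 0.0157 q [ 0.19  0.58 -0.67  1.77  0.44  0.94 -0.6 ]
```

Request:
{"name": "carry_out", "arguments": {
  "series": [
    [0,-0.0004,0,0,0,0,230],
    [0,-0.0008,0,0,0,0,230],
    [0,-0.0008,0,0,0,0,230]
  ]
}}

```text
clock: 79.42
position: [0.5625, 0.1, 0.1729]
tool_rot: [-3.142, -0.0, 1.64]
force: [0.4, 4.0, -1.8]
grip_width: 0.0157
```

```bash
python3 -c "
from h import *
st()"
```

```text
t 79.42 pos [0.5625 0.1    0.1729] rpy [-3.1416e+00 -3.0000e-04  1.6396e+00] F [ 0.4  4.  -1.8] M [ 0.87  0.27 -0.03] w 0.0157 q [ 0.19  0.58 -0.67  1.78  0.44  0.94 -0.6 ]
```

Request:
{"name": "carry_out", "arguments": {
  "series": [
    [0.0006,0.0003,0,0,0,0,230],
    [0.0006,0.0003,0,0,0,0,230]
  ]
}}

```text
clock: 79.68
position: [0.5626, 0.1001, 0.1728]
tool_rot: [-3.141, 0.001, 1.639]
force: [-0.6, 0.6, -0.1]
grip_width: 0.0159
```

```bash
python3 -c "
from h import *
st()"
```

```text
t 79.67 pos [0.5626 0.1001 0.1728] rpy [-3.1411e+00  6.0000e-04  1.6394e+00] F [-0.6  0.6 -0.1] M [ 0.01  0.22 -0.05] w 0.0159 q [ 0.19  0.58 -0.67  1.78  0.44  0.94 -0.6 ]
```

Nearly force-free against the stop. Open slowly.

Request:
{"name": "carry_out", "arguments": {
  "series": [
    [0,0,0,0,0,0,195],
    [0,0,0,0,0,0,188],
    [0,0,0,0,0,0,180],
    [0,0,0,0,0,0,170],
    [0,0,0,0,0,0,160],
    [0,0,0,0,0,0,140],
    [0,0,0,0,0,0,120],
    [0,0,0,0,0,0,120]
  ]
}}

```text
clock: 80.68
position: [0.5625, 0.1005, 0.1728]
tool_rot: [-3.141, 0.0, 1.64]
force: [-0.2, 0.4, -0.0]
grip_width: 0.0452
```

```bash
python3 -c "
from h import *
st();look(43);crop('top',43,260,190,90,60,8,'a43t');crop('side',43,210,150,150,160,3.7,'a43s')"
```

```text
t 80.67 pos [0.5625 0.1005 0.1728] rpy [-3.1410e+00  1.0000e-04  1.6398e+00] F [-0.2  0.4 -0. ] M [0.02 0.04 0.03] w 0.0452 q [ 0.19  0.58 -0.67  1.78  0.44  0.94 -0.6 ]
```

View pics/a43t.png

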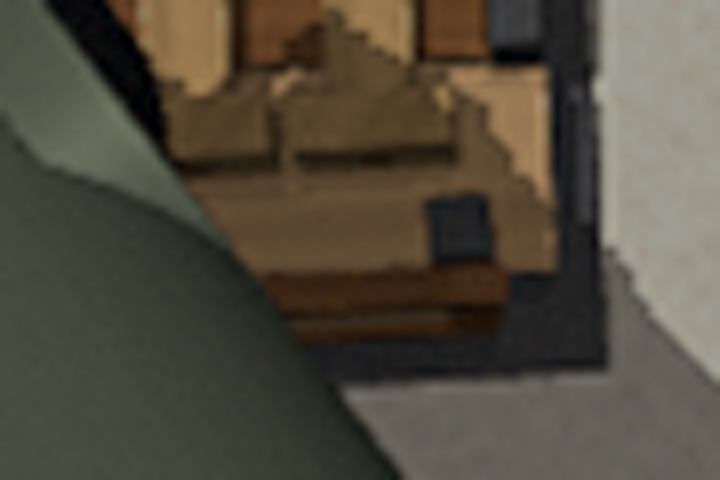

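View pics/a43s.png

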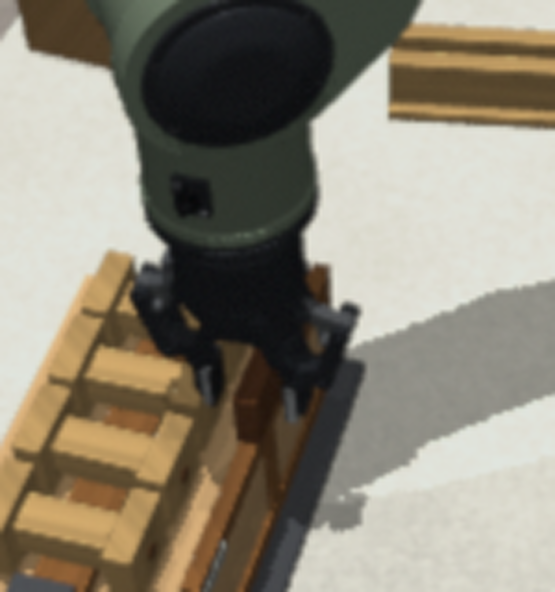

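Request:
{"name": "carry_out", "arguments": {
  "series": [
    [0,0,-0.015,0,0,0,120],
    [0,0,-0.03,0,0,0,120],
    [0,0,-0.05,0,0,0,120],
    [0,0,-0.075,0,0,0,120],
    [0,0,-0.1,0,0,0,120],
    [-0.05,0,-0.1,0,0,0.1,120],
    [-0.11,-0.02,-0.1,0,0,0.2,120],
    [-0.17,-0.05,-0.1,0,0,0.35,120],
    [-0.23,-0.09,-0.1,0,0,0.5,120],
    [-0.29,-0.13,-0.1,0,0,0.6,120]
  ]
}}

```text
clock: 82.02
position: [0.464, -0.1781, 0.2742]
tool_rot: [3.14, 0.0, 1.036]
force: [1.2, -1.1, 0.3]
grip_width: 0.0453
```

```bash
python3 -c "
from h import *
st();look(44);crop('top',44,190,140,160,120,5,'a44t');crop('side',44,190,170,150,190,3,'a44s');crop('top',44,290,200,50,50,12,'a44u')"
```

```text
t 82.03 pos [ 0.464  -0.1781  0.2742] rpy [3.1405e+00 2.0000e-04 1.0356e+00] F [ 1.2 -1.1  0.3] M [-0.02 -0.05  0.  ] w 0.0453 q [ 0.69  0.31 -0.56  1.86  0.19  1.03 -0.47]
```

View pics/a44t.png

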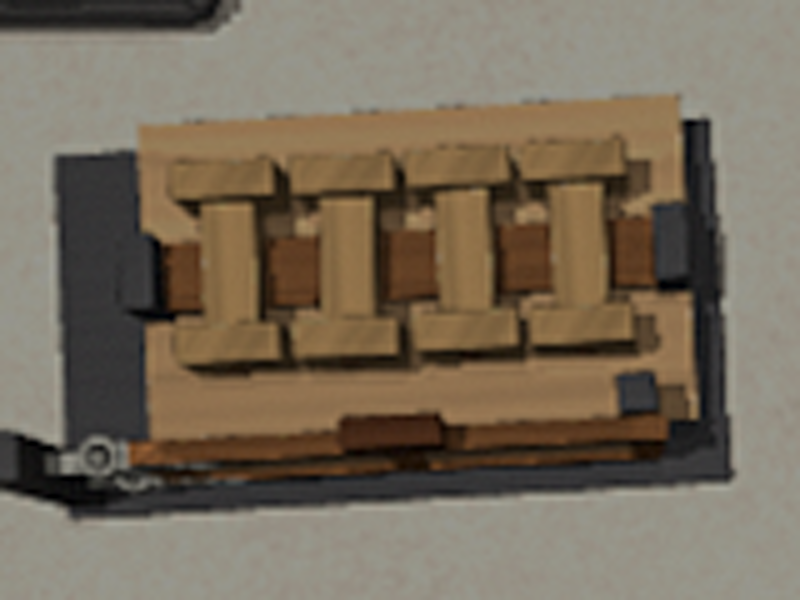

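View pics/a44s.png

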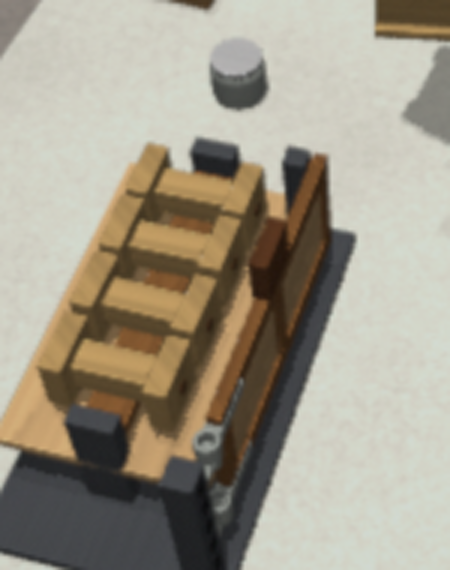

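View pics/a44u.png

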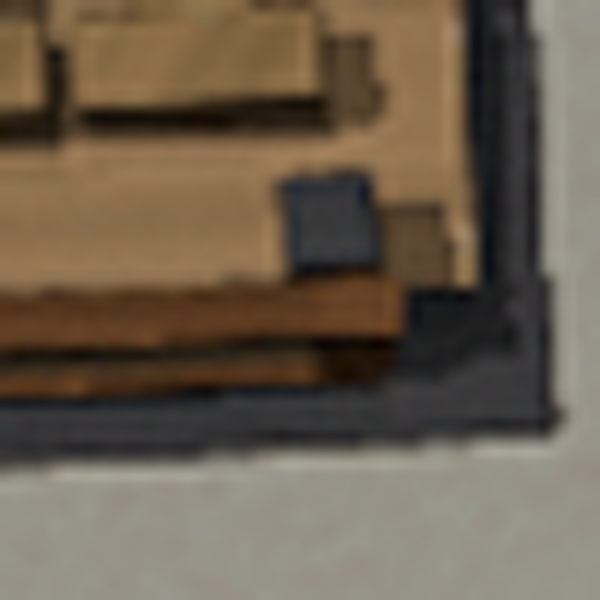

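Request:
{"name": "carry_out", "arguments": {
  "series": [
    [0,0,0,0,0,0,120],
    [0,0,0,0,0,0,120],
    [0,0,0,0,0,0,120],
    [0,0,0,0,0,0,120],
    [0,0,0,0,0,0,120],
    [0,0,0,0,0,0,120],
    [0,0,0,0,0,0,120],
    [0,0,0,0,0,0,120]
  ]
}}

```text
clock: 83.12
position: [0.4649, -0.1765, 0.2729]
tool_rot: [-3.141, 0.001, 1.04]
force: [0.1, 0.0, -0.8]
grip_width: 0.0454
```

```bash
python3 -c "
from h import *
look(45);st()
a=ld('top',44)[0][130:260,180:360].astype(int);b=ld('top',45)[0][130:260,180:360].astype(int)
print('diff',np.abs(a-b).max(-1).max(),(np.abs(a-b).max(-1)>25).sum())
a=ld('top',0)[0].astype(int);b=ld('top',45)[0].astype(int);d=np.abs(a-b).max(-1)>40
for n,(u,v) in dict(tape=(270,303),tin=(387,173),glass=(178,277),calc=(379,319),teal=(483,330)).items(): print(n,d[v-20:v+20,u-25:u+25].sum())
cv2.imwrite('pics/a45f.png',ld('top',45)[0])"
```

```text
t 83.22 pos [ 0.4649 -0.1765  0.2729] rpy [-3.1411e+00  5.0000e-04  1.0397e+00] F [-0.   1.1 -0.2] M [-0.02 -0.03  0.03] w 0.045 q [ 0.69  0.31 -0.56  1.86  0.19  1.03 -0.48]
diff 11 0
tape 100
tin 0
glass 0
calc 695
teal 87
```

View pics/a45f.png

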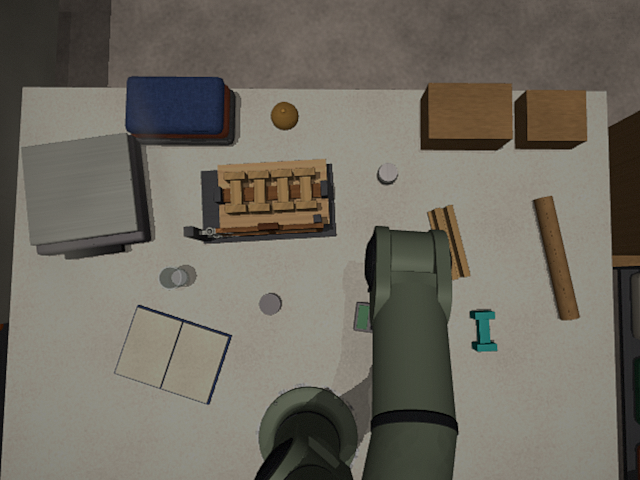

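```bash
python3 -c "
from workcell import ticket
print(ticket.job_done())"
```

```text
the job is handed in; nothing more can be done
None
```

I hung the gate on both hinge pins, about 90° open. I then laid all four bobbins across the rail while it stayed open, shut it against the stop post, and handed the job in at about 83 s.

- **Bobbin knocked:** After all four were on the rail, the third was pushed about 12 mm off centre, and it nudged the second. I lifted and re-laid both before touching the gate.
- **Gate rebound:** Two pushes with the closed fingers reached the stop, but each time the gate swung back open (free end about 30 mm, then 17 mm off). I then held it by its grip, eased it to the stop and let go with almost no force on it.

**Last checks:**
- Two top views about 1 s apart showed no movement in the rack area.
- All four bobbins are square and evenly spaced, with the rail between their flanges.
- The gate is parallel to the rack to within about 1°, and its free end is at the post. Contact may not be complete: the pictures leave room for a gap of 1 to 2 mm.
- The pin tin and tea glass are unchanged from the first pictures.
- The difference count was not zero for the tape case, calculator and turquoise look-alike. I put this down to a bobbin I had removed and to the arm or its shadow. By eye, the tape case and look-alike match the first picture. The calculator was partly hidden in the last one but in place in an earlier picture.
- The side and top cameras disagreed with each other by about 5 mm, so I set the gate on its pins by comparing positions within one view.

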